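Pack the stage-fixture kit and lock the depth gauge on it

ROBOT

A 6-joint arm with a two-finger parallel gripper is mounted at the origin on a cart in front of the work surface, level with it; the furniture and walls round the work are solid. World frame = base frame: x ahead of the robot, y to its left, z up, the work surface at z = 0. Lengths are in m, angles in rad, forces in N, time in s.
With the tool pointing down it reaches from about 0.375 to 0.9 m from the base axis. Payload 3.1 kg.
Tool frame: the origin (TCP) lies midway between the tips of the shut fingers; the grasp point (between the pads) lies 19 mm behind it; x points along the fingers, y is the direction in which the jaws open and shut, and the axes are right-handed (so a half turn about x gives the same grasp; the last joint's range is limited). The gripper opens to 85 mm and grips with 20 to 120 N. Pads are 22 mm wide; open, the fingers measure 114 mm over their backs; the gripper's body (76 mm by 85 mm) begins 54 mm behind the grasp point. The pads swing forward as they close: fully open they stand 13 mm farther back than shut.
Start: joints at [1.083, 0.527, 1.433, -0, 1.181, -0.178], TCP at [0.191, 0.595, 0.231] pointing down, gripper open.
Joint ranges: [-3.08, 3.08], [-0.75, 2.2], [0.22, 2.44], [-1.43, 4.57], [0, 2.65], [-2.85, 2.85]. Speed limits (rad/s): [2.79, 2.79, 3.14, 3.14, 3.14, 3.14].

INTERFACE

Orientations are given as a unit quaternion [x, y, z, w].
In Python, from station import manip gives the robot as it stands.
- The arm moves only by the tool carry_out, never from a script. Its argument "commands" is a list that holds one entry, the list of rows, each a list of 7 numbers: the shift along the tool's x, y, z in units of 25 mm (1.0 is 25 mm), then the turn, a rotation vector about the tool's x, y, z in units of 5 degrees (1.0 is 5 degrees), then the finger opening in mm, from 0 to 85.4. A call has exactly 5 rows; each row is the pose to reach, as a shift and turn from the pose commanded when the call began, along the tool's axes at that moment; what a row does not reach only later rows make up. A row lasts 1/10 s, in which the tool goes at most 50 mm and 8.59 degrees, less where a joint would pass 70% of its speed; a pose out of reach is approached as far as the arm can. A call with a gripper value outside its range is refused whole. The fingers move at their own pace and stop on an object; "force" is the grip in N (left out, the last holds). Time passes only in rows, so rows that repeat a pose let the fingers close, or fill a call up. It gives the time, the measured TCP pose, the force and the opening at its end, in the units of the state.
- manip.sense(): the state, without advancing time (a new reading comes with each control period).
- manip.snapshot(name): name is "scene" or "top" or "wrist"; returns a dict with "image" (384x512x3 uint8, red, green, blue), "fx", "fy", "cx", "cy" (pixels), "rvec" (rotation vector, rad) and "tvec" (3), from world to camera coordinates, as OpenCV has them. Camera axes: x right, y down, z forward; pixel columns grow to the right and rows downward; lengths in m; the calibration is good to about 2 mm. A picture is of the moment at which its call begins. There is no depth.
- manip.sign_off(): hands the job in, once; it reports no verdict.
The state is a dict: "t": time; "q": joint angles; "qd": joint speeds; "tau": joint torques, N m; "tcp_pos": TCP position; "tool_rot": TCP orientation; "force": force on the tool from outside, world axes, zero at the start; "ft_torque": the same for the moment, N m; "finger_gap": opening from 0.0 (shut) to 1.0 (fully open).
Only numpy, scipy, OpenCV 4.12 (cv2) and the standard library are available. Lean on these libraries where they do the work, as an engineer would, in place of code of your own. Each camera call takes 0.05 s, during which the arm holds its last target.

TASK

Pack all the coloured fixture blocks into the white tray, each fully home and upright in the bay of its own colour with its lip over the neighbour's ledge; mind the order, since the red block was put in too early and the yellow one no longer goes in behind it, and leave the bay of a missing block empty. When all are packed, swing the depth gauge's arm in to its stop, lower the probe by its knob until it touches the white spot on the green block, and only then lock it there by pressing the orange cap fully down. Do not knock over the dropper bottles.

Things in the scene. Friction and masses are not known exactly. Their poses are not given: they have to be found in the camera images.
- grey_mid (a point): grey block, loose, 62 mm tall. Foot 62 (x) x 32 (y) x 20 high. Grip 30 (x) x 20 (y), 28-62 mm up, is taken across the 30; this point is on its axis, 31 mm up, 6 mm to +y of the foot's centre. No lip (an elbow): grip flush with the foot's +y edge; a 12 mm open ledge on the -y side. Axes: z up, +y the grip's side.
- blue_mid (a point): blue block, loose, 62 mm tall. Foot 62 (x) x 30 (y) x 20 high. Grip 30 (x) x 20 (y), 28-62 mm up, is taken across the 30; this point is on its axis, 31 mm up, 11 mm to +y of the foot's centre. Lip 50 (x), 22.5-30 up, juts 16 past the foot's +y edge, in the tray over the grey block's ledge and bars its way.
- yellow_mid (a point): yellow block, loose, 62 mm tall. Foot 62 (x) x 34 (y) x 20 high. Grip 30 (x) x 20 (y), 28-62 mm up, is taken across the 30; this point is on its axis, 31 mm up, 13 mm to +y of the foot's centre. Lip 50 (x), 22.5-30 up, juts 16 past the foot's +y edge, in the tray over the blue block's ledge and bars its way.
- red_mid (a point): red block, loose, 62 mm tall. Foot 62 (x) x 30 (y) x 20 high. Grip 30 (x) x 20 (y), 28-62 mm up, is taken across the 30; this point is on its axis, 31 mm up, 11 mm to +y of the foot's centre. Lip 50 (x), 22.5-30 up, juts 16 past the foot's +y edge, in the tray over the yellow block's ledge and bars its way.
- black_mid (a point): black block, loose, 62 mm tall. Foot 62 (x) x 32 (y) x 20 high. Grip 30 (x) x 20 (y), 28-62 mm up, is taken across the 30; this point is on its axis, 31 mm up, 12 mm to +y of the foot's centre. Lip 50 (x), 22.5-30 up, juts 16 past the foot's +y edge, in the tray over the red block's ledge and bars its way.
- green_mid (a point): green block, loose, 62 mm tall. Foot 62 (x) x 46 (y) x 20 high. Grip 30 (x) x 20 (y), 28-62 mm up, is taken across the 30; this point is on its axis, 31 mm up, 19 mm to +y of the foot's centre. Lip 50 (x), 22.5-30 up, juts 16 past the foot's +y edge, in the tray over the black block's ledge; white spot on its -y ledge. Always present.
- bay_grey (a point): grey bay (floor and rim tabs grey) of the fixed white tray: where grey_mid lies, axes alike, when its block is home (31 mm above the bay floor; floor 8 mm above bench). From +y to -y: grey, blue, yellow, red, black, green. Foot clearance per side 1.5 mm (y), 2 mm (x); dividers 14, outer walls 18 mm above floor, tops sloping. Home, a lip lies 2.5 mm above its neighbour's ledge.
- bay_blue (a point): blue bay (floor and rim tabs blue) of the fixed white tray: where blue_mid lies, axes alike, when its block is home (31 mm above the bay floor; floor 8 mm above bench). From +y to -y: grey, blue, yellow, red, black, green. Foot clearance per side 1.5 mm (y), 2 mm (x); dividers 14, outer walls 18 mm above floor, tops sloping. Home, a lip lies 2.5 mm above its neighbour's ledge.
- bay_yellow (a point): yellow bay (floor and rim tabs yellow) of the fixed white tray: where yellow_mid lies, axes alike, when its block is home (31 mm above the bay floor; floor 8 mm above bench). From +y to -y: grey, blue, yellow, red, black, green. Foot clearance per side 1.5 mm (y), 2 mm (x); dividers 14, outer walls 18 mm above floor, tops sloping. Home, a lip lies 2.5 mm above its neighbour's ledge.
- bay_red (a point): red bay (floor and rim tabs red) of the fixed white tray: where red_mid lies, axes alike, when its block is home (31 mm above the bay floor; floor 8 mm above bench). From +y to -y: grey, blue, yellow, red, black, green. Foot clearance per side 1.5 mm (y), 2 mm (x); dividers 14, outer walls 18 mm above floor, tops sloping. Home, a lip lies 2.5 mm above its neighbour's ledge.
- bay_black (a point): black bay (floor and rim tabs black) of the fixed white tray: where black_mid lies, axes alike, when its block is home (31 mm above the bay floor; floor 8 mm above bench). From +y to -y: grey, blue, yellow, red, black, green. Foot clearance per side 1.5 mm (y), 2 mm (x); dividers 14, outer walls 18 mm above floor, tops sloping. Home, a lip lies 2.5 mm above its neighbour's ledge.
- bay_green (a point): green bay (floor and rim tabs green) of the fixed white tray: where green_mid lies, axes alike, when its block is home (31 mm above the bay floor; floor 8 mm above bench). From +y to -y: grey, blue, yellow, red, black, green. Foot clearance per side 1.5 mm (y), 2 mm (x); dividers 14, outer walls 18 mm above floor, tops sloping. Home, a lip lies 2.5 mm above its neighbour's ledge.
- gauge_post (a point): axis of the depth gauge's steel column at the far side of the tray, at the top face of its arm (112 mm above the bench). Fixed to the tray. Apart from the blocks, the bench 0.42 to 0.56 m ahead of the robot and 0.24 to 0.36 m to either side is clear for setting a block down.
- gauge_arm (a joint): swing of the gauge arm about the column, rad: 0 = at its stop, probe over the green bay's gauging spot (arm points along the tray's -x); grows anticlockwise from above as it swings out, to 2.1. Stays where left (0.15 N m). Starts out. Arm 22 mm wide, underside 90 mm above bench; probe 105 mm from the column axis. Packed blocks reach 70 mm above bench.
- probe_knob (a point): centre of the knurled dark round knob on top of the probe rod, 20 mm across, 30 mm tall, axis vertical; gripped from above. It can be swung with the arm and pushed down with the probe.
- probe (a joint): travel of the probe downward in m: 0 = fully up, 0.060 = fully down. Friction 3 N; stays where it is left. Contact with the green block's spot comes near 0.054.
- probe_tip (a point): rounded lower end of the steel probe rod (8 mm thick), 105 mm below the centre of the knob.
- gauge_spot (a point): centre of the white disc (18 mm across) on the green block's ledge, at the ledge's surface, 20 mm above the block's underside; axes as the block's.
- lock_top (a point): top centre of the orange lock cap, 18 mm across, on the gauge arm 50 mm from the column axis; it stands 16 mm above the arm when unlocked.
- lock (a joint): travel of the orange lock cap in m: 0 = up, unlocked; 0.008 = fully pressed down, locked. Needs about 4 N downward; stays down. In this model the cap records the locking; friction holds the probe.
- bottle_a: bystander: glass dropper bottle with black bulb, 33 mm wide, 95 mm tall, standing; origin at the centre of its underside. Must not be knocked over.
- bottle_b: bystander: glass dropper bottle with black bulb, 33 mm wide, 95 mm tall, standing; origin at the centre of its underside. Must not be knocked over.

How it is judged:
By the outcome, as a careful person would: the job done as asked, in the order asked, and still so for the second after the job is handed in, with the robot touching nothing.
Of block_grey, block_blue, block_black only 1 to 3 are there at a start; the rules pass over those that are not, and their reading is None.
At some moment in a run one of block_grey, block_blue, block_yellow, block_red, block_black, block_green may be knocked a few centimetres aside while the robot is not near it.
It also fails if it takes over 210 s, if anything falls off the work surface, if the arm or the gripper's body presses on something with over 40 N, if the wrist force passes 120 N, or if a joint passes its speed limit or range.

## Working session

There is one attempt and no reset: what is moved stays moved. The work goes in short steps, Python scripts to look and compute and a tool call to move; the robot and the scene stay as the last step left them, time stands still between calls to the robot, and variables do not carry over. Pictures are saved under pics/ and viewed, and the job is handed in when it is done.

Besides the shell and the picture viewer there is one more tool, called after ">>>" by a JSON object that holds its "method" and its "body". carry_out: Moves the arm, as the interface text tells. Its arguments: {"type":"object","properties":{"commands":{"type":"array"},"force":{"type":"number"}},"required":["commands"]}

```bash
ls; mkdir -p pics
cat > h.py <<'E'
import numpy as np, cv2
from station import manip
from scipy.spatial.transform import Rotation as R
def snap(cam,fn=None):
    s=manip.snapshot(cam)
    if fn: cv2.imwrite('pics/'+fn+'.png',s['image'][:,:,::-1])
    np.savez('/tmp/'+cam+'.npz',**s)
    return s
def ray(s,u,v):
    M=R.from_rotvec(np.ravel(s['rvec'])).as_matrix();t=np.ravel(s['tvec'])
    d=M.T@np.array([(u-s['cx'])/s['fx'],(v-s['cy'])/s['fy'],1]);o=-M.T@t
    return o,d
def onz(s,u,v,z):
    o,d=ray(s,u,v);return o+d*(z-o[2])/d[2]
def proj(s,p):
    M=R.from_rotvec(np.ravel(s['rvec'])).as_matrix();t=np.ravel(s['tvec'])
    c=M@np.array(p)+t;return np.array([s['fx']*c[0]/c[2]+s['cx'],s['fy']*c[1]/c[2]+s['cy']])
E
python3 - <<'E'
from h import *
for c in ['scene','top','wrist']:
    s=snap(c,c+'0'); print(c,s['fx'],s['cx'],s['cy'],ray(s,256,192))
print(manip.sense())
E
```

```text
pics
scene 443.000654534891 255.1496120691359 188.61067609766198 (array([-0.20081189, -0.78294924,  0.81744535]), array([ 0.61645705,  0.58992262, -0.521569  ]))
top 369.897661056352 243.88188961173807 192.2820715941078 (array([0.35371797, 0.0019632 , 1.31879748]), array([ 0.19801264, -0.03329458, -0.98018177]))
wrist 272.55582316890906 254.506479055418 192.81586533985117 (array([0.11566303, 0.61951972, 0.37458633]), array([ 0.28989883, -0.08872864, -0.95295587]))
{'t': 0.15, 'q': array([ 1.08249380e+00,  5.28259280e-01,  1.43363206e+00, -4.05994479e-05,
        1.18144960e+00, -1.78493222e-01]), 'qd': array([ 0.00030098, -0.00195257, -0.00551472, -0.00093226, -0.00047916,
        0.00198362]), 'tau': array([ 1.17238444e-03, -4.42740262e+01, -1.78276706e+01, -2.60531433e-04,
        5.59783439e-03, -4.88495090e-06]), 'tcp_pos': array([0.19025175, 0.59473382, 0.2305467 ]), 'tool_rot': array([ 0.10850274,  0.69883037, -0.10967959,  0.6984509 ]), 'force': array([ 0.42352803,  0.65094627, -0.58943361]), 'ft_torque': array([-0.0142605 , -0.03230353,  0.00738903]), 'finger_gap': 0.9992136382181}
```

View pics/top0.png

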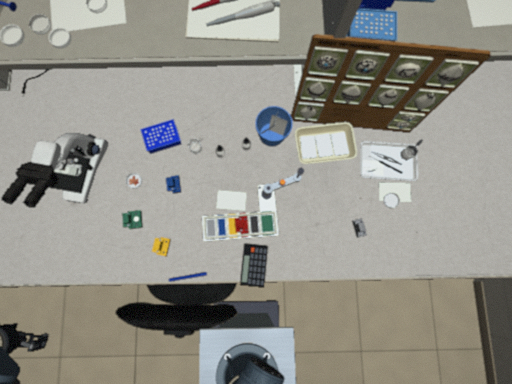

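View pics/scene0.png

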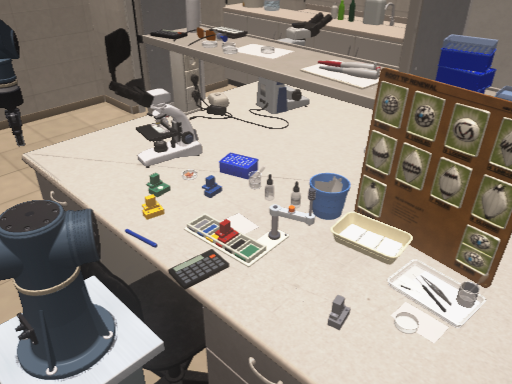

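View pics/wrist0.png

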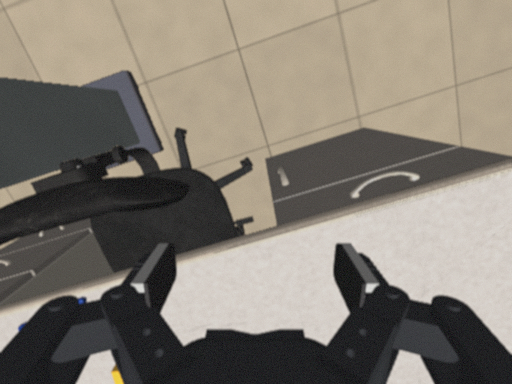

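Run:
```python
from h import *
s=cv2.imread('pics/top0.png');sc=cv2.imread('pics/scene0.png')
cv2.imwrite('pics/c1.png',cv2.resize(s[150:290,100:320],None,fx=3.6,fy=3.6,interpolation=cv2.INTER_CUBIC))
cv2.imwrite('pics/c2.png',cv2.resize(sc[140:300,120:340],None,fx=3.6,fy=3.6,interpolation=cv2.INTER_CUBIC))
t=np.load('/tmp/top.npz')
for n,u,v,z in [('green',132,219,.05),('yel',162,246,.05),('blue',174,184,.05),('grey',360,228,.05),('redtray',242,225,.06),('post',267,191,.112),('knob',300,174,.2),('botA',220,152,.09),('botB',247,143,.09),('calc',254,265,.02)]:
    print(n,onz(t,u,v,z).round(3))
```

```text
green [0.523 0.389 0.05 ]
yel [0.429 0.283 0.05 ]
blue [0.644 0.246 0.05 ]
grey [ 0.477 -0.394  0.05 ]
redtray [0.494 0.01  0.06 ]
post [ 0.6   -0.076  0.112]
knob [ 0.634 -0.175  0.2  ]
botA [0.746 0.081 0.09 ]
botB [ 0.777 -0.013  0.09 ]
calc [ 0.36  -0.029  0.02 ]
```

View pics/c1.png

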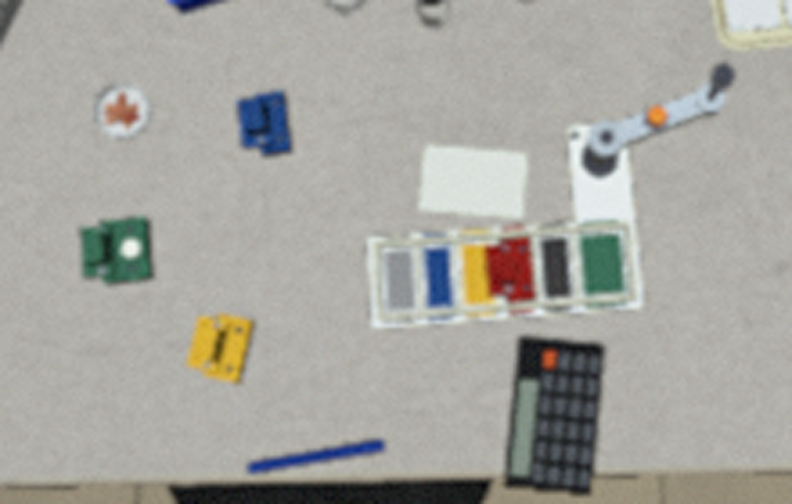

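View pics/c2.png

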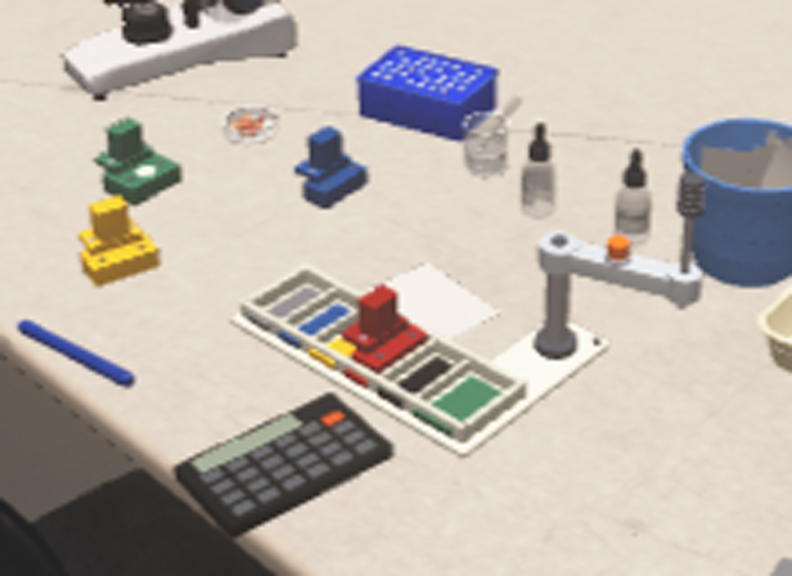

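```bash
cat >> h.py <<'E'
def rotdown(jaw_deg):
    # tool x down, tool y at heading jaw_deg in world xy
    a=np.radians(jaw_deg);x=np.array([0,0,-1.]);y=np.array([np.cos(a),np.sin(a),0]);return R.from_matrix(np.c_[x,y,np.cross(x,y)])
import json,os
F='cmd.json'
def plan(pos,jaw,base=None):
    """prints units from commanded pose (base) to pos/jaw"""
    s=manip.sense();
    p0=s['tcp_pos'];r0=R.from_quat(s['tool_rot'])
    if base is not None: p0,r0=np.array(base[0]),rotdown(base[1])
    d=r0.inv().apply(np.array(pos)-p0)/.025
    w=(r0.inv()*rotdown(jaw)).as_rotvec(degrees=True)/5
    print('shift',d.round(2),'turn',w.round(2),'mm',round(25*np.linalg.norm(d)))
def st():
    s=manip.sense();m=R.from_quat(s['tool_rot']).as_matrix()
    print('t',round(s['t'],2),'tcp',s['tcp_pos'].round(4),'jaw',np.degrees(np.arctan2(m[1,1],m[0,1])).round(2),'xaxis',m[:,0].round(3),'F',s['force'].round(1),'gap',round(s['finger_gap']*85.4,1),'q',s['q'].round(2));return s
E
python3 - <<'E'
from h import *
s=st()
w=np.load('/tmp/wrist.npz');o,d=ray(w,w['cx'],w['cy'])
r=R.from_quat(s['tool_rot']);print(r.inv().apply(o-s['tcp_pos']),r.inv().apply(d))
t=np.load('/tmp/top.npz')
for a in [(150,369,244),]: pass
c=[(369,237),(632,219),(642,305),(375,327)]
P=[onz(t,100+u/3.6,150+v/3.6,0)for u,v in c];print(np.round(P,3))
plan((.45,.06,.2),0);plan((.45,.06,.2),180)
E
```

```text
t 0.15 tcp [0.1903 0.5947 0.2305] jaw 72.25 xaxis [-0.001 -0.002 -1.   ] F [ 0.4  0.7 -0.6] gap 85.3 q [ 1.08  0.53  1.43 -0.    1.18 -0.18]
[-0.14401941  0.00061795 -0.07863371] [9.51947029e-01 4.27684962e-05 3.06262719e-01]
[[ 0.537  0.152  0.   ]
 [ 0.55  -0.111  0.   ]
 [ 0.464 -0.118  0.   ]
 [ 0.447  0.145  0.   ]]
shift [  1.25 -17.2   16.42] turn [1.445e+01 1.000e-02 2.000e-02] mm 595
shift [  1.25 -17.2   16.42] turn [-2.155e+01 -2.000e-02  1.000e-02] mm 595
```

Run:
```python
from h import *
plan((.32,.39,.23),35)
plan((.45,.17,.23),4,((.32,.39,.23),35))
plan((.48,.0,.18),4,((.45,.17,.23),4))
```

```text
shift [ 0.03 -6.22  7.44] turn [7.45 0.   0.02] mm 242
shift [ 0.   -0.79 10.19] turn [6.2 0.  0. ] mm 256
shift [2.   0.72 6.87] turn [0. 0. 0.] mm 180
```

>>> {"method": "carry_out", "body": {"commands": [[[0,-1.24,1.49,1.5,0,0,85],[0,-2.5,3,3,0,0,85],[0,-3.7,4.5,4.5,0,0,85],[0,-5,6,6,0,0,85],[0,-6.22,7.44,7.45,0,0,85]]]}}

```text
t: 0.65
tcp_pos: [0.3208, 0.3886, 0.2312]
tool_rot: [0.328, 0.626, -0.328, 0.626]
force: [0.9, -0.0, 0.1]
finger_gap: 0.992
```

>>> {"method": "carry_out", "body": {"commands": [[[0,-0.16,2,1.24,0,0,85],[0,-0.32,4,2.5,0,0,85],[0,-0.48,6,3.7,0,0,85],[0,-0.64,8,5,0,0,85],[0,-0.79,10,6.2,0,0,85]]]}}

```text
t: 1.15
tcp_pos: [0.4476, 0.1731, 0.2313]
tool_rot: [0.483, 0.516, -0.483, 0.516]
force: [0.2, 0.5, 0.1]
finger_gap: 0.995
```

>>> {"method": "carry_out", "body": {"commands": [[[0.5,0.2,1.7,0,0,0,85],[1,0.4,3.4,0,0,0,85],[1.5,0.6,5.1,0,0,0,85],[2,0.72,6.87,0,0,0,85],[2,0.72,6.87,0,0,0,85]]]}}

```text
t: 1.65
tcp_pos: [0.4778, 0.0002, 0.18]
tool_rot: [0.483, 0.516, -0.484, 0.516]
force: [0.0, -0.3, -1.0]
finger_gap: 0.998
```

Run:
```python
from h import *
st(); snap('wrist','w1')
```

```text
t 1.65 tcp [4.778e-01 2.000e-04 1.800e-01] jaw 3.63 xaxis [-0.001 -0.001 -1.   ] F [ 0.  -0.3 -1. ] gap 85.2 q [-0.23  0.41  1.85 -0.    0.88 -0.3 ]
```

View pics/w1.png

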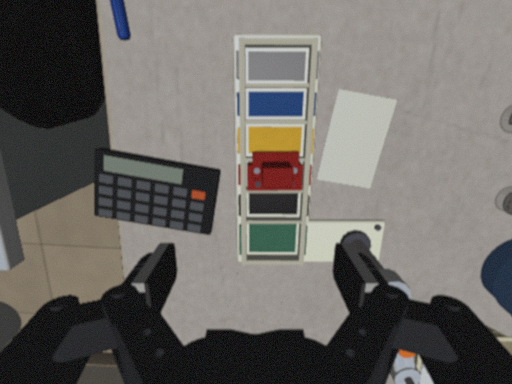

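Run:
```python
from h import *
s=cv2.imread('pics/w1.png')
cv2.imwrite('pics/w1c.png',cv2.resize(s[25:275,215:400],None,fx=2.4*1,fy=2.4,interpolation=cv2.INTER_CUBIC))
```

```text
(no output)
```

View pics/w1c.png

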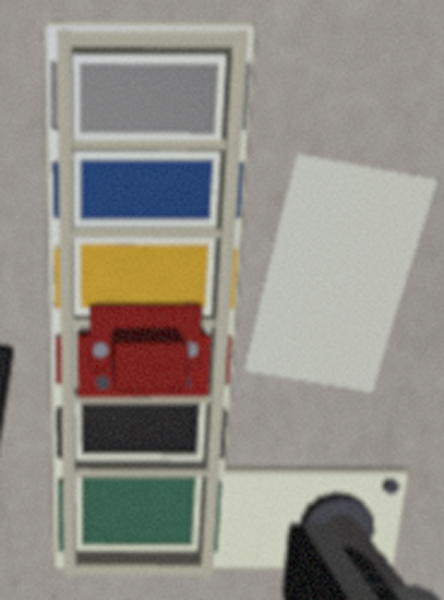

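```bash
cat >> h.py <<'E'
def masks(img):
    h=cv2.cvtColor(img,cv2.COLOR_RGB2HSV).astype(int);H,S,V=h[...,0],h[...,1],h[...,2]
    return dict(blue=(H>98)&(H<125)&(S>110),yellow=(H>15)&(H<32)&(S>120),red=((H<8)|(H>172))&(S>130),green=(H>60)&(H<95)&(S>80),
      black=(V<60)&(S<90),grey=(S<25)&(V>95)&(V<160))
def comps(m,amin=40):
    m=cv2.morphologyEx(m.astype(np.uint8),cv2.MORPH_OPEN,np.ones((3,3),np.uint8))
    n,l,stt,c=cv2.connectedComponentsWithStats(m)
    out=[]
    for i in range(1,n):
        if stt[i,4]>=amin:
            cs,_=cv2.findContours((l==i).astype(np.uint8),cv2.RETR_EXTERNAL,cv2.CHAIN_APPROX_NONE)
            out.append((stt[i],c[i],max(cs,key=cv2.contourArea)))
    return out
E
python3 - <<'E'
from h import *
w=dict(np.load('/tmp/wrist.npz'));img=w['image']
mk=masks(img)
for k,m in mk.items():
    mm=np.zeros_like(m);mm[35:260,235:325]=m[35:260,235:325]
    for stt,c,ct in comps(mm,150):
        r=cv2.minAreaRect(ct)
        print(k,stt,c.round(1),'ctr',np.round(r[0],1),np.round(r[1],1),round(r[2],1),onz(w,*c,.008).round(4), onz(w,stt[0]-.5,c[1],.008)[0].round(4),onz(w,stt[0]+stt[2]-.5,c[1],.008)[0].round(4),onz(w,c[0],stt[1]-.5,.008)[1].round(4),onz(w,c[0],stt[1]+stt[3]-.5,.008)[1].round(4))
E
```

```text
blue [ 250   93   53   22 1149] [275.6 103.5] ctr [276.  103.5] [21. 52.] 90.0 [0.4959 0.0822 0.008 ] 0.4672 0.5255 0.0935 0.0706
yellow [ 249  127   52   25 1256] [274.  139.2] ctr [274.5 139. ] [24. 51.] 90.0 [0.4975 0.0433 0.008 ] 0.4683 0.5278 0.0575 0.0293
red [ 248  152   55   38 1776] [274.9 171.1] ctr [275.  170.5] [37. 54.] 90.0 [0.5018 0.0061 0.008 ] 0.4693 0.5345 0.0294 -0.0167
green [ 250  225   45   26 1154] [271.8 237.4] ctr [272.  237.5] [25. 44.] 90.0 [ 0.5054 -0.0812  0.008 ] 0.4768 0.5345 -0.0631 -0.1001
black [250 195  47  18 835] [272.7 203.5] ctr [273.  203.5] [17. 46.] 90.0 [ 0.5026 -0.0348  0.008 ] 0.4741 0.5319 -0.0232 -0.0468
grey [ 308   35   17  186 1670] [318.4 140.5] ctr [316.  127.5] [185.  16.] 90.0 [0.5485 0.0452 0.008 ] 0.536 0.5554 0.1521 -0.0539
grey [ 249   52   57   29 1580] [276.7  65.5] ctr [277.  66.] [28. 56.] 90.0 [0.4937 0.1203 0.008 ] 0.4639 0.5242 0.1337 0.1057
```

```bash
cat >> h.py <<'E'
FW=dict(grey=32,blue=30,yellow=34,red=30,black=32,green=46);OFF=dict(grey=6,blue=11,yellow=13,red=11,black=12,green=19)
def bayoff(t=4.):
    y=0;o={};prev=None
    for k in FW:
        if prev: y-=FW[prev]/2+FW[k]/2+3+t
        o[k]=y/1e3;prev=k
    return o
E
python3 - <<'E'
from h import *
w=dict(np.load('/tmp/wrist.npz'));img=w['image']
obs=dict(grey=(.4937,.1203),blue=(.4959,.0822),black=(.5026,-.0348),green=(.5054,-.0812))
o=bayoff()
A=np.array([[o[k],1] for k in obs])
sx,sy=[np.linalg.lstsq(A,np.array([obs[k][i] for k in obs]),rcond=None) for i in (0,1)]
print(sx[0],sy[0],'scale',np.hypot(sx[0][0],sy[0][0]),A@np.c_[sx[0],sy[0]]-np.array(list(obs.values())))
yaw=np.arctan2(-sx[0][0],sy[0][0]);print(np.degrees(yaw))
ctr=np.mean(list(obs.values()),0);om=np.mean([o[k] for k in obs])
yh=np.array([-np.sin(yaw),np.cos(yaw)]);xh=np.array([np.cos(yaw),np.sin(yaw)])
for k in FW:
    c=ctr+yh*(o[k]-om);m=c+yh*OFF[k]/1e3;print(k,'centre',c.round(4),'mid',m.round(4))
    if k=='red':
        v=cv2.resize(img,None,fx=4,fy=4,interpolation=cv2.INTER_CUBIC)[:,:,::-1].copy()
        for z,x0,x1,y0,y1 in [(.028,-31,31,-15,15),(.038,-25,25,-15,31),(.07,-15,15,1,21)]:
            pts=[proj(w,[*(c+xh*x/1e3+yh*y/1e3),z])*4+1.5 for x,y in [(x0,y0),(x1,y0),(x1,y1),(x0,y1)]]
            cv2.polylines(v,[np.int32(pts)],True,(0,255,0),1)
cv2.imwrite('pics/ov.png',v[560:840,900:1300])
E
```

```text
[-0.05832336  0.49368431] [1.00779988 0.12038939] scale 1.0094861135307895 [[-1.56895004e-05  8.93882740e-05]
 [ 5.98265031e-07 -1.07007179e-04]
 [ 6.61082860e-05 -1.17932994e-05]
 [-5.10170506e-05  2.94122046e-05]]
3.312125187547216
grey centre [0.4937 0.1195] mid [0.4934 0.1255]
blue centre [0.4959 0.0815] mid [0.4953 0.0925]
yellow centre [0.4982 0.0426] mid [0.4974 0.0556]
red centre [0.5004 0.0037] mid [0.4998 0.0146]
black centre [ 0.5026 -0.0343] mid [ 0.5019 -0.0223]
green centre [ 0.5053 -0.0802] mid [ 0.5042 -0.0612]
```

View pics/ov.png

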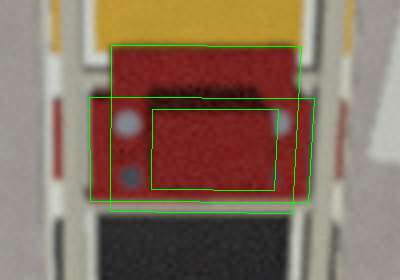

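Run:
```python
from h import *
plan((.4993,.0146,.09),3.3)
plan((.4993,.0146,.04),3.3,((.4993,.0146,.09),3.3))
```

```text
shift [ 3.62  0.92 -0.43] turn [ 0.08 -0.    0.02] mm 94
shift [2. 0. 0.] turn [0. 0. 0.] mm 50
```

>>> {"method": "carry_out", "body": {"commands": [[[1,0.5,-0.2,0.1,0,0,85],[2,0.92,-0.43,0.1,0,0,85],[3,0.92,-0.43,0.1,0,0,85],[3.62,0.92,-0.43,0.1,0,0,85],[3.62,0.92,-0.43,0.1,0,0,85]]]}}

```text
t: 2.2
tcp_pos: [0.4974, 0.0189, 0.0892]
tool_rot: [0.483, 0.517, -0.485, 0.514]
force: [-1.0, -0.8, 0.3]
finger_gap: 0.996
```

Run:
```python
from h import *
st(); snap('wrist','w2');plan((.4993,.0146,.04),3.3)
```

```text
t 2.2 tcp [0.4974 0.0189 0.0892] jaw 3.6 xaxis [-0.005  0.001 -1.   ] F [-1.  -0.8  0.3] gap 85.1 q [-0.19  0.59  1.87  0.    0.69 -0.25]
shift [2.01 0.03 0.16] turn [ 0.06 -0.01  0.03] mm 50
```

View pics/w2.png

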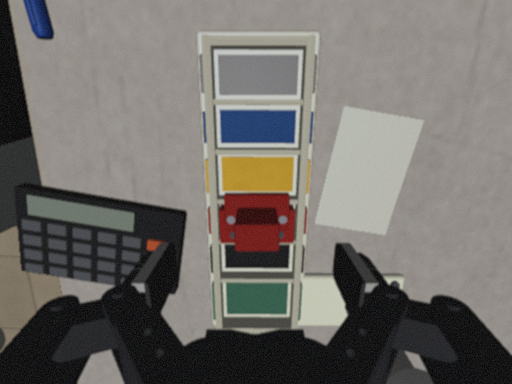

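Run:
```python
from h import *
st();st();plan((.4993,.0146,.04),3.3)
```

```text
t 2.25 tcp [0.4983 0.0186 0.0903] jaw 3.59 xaxis [-0.002  0.001 -1.   ] F [ 0.5 -0.4  0.5] gap 85.3 q [-0.19  0.59  1.87  0.    0.69 -0.25]
t 2.25 tcp [0.4983 0.0186 0.0903] jaw 3.59 xaxis [-0.002  0.001 -1.   ] F [ 0.5 -0.4  0.5] gap 85.3 q [-0.19  0.59  1.87  0.    0.69 -0.25]
shift [2.01 0.03 0.16] turn [ 0.06 -0.01  0.03] mm 50
```

```bash
cat >> h.py <<'E'
def traypose(w,lims,t=4.,use=('grey','blue','yellow','black','green'),verbose=True):
    """fit of tray from floor patches; lims=(r0,r1,c0,c1) pixel window"""
    mk=masks(w['image']);obs={}
    for k in use:
        m=mk[k];mm=np.zeros_like(m);a=lims;mm[a[0]:a[1],a[2]:a[3]]=m[a[0]:a[1],a[2]:a[3]]
        best=None
        for stt,c,ct in comps(mm,150):
            fill=stt[4]/(stt[2]*stt[3]); asp=stt[2]/stt[3]
            if fill>.8 and 1.2<asp<3.5 and (best is None or stt[4]>best[0]): best=(stt[4],c)
        if best is not None: obs[k]=onz(w,*best[1],.008)[:2]
    o=bayoff(t);ks=list(obs)
    A=np.array([[o[k],1] for k in ks]);B=np.array([obs[k] for k in ks])
    L=np.linalg.lstsq(A,B,rcond=None)[0]
    yaw=np.arctan2(-L[0,0],L[0,1]);yh=np.array([-np.sin(yaw),np.cos(yaw)])
    if verbose: print('used',ks,'yaw',np.degrees(yaw).round(2),'scale',np.linalg.norm(L[0]).round(4),'resid mm',((A@L-B)*1e3).round(1).tolist())
    C={k:o[k]*L[0]+L[1] for k in FW}
    return yaw,C,{k:C[k]+yh*OFF[k]/1e3 for k in FW}
E
python3 - <<'E'
from h import *
w=dict(np.load('/tmp/wrist.npz'))
yaw,C,M=traypose(w,(35,325,200,310),use=('grey','blue','green'))
print({k:M[k].round(4) for k in M})
# red grip top
from h import masks
m=masks(w['image'])['red'];
E
```

```text
used ['grey', 'blue', 'green'] yaw 3.51 scale 1.0212 resid mm [[-0.0, 0.2], [0.0, -0.3], [-0.0, 0.1]]
{'grey': array([0.4927, 0.1266]), 'blue': array([0.4948, 0.0929]), 'yellow': array([0.4971, 0.0551]), 'red': array([0.4996, 0.0134]), 'black': array([ 0.502 , -0.0243]), 'green': array([ 0.5044, -0.0642])}
```

Run:
```python
from h import *
w=dict(np.load('/tmp/wrist.npz'))
c=np.array([.4996,.0137]);yaw=np.radians(3.4);yh=np.array([-np.sin(yaw),np.cos(yaw)]);xh=np.array([np.cos(yaw),np.sin(yaw)])
v=cv2.resize(w['image'],None,fx=4,fy=4,interpolation=cv2.INTER_CUBIC)[:,:,::-1].copy()
for z,x0,x1,y0,y1 in [(.028,-31,31,-26,4),(.038,-25,25,-26,20),(.07,-15,15,-10,10)]:
    pts=[proj(w,[*(c+xh*x/1e3+yh*y/1e3),z])*4+1.5 for x,y in [(x0,y0),(x1,y0),(x1,y1),(x0,y1)]]
    cv2.polylines(v,[np.int32(pts)],True,(0,255,0),1)
cv2.imwrite('pics/ov2.png',v[720:1080,800:1260])
```

```text
(no output)
```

View pics/ov2.png

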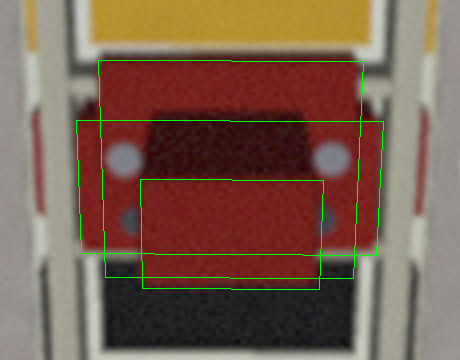

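>>> {"method": "carry_out", "body": {"commands": [[[0.5,0.04,0.16,0,0,0,85],[1,0.04,0.16,0,0,0,85],[1.5,0.04,0.16,0,0,0,85],[2,0.04,0.16,0,0,0,85],[2,0.04,0.16,0,0,0,85]]]}}

```text
t: 2.75
tcp_pos: [0.4991, 0.0135, 0.039]
tool_rot: [0.484, 0.516, -0.485, 0.514]
force: [0.3, 0.7, 0.3]
finger_gap: 0.997
```

Run:
```python
from h import *
st(); snap('wrist','w3')
st()
```

```text
t 2.75 tcp [0.4991 0.0135 0.039 ] jaw 3.49 xaxis [-0.004  0.001 -1.   ] F [0.3 0.7 0.3] gap 85.2 q [-0.2   0.69  1.89  0.    0.57 -0.26]
t 2.8 tcp [0.4996 0.0134 0.0397] jaw 3.49 xaxis [-0.003  0.001 -1.   ] F [0.5 0.2 0.1] gap 85.1 q [-0.2   0.69  1.89  0.    0.57 -0.26]
```

View pics/w3.png

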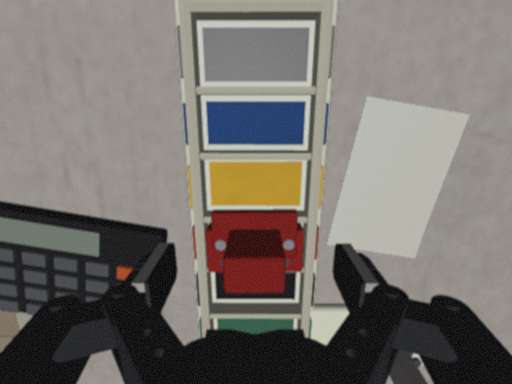

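>>> {"method": "carry_out", "body": {"commands": [[[0,0,0,0,0,0,60],[0,0,0,0,0,0,40],[0,0,0,0,0,0,32],[0,0,0,0,0,0,15],[0,0,0,0,0,0,15]]], "force": 50}}

```text
t: 3.3
tcp_pos: [0.5006, 0.0133, 0.0414]
tool_rot: [0.485, 0.515, -0.484, 0.515]
force: [0.5, 0.6, 3.5]
finger_gap: 0.337
```

>>> {"method": "carry_out", "body": {"commands": [[[0,0,0,0,0,0,15],[0,0,0,0,0,0,15],[-0.2,0,0,0,0,0,15],[-0.4,0,0,0,0,0,15],[-0.6,0,0,0,0,0,15]]]}}

```text
t: 3.8
tcp_pos: [0.5004, 0.0133, 0.056]
tool_rot: [0.484, 0.515, -0.485, 0.515]
force: [-0.7, 0.8, -2.1]
finger_gap: 0.341
```

Run:
```python
from h import *
st(); snap('wrist','w4');
st()
```

```text
t 3.8 tcp [0.5004 0.0133 0.056 ] jaw 3.5 xaxis [-0.  0. -1.] F [-0.7  0.8 -2.1] gap 29.1 q [-0.2   0.66  1.88 -0.    0.61 -0.26]
t 3.85 tcp [0.5008 0.0132 0.0567] jaw 3.51 xaxis [ 0.001 -0.    -1.   ] F [-0.2 -1.  -1.2] gap 29.2 q [-0.2   0.66  1.88 -0.    0.61 -0.26]
```

View pics/w4.png

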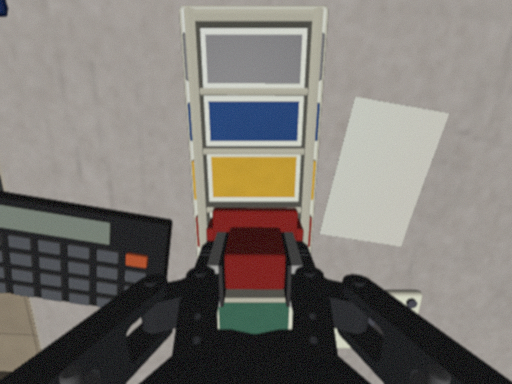

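Run:
```python
from h import *
plan((.498,-.04,.14),3.5);plan((.498,-.27,.14),3.5,((.498,-.04,.14),3.5));plan((.498,-.27,.033),3.5,((.498,-.27,.14),3.5))
```

```text
shift [-3.33 -0.24  2.12] turn [ 0.    0.   -0.01] mm 99
shift [ 0.   -0.56  9.18] turn [0. 0. 0.] mm 230
shift [ 4.28  0.   -0.  ] turn [0. 0. 0.] mm 107
```

>>> {"method": "carry_out", "body": {"commands": [[[-0.8,0,0,0,0,0,15],[-1.7,0,0,0,0,0,15],[-2.5,-0.05,0.4,0,0,0,15],[-3.3,-0.12,1.1,0,0,0,15],[-3.33,-0.24,2.12,0,0,0,15]]]}}

```text
t: 4.35
tcp_pos: [0.4991, -0.0401, 0.1415]
tool_rot: [0.485, 0.514, -0.483, 0.517]
force: [1.3, -0.6, -1.5]
finger_gap: 0.344
```

>>> {"method": "carry_out", "body": {"commands": [[[0,-0.12,1.8,0,0,0,15],[0,-0.24,3.7,0,0,0,15],[0,-0.35,5.6,0,0,0,15],[0,-0.46,7.5,0,0,0,15],[0,-0.56,9.2,0,0,0,15]]]}}

```text
t: 4.85
tcp_pos: [0.4974, -0.2727, 0.1391]
tool_rot: [0.485, 0.515, -0.485, 0.515]
force: [1.0, -0.5, -1.7]
finger_gap: 0.343
```

>>> {"method": "carry_out", "body": {"commands": [[[0.6,0,0,0,0,0,15],[1.6,0,0,0,0,0,15],[2.6,0,0,0,0,0,15],[3.4,0,0,0,0,0,15],[3.9,0,0,0,0,0,15]]]}}

```text
t: 5.35
tcp_pos: [0.4968, -0.2698, 0.0399]
tool_rot: [0.484, 0.516, -0.485, 0.514]
force: [-0.7, -0.4, -1.7]
finger_gap: 0.344
```

Run:
```python
from h import *
snap('wrist','w5');
st();plan((.498,-.27,.033),3.5)
```

```text
t 5.4 tcp [ 0.4963 -0.2693  0.0387] jaw 3.49 xaxis [-0.004  0.003 -1.   ] F [-0.1  0.4 -2.3] gap 29.2 q [-0.7   0.74  1.72 -0.    0.69 -0.76]
shift [0.23 0.07 0.03] turn [-0.   -0.04  0.04] mm 6
```

View pics/w5.png

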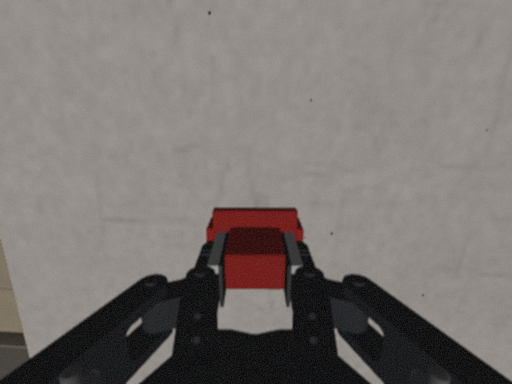

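>>> {"method": "carry_out", "body": {"commands": [[[0.1,0,0,0,0,0,15],[0.2,0,0,0,0,0,15],[0.26,0,0,0,0,0,15],[0.26,0,0,0,0,0,15],[0.26,0,0,0,0,0,15]]]}}

```text
t: 5.9
tcp_pos: [0.4981, -0.2706, 0.0356]
tool_rot: [0.485, 0.515, -0.484, 0.515]
force: [0.3, -0.2, -2.5]
finger_gap: 0.341
```

Run:
```python
from h import *
st()
```

```text
t 5.9 tcp [ 0.4981 -0.2706  0.0356] jaw 3.5 xaxis [ 0.001 -0.001 -1.   ] F [ 0.3 -0.2 -2.5] gap 29.2 q [-0.69  0.74  1.72  0.    0.68 -0.76]
```

>>> {"method": "carry_out", "body": {"commands": [[[0.05,0,0,0,0,0,15],[0.1,0,0,0,0,0,15],[0.15,0,0,0,0,0,15],[0.15,0,0,0,0,0,15],[0.15,0,0,0,0,0,15]]]}}

```text
t: 6.4
tcp_pos: [0.498, -0.2705, 0.0334]
tool_rot: [0.484, 0.515, -0.484, 0.516]
force: [-2.3, 1.8, 11.9]
finger_gap: 0.343
```

>>> {"method": "carry_out", "body": {"commands": [[[0,0,0,0,0,0,50],[0,0,0,0,0,0,70],[0,0,0,0,0,0,85],[-1.5,0,0,0,0,0,85],[-3,0,0,0,0,0,85]]]}}

```text
t: 6.9
tcp_pos: [0.4968, -0.2697, 0.1055]
tool_rot: [0.484, 0.517, -0.485, 0.513]
force: [1.8, -0.6, 0.3]
finger_gap: 0.99
```

>>> {"method": "carry_out", "body": {"commands": [[[-1,0,1,0,0,0,85],[-2,-0.3,2,0,0,0,85],[-3,-0.6,3,0,0,0,85],[-3,-1,4,0,0,0,85],[-3,-1,4,0,0,0,85]]]}}

```text
t: 7.4
tcp_pos: [0.4786, -0.3757, 0.1823]
tool_rot: [0.485, 0.513, -0.486, 0.516]
force: [-0.3, 0.4, -0.4]
finger_gap: 0.998
```

Run:
```python
from h import *
snap('wrist','w6');
st()
```

```text
t 7.45 tcp [ 0.4784 -0.3732  0.1814] jaw 3.35 xaxis [ 0.001 -0.    -1.   ] F [-0.4  0.9  0.1] gap 85.0 q [-0.85  0.56  1.53  0.    1.05 -0.91]
```

View pics/w6.png

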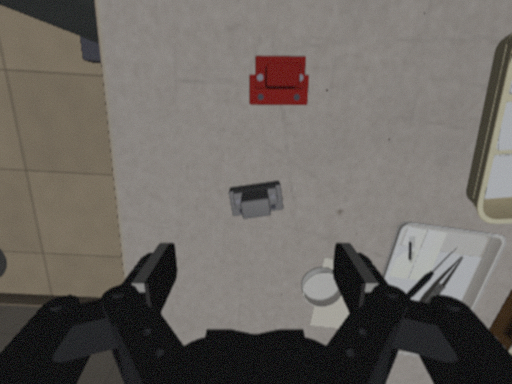

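Run:
```python
from h import *
s=cv2.imread('pics/w6.png')
cv2.imwrite('pics/w6c.png',cv2.resize(s[165:235,215:300],None,fx=8,fy=8,interpolation=cv2.INTER_CUBIC))
```

```text
(no output)
```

View pics/w6c.png

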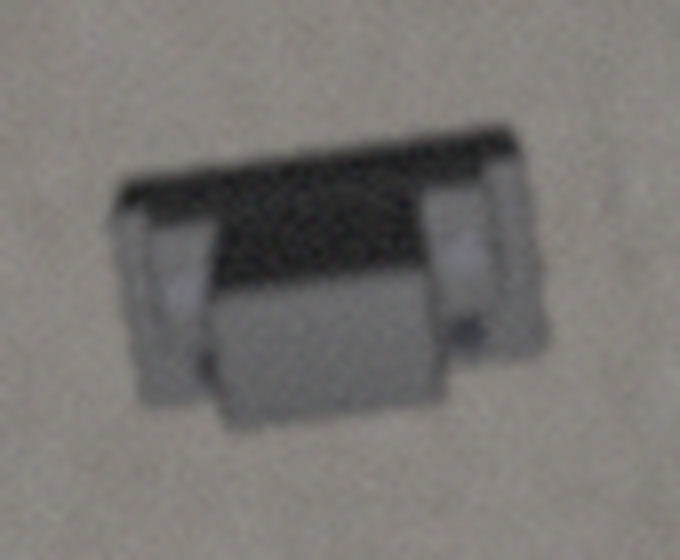

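Run:
```python
from h import *
w=dict(np.load('/tmp/wrist.npz'))
q=[(217,297),(430,268),(447,400),(236,431)]
P=np.array([onz(w,215+u/8-.44,165+v/8-.44,.062)[:2] for u,v in q]);print(P.round(4),P.mean(0).round(4))
for a,b in((0,1),(3,2),(0,3),(1,2)):
    d=P[b]-P[a];print(np.linalg.norm(d).round(4),np.degrees(np.arctan2(d[1],d[0])).round(1))
plan((*P.mean(0),.10),11.5)
```

```text
[[ 0.4668 -0.3925]
 [ 0.4939 -0.387 ]
 [ 0.4975 -0.4051]
 [ 0.4701 -0.411 ]] [ 0.4821 -0.3989]
0.0276 11.5
0.028 12.3
0.0188 -79.9
0.0184 -78.8
shift [3.26 0.08 1.03] turn [-1.63  0.01 -0.01] mm 85
```

>>> {"method": "carry_out", "body": {"commands": [[[0.7,0.03,0.3,-0.5,0,0,85],[1.5,0.06,0.6,-1,0,0,85],[2.3,0.08,1.03,-1.6,0,0,85],[3.26,0.08,1.03,-1.63,0,0,85],[3.26,0.08,1.03,-1.63,0,0,85]]]}}

```text
t: 7.95
tcp_pos: [0.4804, -0.3938, 0.0957]
tool_rot: [0.447, 0.552, -0.446, 0.545]
force: [-0.0, 0.4, 0.0]
finger_gap: 0.997
```

Run:
```python
from h import *
w=snap('wrist');st()
cv2.imwrite('pics/w7.png',cv2.resize(w['image'][180:280,200:310,::-1],None,fx=7,fy=6,interpolation=cv2.INTER_CUBIC)[:600])
```

```text
t 8.0 tcp [ 0.4813 -0.3947  0.0975] jaw 11.68 xaxis [-0.004  0.005 -1.   ] F [ 0.9 -0.3 -0.4] gap 85.0 q [-0.87  0.7   1.54  0.    0.91 -1.07]
```

View pics/w7.png

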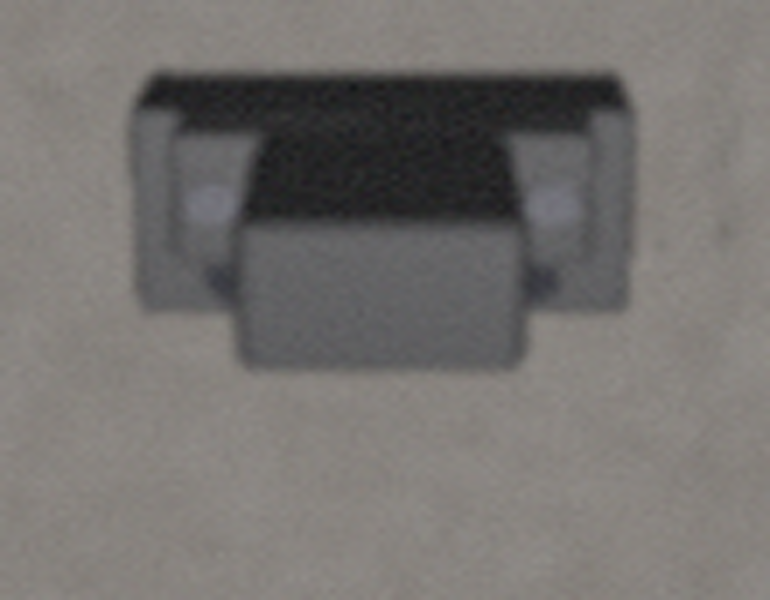

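Run:
```python
from h import *
w=dict(np.load('/tmp/wrist.npz'))
q=[(238,222),(525,222),(525,370),(238,370)]
P=np.array([onz(w,200+u/7-.43,180+v/6-.42,.062)[:2] for u,v in q]);print(P.mean(0).round(4))
for a,b in((0,1),(3,2),(0,3),(1,2)):
    d=P[b]-P[a];print(np.linalg.norm(d).round(4),np.degrees(np.arctan2(d[1],d[0])).round(1))
plan((*P.mean(0),.034),11.7)
```

```text
[ 0.4812 -0.3989]
0.0289 11.8
0.0298 11.8
0.0193 -79.6
0.0193 -77.0
shift [ 2.54 -0.03  0.18] turn [-0.   -0.07  0.03] mm 64
```

>>> {"method": "carry_out", "body": {"commands": [[[0.8,0,0.18,0,0,0,85],[1.6,0,0.18,0,0,0,85],[2.3,0,0.18,0,0,0,85],[2.55,0,0.18,0,0,0,85],[2.55,0,0.18,0,0,0,60]]]}}

```text
t: 8.5
tcp_pos: [0.4834, -0.401, 0.0361]
tool_rot: [0.447, 0.549, -0.446, 0.548]
force: [1.2, -0.2, 0.5]
finger_gap: 0.851
```

>>> {"method": "carry_out", "body": {"commands": [[[0,0,0,0,0,0,40],[0,0,0,0,0,0,15],[0,0,0,0,0,0,15],[0,0,0,0,0,0,15],[-0.3,0,0,0,0,0,15]]]}}

```text
t: 9.0
tcp_pos: [0.4829, -0.4012, 0.0433]
tool_rot: [0.447, 0.549, -0.447, 0.548]
force: [-0.1, 0.9, -2.1]
finger_gap: 0.34
```

Run:
```python
from h import *
s=st()
plan((.48,-.30,.15),3.4);plan((.488,-.07,.15),3.4,((.48,-.3,.15),3.4));plan((.4932,.126,.15),3.4,((.488,-.07,.15),3.4))
```

```text
t 9.0 tcp [ 0.4829 -0.4012  0.0433] jaw 11.64 xaxis [-0.001  0.001 -1.   ] F [-0.1  0.9 -2.1] gap 29.0 q [-0.87  0.78  1.55  0.    0.81 -1.07]
shift [-4.26  0.7  -3.99] turn [ 1.65 -0.02  0.01] mm 147
shift [ 0.    0.87 -9.16] turn [0. 0. 0.] mm 230
shift [ 0.    0.67 -7.81] turn [0. 0. 0.] mm 196
```

>>> {"method": "carry_out", "body": {"commands": [[[-1.5,0.1,-0.3,0.3,0,0,15],[-3,0.3,-1,0.6,0,0,15],[-4.26,0.4,-2,1,0,0,15],[-4.26,0.5,-3,1.4,0,0,15],[-4.26,0.7,-4,1.65,0,0,15]]]}}

```text
t: 9.5
tcp_pos: [0.4803, -0.2996, 0.1517]
tool_rot: [0.485, 0.513, -0.485, 0.515]
force: [-0.4, 0.8, -2.9]
finger_gap: 0.343
```

>>> {"method": "carry_out", "body": {"commands": [[[0,0.2,-1.8,0,0,0,15],[0,0.35,-3.6,0,0,0,15],[0,0.5,-5.4,0,0,0,15],[0,0.7,-7.2,0,0,0,15],[0,0.87,-9.1,0,0,0,15]]]}}

```text
t: 10.0
tcp_pos: [0.4884, -0.0703, 0.1503]
tool_rot: [0.485, 0.514, -0.485, 0.515]
force: [1.4, 0.1, -1.7]
finger_gap: 0.341
```

>>> {"method": "carry_out", "body": {"commands": [[[0,0.15,-1.8,0,0,0,15],[0,0.3,-3.6,0,0,0,15],[0,0.45,-5.4,0,0,0,15],[0,0.6,-7,0,0,0,15],[0,0.67,-7.8,0,0,0,15]]]}}

```text
t: 10.5
tcp_pos: [0.4929, 0.127, 0.1503]
tool_rot: [0.484, 0.516, -0.484, 0.515]
force: [0.2, -0.2, -2.0]
finger_gap: 0.338
```

Run:
```python
from h import *
snap('wrist','w8');st()
for i in range(4):
    manip.snapshot('wrist');st()
plan((.4932,.126,.09),3.4)
```

```text
t 10.55 tcp [0.493  0.1286 0.1503] jaw 3.6 xaxis [ 0.     0.002 -1.   ] F [-0.   1.7 -1.7] gap 29.0 q [ 0.03  0.49  1.8   0.    0.85 -0.03]
t 10.6 tcp [0.4931 0.1265 0.1502] jaw 3.65 xaxis [-0.     0.001 -1.   ] F [-0.3 -0.4 -1.9] gap 29.1 q [ 0.03  0.49  1.8   0.    0.85 -0.03]
t 10.65 tcp [0.4932 0.125  0.1502] jaw 3.58 xaxis [-0. -0. -1.] F [-0.6 -0.5 -1.3] gap 29.1 q [ 0.03  0.49  1.8  -0.    0.85 -0.03]
t 10.7 tcp [0.4934 0.124  0.1501] jaw 3.48 xaxis [-0. -0. -1.] F [-0.9  0.  -1.8] gap 28.9 q [ 0.03  0.49  1.8  -0.    0.85 -0.03]
t 10.75 tcp [0.4935 0.1233 0.1501] jaw 3.41 xaxis [-0. -0. -1.] F [-0.4 -0.5 -1.9] gap 29.3 q [ 0.03  0.49  1.8  -0.    0.85 -0.03]
shift [ 2.4  -0.   -0.11] turn [0. 0. 0.] mm 60
```

View pics/w8.png

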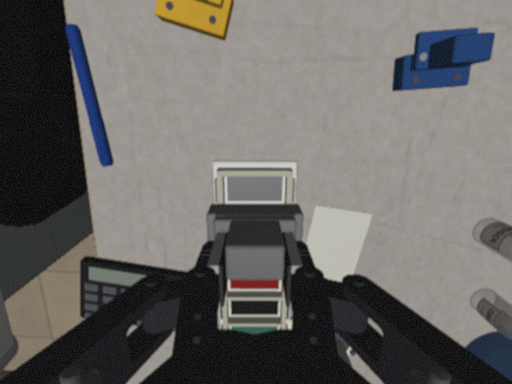

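Run:
```python
from h import *
w=snap('wrist','w9');st()
cv2.imwrite('pics/w9c.png',cv2.resize(w['image'][150:300,195:315,::-1],None,fx=5,fy=4,interpolation=cv2.INTER_CUBIC))
```

```text
t 10.8 tcp [0.4936 0.1229 0.1501] jaw 3.34 xaxis [-0. -0. -1.] F [-0.3 -0.5 -1.4] gap 29.2 q [ 0.02  0.49  1.8  -0.    0.85 -0.03]
```

View pics/w9c.png

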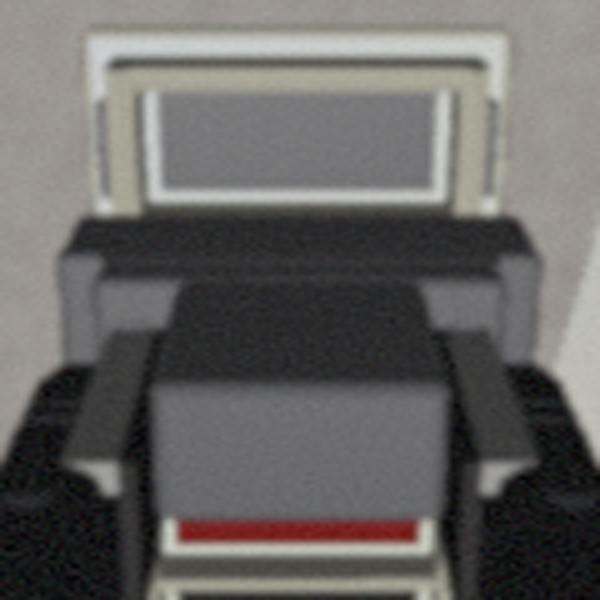

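Run:
```python
from h import *
w=dict(np.load('/tmp/wrist.npz'));s=manip.sense()
r=R.from_quat(s['tool_rot']);p=s['tcp_pos']
for z in (.178,.176):
    a=onz(w,225.6,245.9,z);b=onz(w,283.6,279.6,z)
    print(r.inv().apply(a-p).round(4),r.inv().apply(b-p).round(4))
# front foot bottom edge at row ~ (218)/4, bottom z = .116
for v,z in((218,.116),(270,.136)):
    print(r.inv().apply(onz(w,255,150+v/4-.4,z)-p).round(4))
yaw,C,M=traypose(w,(150,210,215,300),use=('grey',)) if 0 else (0,0,0)
for k in masks(w['image']):
    pass
m=masks(w['image'])['grey'];mm=np.zeros_like(m);mm[170:199,226:282]=m[170:199,226:282]
for stt,c,ct in comps(mm): print(stt,c,onz(w,*c,.008))
```

```text
[-0.0279 -0.014  -0.0154] [-0.0279  0.0144  0.0034]
[-0.0259 -0.0142 -0.0143] [-0.0259  0.0147  0.0048]
[ 0.0341  0.0003 -0.0139]
[ 0.0141  0.0002 -0.0126]
[ 227  172   55   26 1416] [254.04237288 184.48305085] [0.49333388 0.11990285 0.008     ]
```

Run:
```python
from h import *
plan((.4931,.1229,.068),3.4)
```

```text
shift [ 3.28 -0.02 -0.  ] turn [-0.01  0.    0.  ] mm 82
```

>>> {"method": "carry_out", "body": {"commands": [[[0.8,0,0,0,0,0,15],[1.8,0,0,0,0,0,15],[2.7,0,0,0,0,0,15],[3.28,0,0,0,0,0,15],[3.28,0,0,0,0,0,15]]]}}

```text
t: 11.3
tcp_pos: [0.4924, 0.1223, 0.0663]
tool_rot: [0.484, 0.515, -0.487, 0.513]
force: [-1.1, 0.3, -2.2]
finger_gap: 0.341
```

>>> {"method": "carry_out", "body": {"commands": [[[0,0,0,0,0,0,15],[0,0,0,0,0,0,15],[0,0,0,0,0,0,15],[0,0,0,0,0,0,15],[0,0,0,0,0,0,15]]]}}

```text
t: 11.8
tcp_pos: [0.494, 0.1239, 0.0686]
tool_rot: [0.485, 0.514, -0.485, 0.515]
force: [-0.2, -0.0, -3.4]
finger_gap: 0.341
```

Run:
```python
from h import *
w=snap('wrist','w10');st()
cv2.imwrite('pics/w10c.png',cv2.resize(w['image'][150:300,195:315,::-1],None,fx=5,fy=4,interpolation=cv2.INTER_CUBIC))
```

```text
t 11.85 tcp [0.4939 0.1239 0.0685] jaw 3.41 xaxis [ 0.001 -0.    -1.   ] F [-0.1  0.  -2.2] gap 29.1 q [ 0.03  0.64  1.85 -0.    0.65 -0.03]
```

View pics/w10c.png

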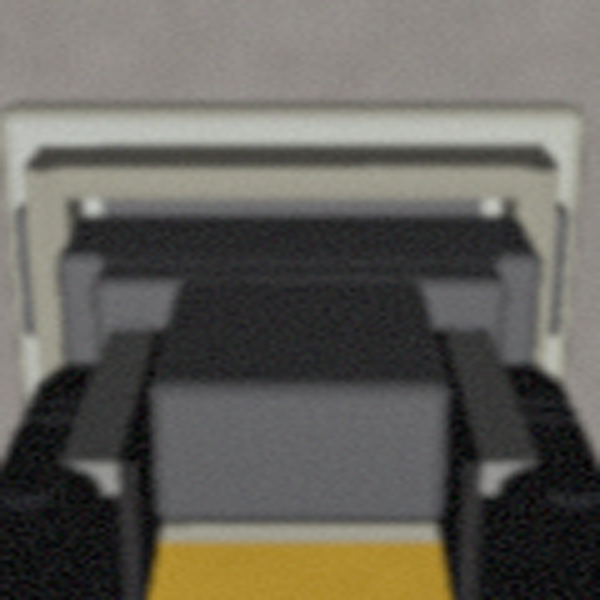

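```bash
cat >> h.py <<'E'
def intool(w,u,v,z,s):
    r=R.from_quat(s['tool_rot']);return r.inv().apply(onz(w,u,v,z)-s['tcp_pos'])*1e3
E
python3 - <<'E'
from h import *
w=dict(np.load('/tmp/wrist.npz'));s=manip.sense()
def f(n,u,v,z): print(n,intool(w,195+u/5-.4,150+v/4-.37,z,s).round(1))
f('foot bl',70,222,.0345);f('foot br',530,222,.0345)
f('rim inner l',66,198,.026);f('rim inner r',518,198,.026)
f('rim outer l',30,165,.026);f('rim outer r',555,165,.026)
f('floor label l',82,205,.008);f('floor r',503,205,.008)
E
```

```text
foot bl [ 33.9 -31.8 -12.7]
foot br [ 34.   32.3 -12.7]
rim inner l [ 42.4 -33.7 -14.2]
rim inner r [ 42.5  31.9 -14.2]
rim outer l [ 42.4 -38.5 -20.4]
rim outer r [ 42.5  36.9 -20.4]
floor label l [ 60.4 -34.4  -6.5]
floor r [60.5 32.6 -6.5]
```

>>> {"method": "carry_out", "body": {"commands": [[[0,-0.04,0.02,0,0,0,15],[0.25,-0.04,0.02,0,0,0,15],[0.5,-0.04,0.02,0,0,0,15],[0.7,-0.04,0.02,0,0,0,15],[0.8,-0.04,0.02,0,0,0,15]]]}}

```text
t: 12.35
tcp_pos: [0.4922, 0.1232, 0.0471]
tool_rot: [0.485, 0.515, -0.485, 0.514]
force: [-0.5, -1.2, -2.3]
finger_gap: 0.34
```

Run:
```python
from h import *
st()
```

```text
t 12.35 tcp [0.4922 0.1232 0.0471] jaw 3.4 xaxis [-0.002 -0.    -1.   ] F [-0.5 -1.2 -2.3] gap 29.1 q [ 0.02  0.68  1.86  0.    0.6  -0.03]
```

>>> {"method": "carry_out", "body": {"commands": [[[0.1,0,0,0,0,0,15],[0.2,0,0,0,0,0,15],[0.26,0,0,0,0,0,15],[0.26,0,0,0,0,0,15],[0.26,0,0,0,0,0,15]]]}}

```text
t: 12.85
tcp_pos: [0.4925, 0.1233, 0.0453]
tool_rot: [0.485, 0.514, -0.485, 0.515]
force: [-6.1, -0.1, 31.0]
finger_gap: 0.338
```

Run:
```python
from h import *
w=snap('wrist','w11');st()
cv2.imwrite('pics/w11c.png',cv2.resize(w['image'][150:300,195:315,::-1],None,fx=5,fy=4,interpolation=cv2.INTER_CUBIC))
s=snap('scene');cv2.imwrite('pics/s1.png',cv2.resize(s['image'][190:280,170:300,::-1],None,fx=6,fy=6,interpolation=cv2.INTER_CUBIC));st()
```

```text
t 12.9 tcp [0.4925 0.1233 0.0453] jaw 3.42 xaxis [ 0.001 -0.    -1.   ] F [-6.2 -0.5 31.5] gap 29.0 q [ 0.03  0.68  1.87 -0.    0.59 -0.03]
t 12.95 tcp [0.4925 0.1233 0.0453] jaw 3.42 xaxis [ 0.001 -0.    -1.   ] F [-6.4 -0.5 31.5] gap 28.8 q [ 0.03  0.68  1.87 -0.    0.59 -0.03]
```

View pics/w11c.png

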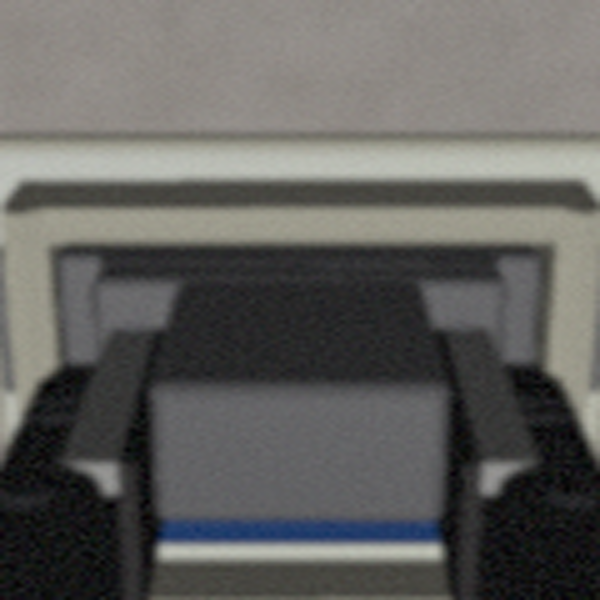

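View pics/s1.png

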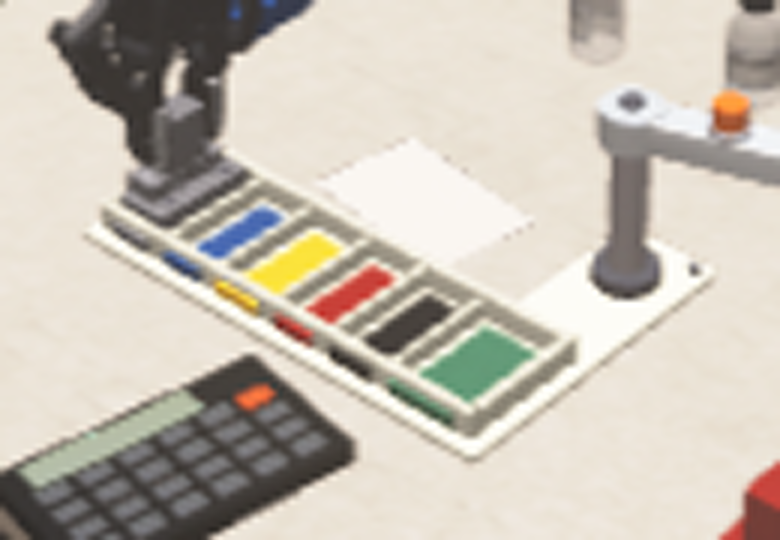

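>>> {"method": "carry_out", "body": {"commands": [[[-0.1,0,0,0,0,0,15],[-0.15,0,0,0,0,0,15],[-0.15,0,0,0,0,0,40],[-0.15,0,0,0,0,0,60],[-0.15,0,0,0,0,0,85]]]}}

```text
t: 13.45
tcp_pos: [0.4927, 0.1232, 0.0449]
tool_rot: [0.485, 0.515, -0.485, 0.514]
force: [0.6, -0.8, 0.2]
finger_gap: 0.794
```

>>> {"method": "carry_out", "body": {"commands": [[[-0.8,0,0,0,0,0,85],[-2,0,0,0,0,0,85],[-3,0,0,0,0,0,85],[-3,0,0,0,0,0,85],[-3,0,0,0,0,0,85]]]}}

```text
t: 13.95
tcp_pos: [0.4928, 0.1233, 0.1204]
tool_rot: [0.485, 0.514, -0.485, 0.515]
force: [-0.5, -0.2, -0.2]
finger_gap: 0.992
```

Run:
```python
from h import *
w=snap('wrist','w12');st()
cv2.imwrite('pics/w12c.png',cv2.resize(w['image'][130:280,195:315,::-1],None,fx=5,fy=4,interpolation=cv2.INTER_CUBIC))
s=snap('scene');cv2.imwrite('pics/s2.png',cv2.resize(s['image'][190:280,170:300,::-1],None,fx=6,fy=6,interpolation=cv2.INTER_CUBIC));st()
```

```text
t 14.0 tcp [0.4922 0.1232 0.1197] jaw 3.4 xaxis [-0.001 -0.    -1.   ] F [-0.4 -0.2 -0.6] gap 85.1 q [ 0.02  0.54  1.83 -0.    0.77 -0.03]
t 14.05 tcp [0.4919 0.1232 0.1193] jaw 3.4 xaxis [-0.002 -0.    -1.   ] F [ 0.2 -0.4 -0.9] gap 85.1 q [ 0.02  0.55  1.83 -0.    0.77 -0.03]
```

View pics/w12c.png

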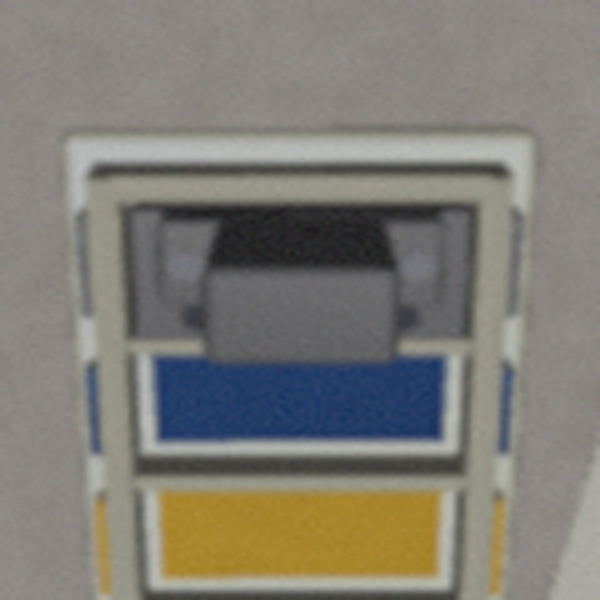

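View pics/s2.png

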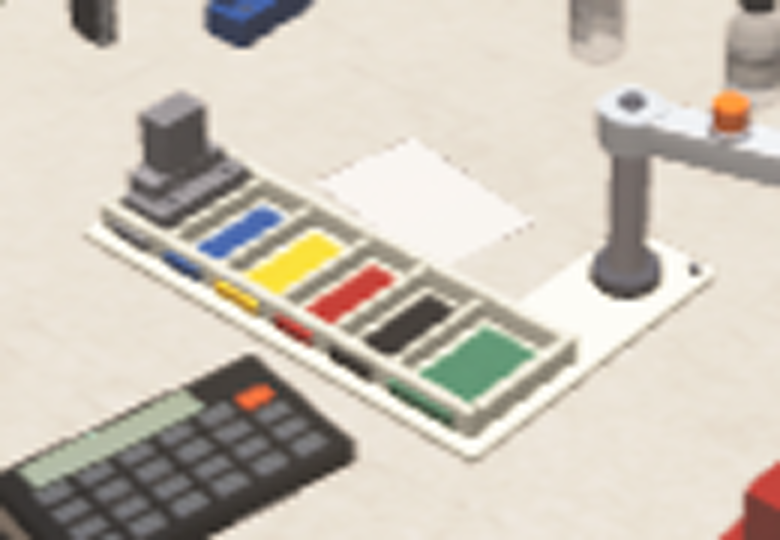

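```bash
python3 - <<'E'
from h import *
w=dict(np.load('/tmp/wrist.npz'))
for z in (.06,.07,.08):
    a=onz(w,195+207/5-.4,130+265/4-.37,z);b=onz(w,195+397/5-.4,130+265/4-.37,z);c=onz(w,195+300/5-.4,130+363/4-.37,z);print(z,np.linalg.norm(a-b),((a+b)/2-c)[:2].round(4),(a+b)/2)
t=snap('top','t2')
E
python3 - <<'E'
from h import *
s=cv2.imread('pics/t2.png')
cv2.imwrite('pics/t2c.png',cv2.resize(s[160:260,110:290],None,fx=4.4,fy=4.4,interpolation=cv2.INTER_CUBIC))
E
```

```text
0.06 0.030056761399031618 [-0.0009  0.021 ] [0.49272006 0.13400937 0.06      ]
0.07 0.028587242492980364 [-0.0009  0.02  ] [0.49248034 0.13733359 0.07      ]
0.08 0.02711772358692917 [-0.0009  0.019 ] [0.49224063 0.14065782 0.08      ]
```

View pics/t2c.png

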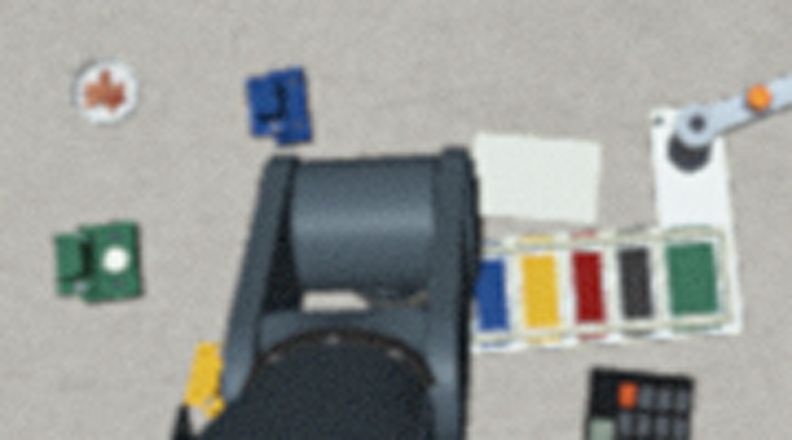

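Run:
```python
from h import *
plan((.64,.22,.18),3.4)
```

```text
shift [-2.45  6.14 -3.51] turn [ 0.   -0.    0.03] mm 187
```

>>> {"method": "carry_out", "body": {"commands": [[[-0.6,1.5,-0.9,0,0,0,85],[-1.2,3,-1.8,0,0,0,85],[-1.8,4.5,-2.6,0,0,0,85],[-2.4,6.1,-3.5,0,0,0,85],[-2.4,6.1,-3.5,0,0,0,85]]]}}

```text
t: 14.6
tcp_pos: [0.6464, 0.2227, 0.1818]
tool_rot: [0.488, 0.513, -0.481, 0.517]
force: [0.2, 0.6, -0.5]
finger_gap: 0.996
```

Run:
```python
from h import *
w=snap('wrist','w13');st()
```

```text
t 14.65 tcp [0.6422 0.2211 0.1799] jaw 3.49 xaxis [ 0.003  0.001 -1.   ] F [-0.6  0.2  0.2] gap 85.2 q [0.17 0.65 1.34 0.   1.15 0.11]
```

View pics/w13.png

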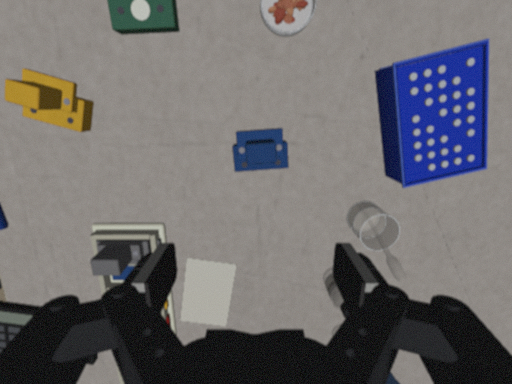

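Run:
```python
from h import *
w=dict(np.load('/tmp/wrist.npz'))
cv2.imwrite('pics/w13c.png',cv2.resize(w['image'][115:190,215:305,::-1],None,fx=8,fy=8,interpolation=cv2.INTER_CUBIC))
for stt,c,ct in comps(masks(w['image'])['blue'],300): print(stt,c,onz(w,*c,.04))
```

```text
[  376    40   113   147 11592] [433.97403382 113.83160801] [0.82571942 0.30499074 0.04      ]
[ 233  129   54   42 1770] [259.91129944 149.67966102] [0.65157777 0.25806214 0.04      ]
```

View pics/w13c.png

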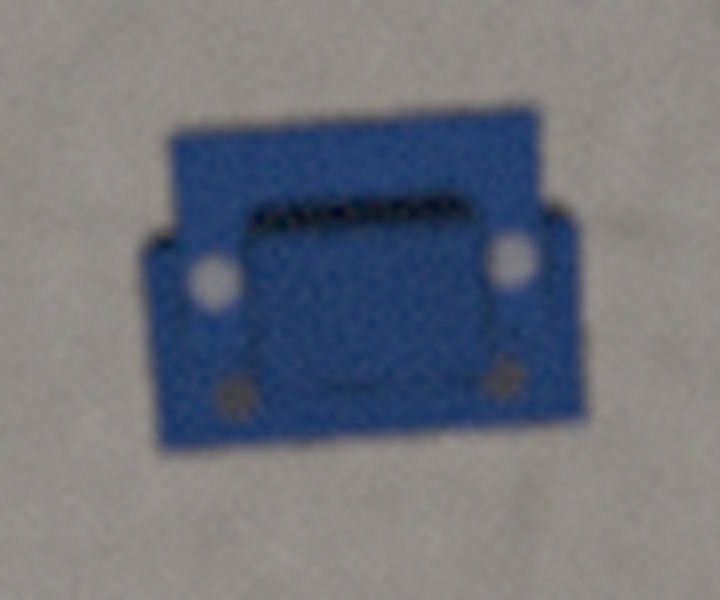

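```bash
cat >> h.py <<'E'
def quad(w,q,c0,r0,f,z,fy=None):
    fy=fy or f
    P=np.array([onz(w,c0+u/f-.5+.5/f,r0+v/fy-.5+.5/fy,z)[:2] for u,v in q])
    for a,b in((0,1),(3,2),(0,3),(1,2)):
        d=P[b]-P[a];print('  len',np.linalg.norm(d).round(4),'head',np.degrees(np.arctan2(d[1],d[0])).round(1))
    print('  ctr',P.mean(0).round(4));return P.mean(0)
E
python3 - <<'E'
from h import *
w=dict(np.load('/tmp/wrist.npz'))
c=quad(w,[(250,236),(478,224),(491,378),(262,392)],215,115,8,.062)
# lip front edge & foot rear edge, as check
a=onz(w,215+172/8-.44,115+135/8-.44,.030);b=onz(w,215+540/8-.44,115+108/8-.44,.030)
d=b-a;print('lip',np.linalg.norm(d),np.degrees(np.arctan2(d[1],d[0])),(a+b)/2)
e=onz(w,215+163/8-.44,115+448/8-.44,.02);f=onz(w,215+585/8-.44,115+415/8-.44,.02);d=f-e
print('rear',np.linalg.norm(d),np.degrees(np.arctan2(d[1],d[0])),(e+f)/2)
th=np.radians(7);yh=np.array([-np.sin(th),np.cos(th)])
print('mid from lip', (a+b)[:2]/2-yh*.020,'from rear',(e+f)[:2]/2+yh*.026)
E
```

```text
len 0.0274 head 6.4
  len 0.0282 head 7.0
  len 0.0191 head -82.6
  len 0.0189 head -80.3
  ctr [0.6518 0.2581]
lip 0.04897121239977584 7.591148303313362 [0.64963084 0.2776035  0.03      ]
rear 0.060638045024045184 7.9563697274187115 [0.6554278  0.23364001 0.02      ]
mid from lip [0.65206823 0.25775258] from rear [0.6522592  0.25944621]
```

Run:
```python
from h import *
plan((.652,.2583,.10),7.3)
```

```text
shift [ 3.2   0.47 -1.46] turn [-0.76 -0.   -0.03] mm 89
```

>>> {"method": "carry_out", "body": {"commands": [[[0.8,0.2,-0.6,-0.4,0,0,85],[1.6,0.47,-1.46,-0.76,0,0,85],[2.6,0.47,-1.46,-0.76,0,0,85],[3.2,0.47,-1.46,-0.76,0,0,85],[3.2,0.47,-1.46,-0.76,0,0,85]]]}}

```text
t: 15.15
tcp_pos: [0.6456, 0.2554, 0.096]
tool_rot: [0.465, 0.532, -0.471, 0.528]
force: [-0.4, -0.8, -0.1]
finger_gap: 0.996
```

>>> {"method": "carry_out", "body": {"commands": [[[0,0,0,0,0,0,85],[0,0,0,0,0,0,85],[0,0,0,0,0,0,85],[0,0,0,0,0,0,85],[0,0,0,0,0,0,85]]]}}

```text
t: 15.65
tcp_pos: [0.6497, 0.2567, 0.1011]
tool_rot: [0.468, 0.53, -0.467, 0.531]
force: [0.0, -0.0, -0.2]
finger_gap: 0.992
```

Run:
```python
from h import *
w=snap('wrist','w14');st();plan((.652,.2583,.034),7.3)
cv2.imwrite('pics/w14c.png',cv2.resize(w['image'][150:270,185:325,::-1],None,fx=5,fy=5,interpolation=cv2.INTER_CUBIC))
```

```text
t 15.7 tcp [0.6495 0.2568 0.1009] jaw 7.19 xaxis [ 0.001  0.    -1.   ] F [ 0.1 -0.3 -0.1] gap 84.7 q [ 0.22  0.77  1.33 -0.    1.04  0.09]
shift [ 2.68  0.1  -0.05] turn [-0.02 -0.   -0.01] mm 67
```

View pics/w14c.png

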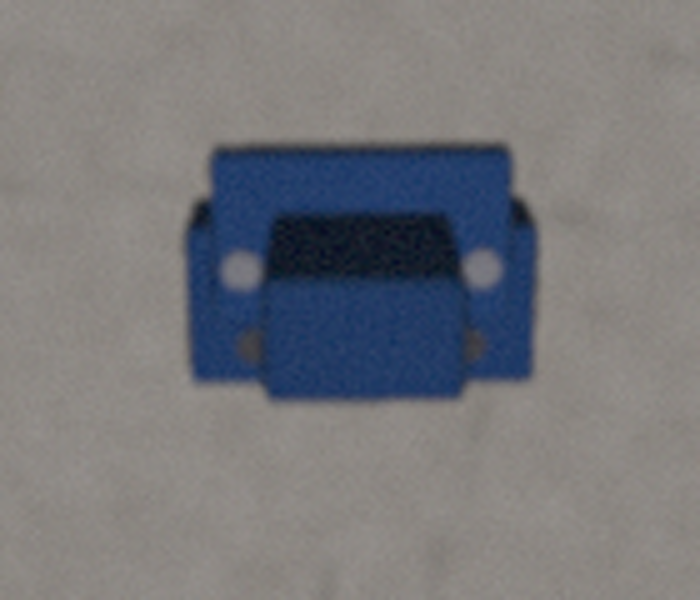

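Run:
```python
from h import *
w=dict(np.load('/tmp/wrist.npz'))
c=quad(w,[(262,280),(462,277),(466,396),(266,400)],185,150,5,.062)
plan((.6517,c[1],.034),7.3)
```

```text
len 0.0287 head 8.1
  len 0.0295 head 8.4
  len 0.0189 head -82.1
  len 0.0187 head -79.5
  ctr [0.6518 0.2583]
shift [ 2.68  0.09 -0.05] turn [-0.02 -0.   -0.01] mm 67
```

>>> {"method": "carry_out", "body": {"commands": [[[0.8,0.09,-0.05,-0.06,0,0,85],[1.6,0.09,-0.05,-0.06,0,0,85],[2.3,0.09,-0.05,-0.06,0,0,85],[2.65,0.09,-0.05,-0.06,0,0,85],[2.65,0.09,-0.05,-0.06,0,0,85]]]}}

```text
t: 16.2
tcp_pos: [0.6502, 0.258, 0.0322]
tool_rot: [0.465, 0.532, -0.467, 0.531]
force: [-0.1, -0.3, -0.7]
finger_gap: 0.993
```

>>> {"method": "carry_out", "body": {"commands": [[[0,0,0,0,0,0,60],[0,0,0,0,0,0,40],[0,0,0,0,0,0,15],[0,0,0,0,0,0,15],[0,0,0,0,0,0,15]]]}}

```text
t: 16.7
tcp_pos: [0.652, 0.2585, 0.0351]
tool_rot: [0.467, 0.531, -0.466, 0.532]
force: [-0.9, 0.3, 3.2]
finger_gap: 0.345
```

Run:
```python
from h import *
manip.snapshot('wrist');st()
```

```text
t 16.75 tcp [0.652  0.2585 0.0351] jaw 7.5 xaxis [ 0.002  0.    -1.   ] F [-0.1 -0.1  3.8] gap 29.2 q [0.22 0.86 1.35 0.   0.93 0.09]
```

Run:
```python
from h import *
plan((.652,.2585,.11),7.5)
plan((.495,.0925,.13),3.4,((.652,.2585,.11),7.5))
```

```text
shift [-3.    0.01  0.  ] turn [ 0.   -0.   -0.02] mm 75
shift [-0.8  -7.09  5.76] turn [0.82 0.   0.  ] mm 229
```

>>> {"method": "carry_out", "body": {"commands": [[[-0.5,0,0,0,0,0,15],[-1,0,0,0,0,0,15],[-2,0,0,0,0,0,15],[-3,0,0,0,0,0,15],[-3,0,0,0,0,0,15]]]}}

```text
t: 17.25
tcp_pos: [0.6546, 0.259, 0.1141]
tool_rot: [0.469, 0.53, -0.463, 0.534]
force: [0.2, 0.2, -2.5]
finger_gap: 0.343
```

>>> {"method": "carry_out", "body": {"commands": [[[-0.3,-1.4,1.1,0.2,0,0,15],[-0.6,-2.9,2.3,0.4,0,0,15],[-0.8,-4.3,3.5,0.6,0,0,15],[-0.8,-5.8,4.7,0.8,0,0,15],[-0.8,-7.1,5.76,0.82,0,0,15]]]}}

```text
t: 17.75
tcp_pos: [0.4918, 0.0912, 0.1288]
tool_rot: [0.485, 0.515, -0.485, 0.514]
force: [0.9, -0.2, -2.0]
finger_gap: 0.344
```

>>> {"method": "carry_out", "body": {"commands": [[[0,0,0,0,0,0,15],[0,0,0,0,0,0,15],[0,0,0,0,0,0,15],[0,0,0,0,0,0,15],[0,0,0,0,0,0,15]]]}}

```text
t: 18.25
tcp_pos: [0.4951, 0.093, 0.1289]
tool_rot: [0.485, 0.515, -0.484, 0.515]
force: [0.2, 0.4, -0.9]
finger_gap: 0.338
```

Run:
```python
from h import *
w=snap('wrist','w15');st()
cv2.imwrite('pics/w15c.png',cv2.resize(w['image'][140:290,195:315,::-1],None,fx=5,fy=4,interpolation=cv2.INTER_CUBIC))
```

```text
t 18.3 tcp [0.4949 0.093  0.1289] jaw 3.47 xaxis [ 0.  0. -1.] F [ 0.8  0.7 -1.2] gap 29.4 q [-0.04  0.52  1.83  0.    0.79 -0.1 ]
```

View pics/w15.png

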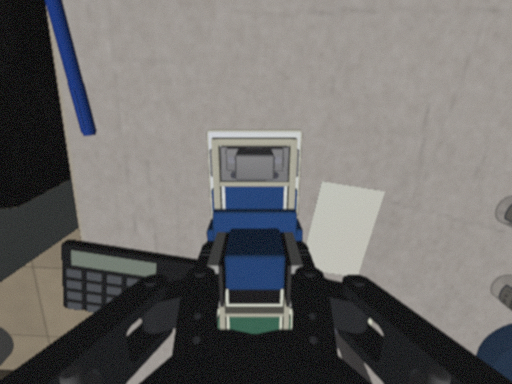

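Run:
```python
from h import *
# recompute from w12: camera pose = fixed offset in tool; use its npz? overwritten -> use same relative transform from current
w=dict(np.load('/tmp/wrist.npz'));s=manip.sense()
Mw=R.from_rotvec(np.ravel(w['rvec'])).as_matrix()
# build pose for w12: tcp approx [.4922,.1232,.1197], jaw 3.4
dp=np.array([.4922,.1232,.1197])-s['tcp_pos']
w2=dict(w);w2['image']=cv2.imread('pics/w12.png')[:,:,::-1].copy();w2['tvec']=np.ravel(w['tvec'])-Mw@dp
for k,(a,b,c,d) in dict(blue=(210,245,220,290),yellow=(248,280,222,288)).items():
    m=masks(w2['image'])[k];mm=np.zeros_like(m);mm[a:b,c:d]=m[a:b,c:d]
    for stt,cc,ct in comps(mm): print(k,stt,cc,onz(w2,*cc,.008))
# lip front edge in hand
v=cv2.imread('pics/w15.png')
```

```text
blue [ 227  220   56   20 1035] [254.31594203 229.39903382] [0.49512445 0.08059963 0.008     ]
yellow [ 227  253   56   21 1143] [254.57217848 262.95538058] [0.49781703 0.04111865 0.008     ]
```

View pics/w15c.png

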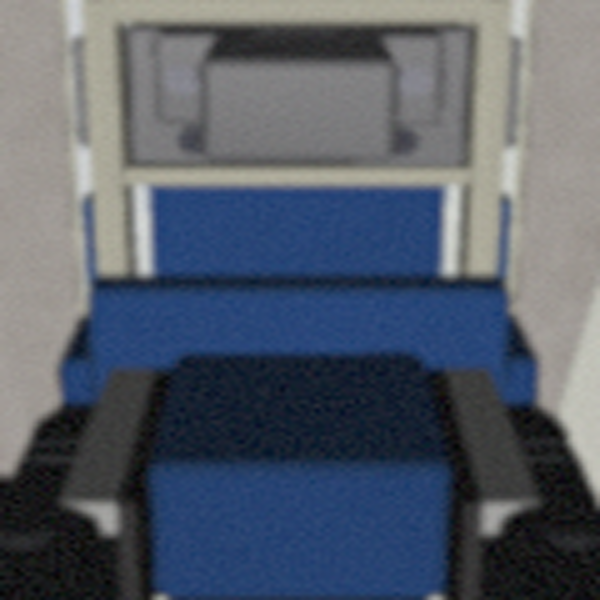

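Run:
```python
from h import *
w=dict(np.load('/tmp/wrist.npz'));s=manip.sense()
f=lambda u,v,z:intool(w,195+u/5-.4,140+v/4-.37,z,s).round(1)
print('grip',f(150,465,.1558),f(450,596,.1558),'lip',f(92,287,.1238),f(505,287,.1238))
print('divider between grey/blue top (z .022)',f(128,168,.022),f(470,168,.022),f(128,185,.022),f(470,185,.022))
print('inner x at floor blue white border',f(137,230,.008),f(460,230,.008))
print('grey label/foot front',f(300,30,.028),'rim',f(300,22,.026))
print('grey ledge front edge->-y edge of foot',f(150,162,.028),f(470,162,.028))
```

```text
grip [-26.9 -14.4  -9. ] [-26.9  15.6   9.9] lip [  5.1 -24.1 -19.6] [  5.1  24.4 -19.6]
divider between grey/blue top (z .022) [106.9 -32.3  -9.6] [106.9  33.   -9.6] [106.9 -32.5  -5.4] [106.9  33.2  -5.4]
inner x at floor blue white border [120.9 -32.9  10.7] [120.9  33.4  10.7]
grey label/foot front [100.9   0.5 -43.3] rim [102.9   0.5 -44.8]
grey ledge front edge->-y edge of foot [100.9 -27.4 -12.7] [100.9  32.2 -12.7]
```

>>> {"method": "carry_out", "body": {"commands": [[[0.7,0,-0.01,0,0,0,15],[1.5,0,-0.01,0,0,0,15],[2.3,0,-0.01,0,0,0,15],[2.8,0,-0.01,0,0,0,15],[2.8,0,-0.01,0,0,0,15]]]}}

```text
t: 18.8
tcp_pos: [0.4933, 0.0929, 0.0575]
tool_rot: [0.484, 0.516, -0.486, 0.514]
force: [-0.3, -0.5, -1.8]
finger_gap: 0.343
```

>>> {"method": "carry_out", "body": {"commands": [[[0.1,0,0,0,0,0,15],[0.3,0,0,0,0,0,15],[0.4,0,0,0,0,0,15],[0.5,0,0,0,0,0,15],[0.55,0,0,0,0,0,15]]]}}

```text
t: 19.3
tcp_pos: [0.4943, 0.0926, 0.0453]
tool_rot: [0.485, 0.515, -0.485, 0.515]
force: [0.9, -0.6, -2.2]
finger_gap: 0.34
```

Run:
```python
from h import *
w=snap('wrist','w16');st()
cv2.imwrite('pics/w16c.png',cv2.resize(w['image'][140:290,195:315,::-1],None,fx=5,fy=4,interpolation=cv2.INTER_CUBIC))
```

```text
t 19.35 tcp [0.4942 0.0926 0.0452] jaw 3.4 xaxis [-0. -0. -1.] F [ 0.1  0.3 -1.3] gap 29.4 q [-0.04  0.68  1.88 -0.    0.58 -0.1 ]
```

View pics/w16c.png

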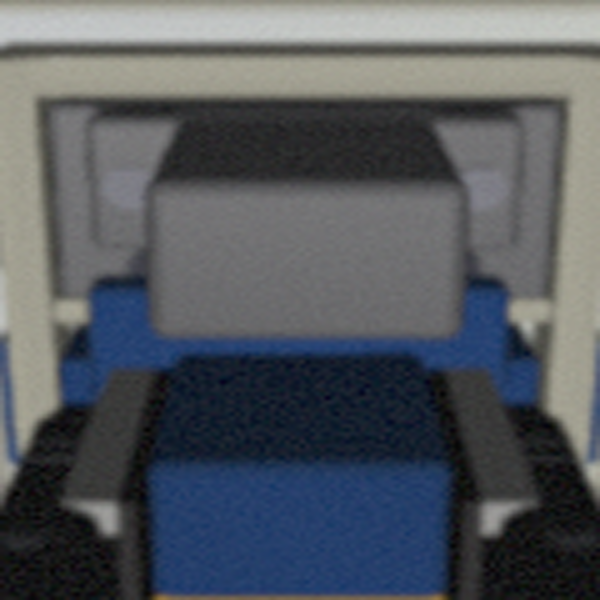

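Nearly in with no contact force. Final few mm.

>>> {"method": "carry_out", "body": {"commands": [[[0.05,0,0,0,0,0,15],[0.1,0,0,0,0,0,15],[0.13,0,0,0,0,0,15],[0.13,0,0,0,0,0,15],[0.13,0,0,0,0,0,15]]]}}

```text
t: 19.85
tcp_pos: [0.4943, 0.0926, 0.043]
tool_rot: [0.485, 0.514, -0.485, 0.515]
force: [-1.3, -0.3, 6.3]
finger_gap: 0.342
```

Run:
```python
from h import *
st()
```

```text
t 19.85 tcp [0.4943 0.0926 0.043 ] jaw 3.4 xaxis [ 0.001 -0.    -1.   ] F [-1.3 -0.3  6.3] gap 29.2 q [-0.04  0.68  1.88 -0.    0.58 -0.1 ]
```

>>> {"method": "carry_out", "body": {"commands": [[[0,0,0,0,0,0,45],[0,0,0,0,0,0,70],[0,0,0,0,0,0,85],[-1,0,0,0,0,0,85],[-2.5,0,0,0,0,0,85]]]}}

```text
t: 20.35
tcp_pos: [0.4925, 0.0925, 0.1033]
tool_rot: [0.484, 0.516, -0.486, 0.513]
force: [0.7, 0.5, 0.4]
finger_gap: 0.996
```

Run:
```python
from h import *
st()
s=snap('scene');cv2.imwrite('pics/s3.png',cv2.resize(s['image'][190:280,170:300,::-1],None,fx=6,fy=6,interpolation=cv2.INTER_CUBIC));st()
plan((.44,.24,.18),3.4)
```

```text
t 20.35 tcp [0.4925 0.0925 0.1033] jaw 3.39 xaxis [-0.006  0.    -1.   ] F [0.7 0.5 0.4] gap 85.1 q [-0.04  0.57  1.85 -0.    0.73 -0.1 ]
t 20.4 tcp [0.4965 0.0927 0.1093] jaw 3.42 xaxis [ 0.006 -0.    -1.   ] F [1.2 0.  3.1] gap 85.0 q [-0.04  0.56  1.84  0.    0.73 -0.1 ]
shift [-2.84 -1.89 -6.01] turn [ 0.    0.01 -0.07] mm 173
```

View pics/s3.png

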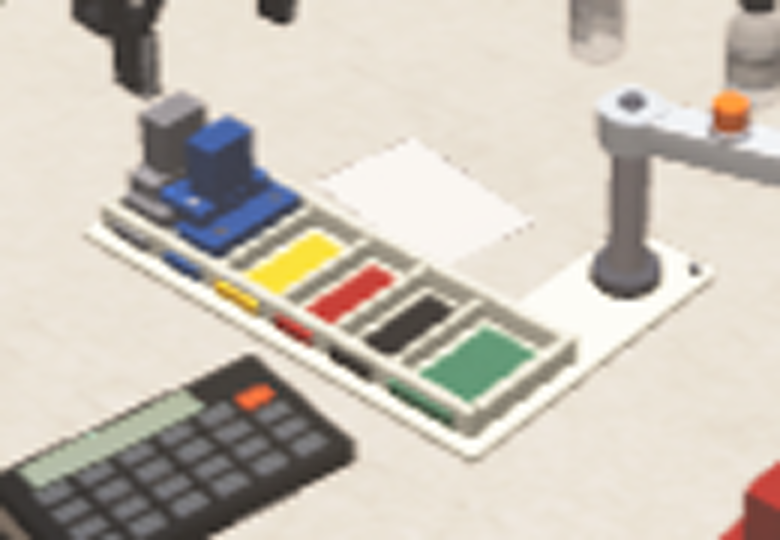

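>>> {"method": "carry_out", "body": {"commands": [[[-1,-0.3,-1,0,0,0,85],[-2,-0.7,-2.4,0,0,0,85],[-2.84,-1.1,-3.8,0,0,0,85],[-2.84,-1.6,-5,0,0,0,85],[-2.84,-1.9,-6,0,0,0,85]]]}}

```text
t: 20.9
tcp_pos: [0.4371, 0.2411, 0.1763]
tool_rot: [0.485, 0.515, -0.484, 0.515]
force: [-0.1, -0.4, -0.2]
finger_gap: 0.996
```

>>> {"method": "carry_out", "body": {"commands": [[[0,0,0,0,0,0,85],[0,0,0,0,0,0,85],[0,0,0,0,0,0,85],[0,0,0,0,0,0,85],[0,0,0,0,0,0,85]]]}}

```text
t: 21.4
tcp_pos: [0.4384, 0.2387, 0.1754]
tool_rot: [0.485, 0.514, -0.485, 0.514]
force: [-0.1, -0.2, -0.2]
finger_gap: 1.001
```

Run:
```python
from h import *
w=snap('wrist','w17');st()
```

```text
t 21.45 tcp [0.4383 0.2388 0.1754] jaw 3.32 xaxis [-0. -0. -1.] F [ 0.4 -0.7 -0.3] gap 85.0 q [ 0.27  0.44  1.8  -0.    0.9   0.22]
```

View pics/w17.png

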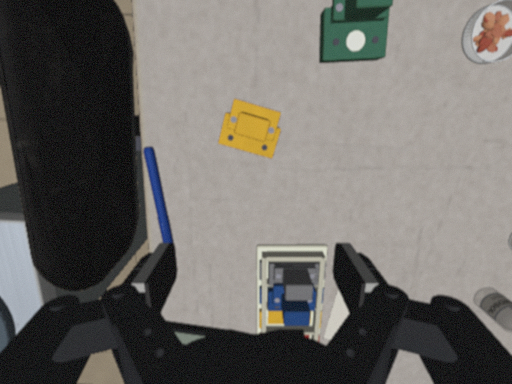

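Run:
```python
from h import *
w=dict(np.load('/tmp/wrist.npz'))
cv2.imwrite('pics/w17c.png',cv2.resize(w['image'][92:166,205:295,::-1],None,fx=8,fy=8,interpolation=cv2.INTER_CUBIC))
```

```text
(no output)
```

View pics/w17c.png

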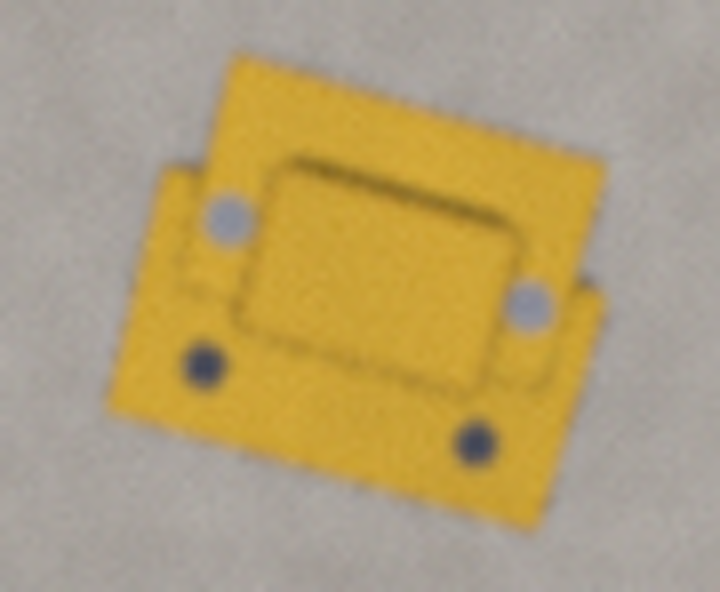

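Run:
```python
from h import *
w=dict(np.load('/tmp/wrist.npz'))
c=quad(w,[(280,160),(525,230),(480,398),(234,328)],205,92,8,.062)
g=lambda u,v,z:onz(w,205+u/8-.44,92+v/8-.44,z)[:2]
a,b=g(235,52,.03),g(607,158,.03);e,f=g(107,408,.02),g(538,532,.02)
for p,q in((a,b),(e,f)): d=q-p;print(np.linalg.norm(d),np.degrees(np.arctan2(d[1],d[0])))
th=np.radians(-12.6);yh=np.array([-np.sin(th),np.cos(th)])
print('lip',(a+b)/2-yh*.020,'rear',(e+f)/2+yh*.030)
plan((*c,.10),-12.7)
```

```text
len 0.0289 head -12.0
  len 0.0297 head -12.3
  len 0.0195 head -103.5
  len 0.0196 head -101.2
  ctr [0.4327 0.2988]
0.04873365168875035 -11.807314235177577
0.06144215758872518 -12.760228016882946
lip [0.43236511 0.29873108] rear [0.43289051 0.29911816]
shift [ 3.02 -0.08 -2.41] turn [3.2 0.  0. ] mm 97
```

>>> {"method": "carry_out", "body": {"commands": [[[0.5,-0.04,-1.2,1,0,0,85],[1,-0.08,-2.4,2,0,0,85],[2,-0.08,-2.41,3.15,0,0,85],[3,-0.08,-2.41,3.15,0,0,85],[3,-0.08,-2.41,3.15,0,0,85]]]}}

```text
t: 21.95
tcp_pos: [0.4303, 0.2985, 0.0979]
tool_rot: [-0.549, -0.444, 0.553, -0.443]
force: [-0.2, -0.2, 0.1]
finger_gap: 0.996
```

>>> {"method": "carry_out", "body": {"commands": [[[0,0,0,0,0,0,85],[0,0,0,0,0,0,85],[0,0,0,0,0,0,85],[0,0,0,0,0,0,85],[0,0,0,0,0,0,85]]]}}

```text
t: 22.45
tcp_pos: [0.4327, 0.2996, 0.1013]
tool_rot: [0.551, 0.443, -0.55, 0.443]
force: [0.8, 0.1, -0.1]
finger_gap: 0.994
```

Run:
```python
from h import *
w=snap('wrist','w18');st();plan((.4327,.2989,.034),-12.4)
cv2.imwrite('pics/w18c.png',cv2.resize(w['image'][150:270,185:325,::-1],None,fx=5,fy=5,interpolation=cv2.INTER_CUBIC))
```

```text
t 22.5 tcp [0.4326 0.2996 0.1011] jaw -12.36 xaxis [ 0.001  0.    -1.   ] F [-0.5  0.2  0.5] gap 84.9 q [0.39 0.59 1.79 0.   0.75 0.61]
shift [2.68 0.01 0.03] turn [ 0.01 -0.01 -0.01] mm 67
```

View pics/w18c.png

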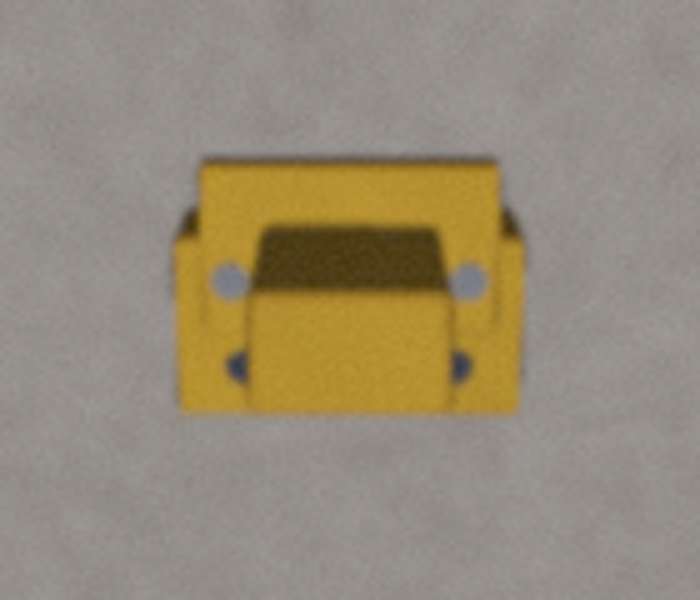

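Run:
```python
from h import *
w=dict(np.load('/tmp/wrist.npz'))
c=quad(w,[(247,292),(453,292),(452,413),(249,413)],185,150,5,.062)
plan((*c,.034),-12.4)
```

```text
len 0.0296 head -12.4
  len 0.0301 head -12.4
  len 0.0192 head -102.7
  len 0.0192 head -101.4
  ctr [0.4325 0.2987]
shift [2.68 0.   0.04] turn [ 0.01 -0.01 -0.01] mm 67
```

>>> {"method": "carry_out", "body": {"commands": [[[0.8,0,0.04,0,0,0,85],[1.6,0,0.04,0,0,0,85],[2.3,0,0.04,0,0,0,85],[2.65,0,0.04,0,0,0,85],[2.65,0,0.04,0,0,0,85]]]}}

```text
t: 23.0
tcp_pos: [0.4315, 0.2983, 0.0334]
tool_rot: [-0.55, -0.444, 0.552, -0.443]
force: [0.0, -0.5, 1.2]
finger_gap: 0.994
```

>>> {"method": "carry_out", "body": {"commands": [[[0,0,0,0,0,0,60],[0,0,0,0,0,0,40],[0,0,0,0,0,0,15],[0,0,0,0,0,0,15],[0,0,0,0,0,0,15]]]}}

```text
t: 23.5
tcp_pos: [0.4327, 0.2989, 0.0351]
tool_rot: [0.552, 0.443, -0.55, 0.443]
force: [-0.3, 0.5, 4.5]
finger_gap: 0.343
```

Run:
```python
from h import *
manip.snapshot('wrist');st()
plan((.4327,.2985,.11),-12.4)
plan((.4975,.0555,.13),3.4,((.4327,.2985,.11),-12.4))
```

```text
t 23.55 tcp [0.4327 0.2989 0.0351] jaw -12.35 xaxis [ 0.002  0.001 -1.   ] F [0.3 0.2 6.3] gap 29.0 q [0.39 0.71 1.82 0.   0.6  0.61]
shift [-2.99  0.01  0.01] turn [ 0.01 -0.01 -0.02] mm 75
shift [-0.8   4.62  8.94] turn [-3.16  0.    0.  ] mm 252
```

>>> {"method": "carry_out", "body": {"commands": [[[-0.5,0,0,0,0,0,15],[-1,0,0,0,0,0,15],[-2,0,0,0,0,0,15],[-3,0,0,0,0,0,15],[-3.6,0.2,0.4,0,0,0,15]]]}}

```text
t: 24.05
tcp_pos: [0.4354, 0.2885, 0.1267]
tool_rot: [0.552, 0.444, -0.549, 0.444]
force: [0.2, -1.1, -1.0]
finger_gap: 0.341
```

>>> {"method": "carry_out", "body": {"commands": [[[-0.2,0.8,1.5,-0.6,0,0,15],[-0.2,1.7,3.2,-1.2,0,0,15],[-0.2,2.6,5,-1.9,0,0,15],[-0.2,3.5,6.8,-2.6,0,0,15],[-0.2,4.42,8.54,-3.16,0,0,15]]]}}

```text
t: 24.55
tcp_pos: [0.4967, 0.053, 0.1297]
tool_rot: [0.484, 0.515, -0.484, 0.515]
force: [1.4, 0.2, -1.8]
finger_gap: 0.342
```

>>> {"method": "carry_out", "body": {"commands": [[[0,0,0,0,0,0,15],[0,0,0,0,0,0,15],[0,0,0,0,0,0,15],[0,0,0,0,0,0,15],[0,0,0,0,0,0,15]]]}}

```text
t: 25.05
tcp_pos: [0.4965, 0.0569, 0.1293]
tool_rot: [0.484, 0.516, -0.484, 0.515]
force: [-0.0, 0.4, -0.7]
finger_gap: 0.341
```

Run:
```python
from h import *
w=snap('wrist','w19');st()
cv2.imwrite('pics/w19c.png',cv2.resize(w['image'][140:290,195:315,::-1],None,fx=5,fy=4,interpolation=cv2.INTER_CUBIC))
```

```text
t 25.1 tcp [0.4966 0.0568 0.1293] jaw 3.58 xaxis [-0.  0. -1.] F [-0.5 -0.1 -1.7] gap 29.1 q [-0.11  0.52  1.84  0.    0.78 -0.17]
```

View pics/w19c.png

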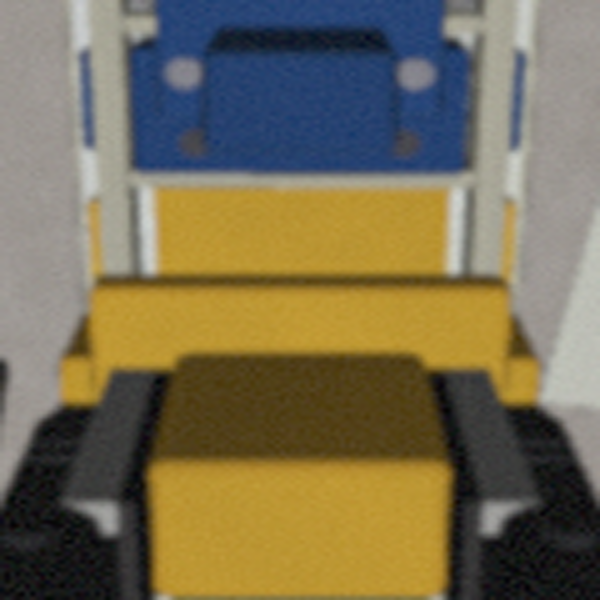

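Run:
```python
from h import *
w=dict(np.load('/tmp/wrist.npz'));s=manip.sense()
f=lambda u,v,z:intool(w,195+u/5-.4,140+v/4-.37,z,s).round(1)
print('grip',f(148,463,.1562),f(450,598,.1562),'lip',f(92,286,.1242),f(507,286,.1242))
for v in (172,186,188,190): print(v,f(128,v,.022),f(473,v,.022))
print('x white borders',f(137,230,.008),f(463,230,.008))
for y in range(176,196,2): print(y,w['image'][int(140+y/4),250:256].mean(0).round(0),end=';')
```

```text
grip [-26.9 -14.9  -9.3] [-26.9  15.2  10.1] lip [  5.1 -24.5 -19.8] [  5.1  24.3 -19.8]
172 [107.3 -32.9  -8.6] [107.3  33.2  -8.6]
186 [107.3 -33.   -5.1] [107.3  33.3  -5.1]
188 [107.3 -33.   -4.6] [107.3  33.4  -4.6]
190 [107.3 -33.   -4.1] [107.3  33.4  -4.1]
x white borders [121.3 -33.4  10.8] [121.3  33.6  10.8]
176 [146. 147. 136.];178 [146. 147. 136.];180 [166. 162. 145.];182 [166. 162. 145.];184 [172. 161. 131.];186 [172. 161. 131.];188 [180. 155.  98.];190 [180. 155.  98.];192 [184. 149.  62.];194 [184. 149.  62.];
```

>>> {"method": "carry_out", "body": {"commands": [[[0.6,0,0,0,0,0,15],[1.3,0,0,0,0,0,15],[2,0,0,0,0,0,15],[2.4,0,0,0,0,0,15],[2.4,0,0,0,0,0,15]]]}}

```text
t: 25.6
tcp_pos: [0.4961, 0.0562, 0.0682]
tool_rot: [0.484, 0.516, -0.485, 0.514]
force: [-0.4, -0.5, -1.6]
finger_gap: 0.343
```

Run:
```python
from h import *
for i in range(3): manip.snapshot('wrist')
w=snap('wrist','w20');st()
cv2.imwrite('pics/w20c.png',cv2.resize(w['image'][140:290,195:315,::-1],None,fx=5,fy=4,interpolation=cv2.INTER_CUBIC))
```

```text
t 25.8 tcp [0.4978 0.0556 0.07  ] jaw 3.47 xaxis [ 0.002 -0.    -1.   ] F [-0.2 -0.8 -1.4] gap 29.2 q [-0.11  0.63  1.87 -0.    0.64 -0.17]
```

View pics/w20c.png

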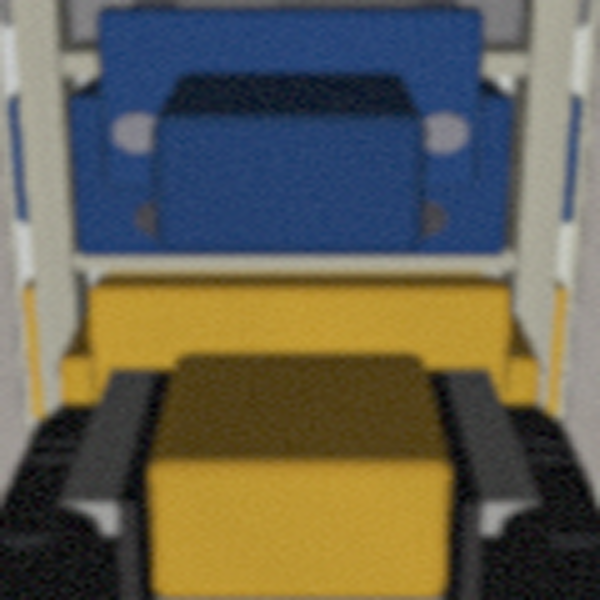

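Run:
```python
from h import *
w=dict(np.load('/tmp/wrist.npz'));s=manip.sense()
f=lambda u,v,z:intool(w,195+u/5-.4,140+v/4-.37,z,s).round(1)
for v in (256,274,277): print(v,f(80,v,.022),f(517,v,.022))
print(f(300,254,.028))
```

```text
256 [ 47.9 -33.   -8.9] [48.  32.5 -8.9]
274 [ 47.9 -33.2  -5.3] [48.  32.7 -5.3]
277 [ 47.9 -33.2  -4.7] [48.  32.7 -4.7]
[ 42.   -0.1 -11.5]
```

>>> {"method": "carry_out", "body": {"commands": [[[0.3,0,-0.02,0,0,0,15],[0.6,0,-0.02,0,0,0,15],[0.9,0,-0.02,0,0,0,15],[1,0,-0.02,0,0,0,15],[1,0,-0.02,0,0,0,15]]]}}

```text
t: 26.3
tcp_pos: [0.4967, 0.056, 0.0437]
tool_rot: [0.484, 0.515, -0.485, 0.514]
force: [0.3, 0.4, -1.3]
finger_gap: 0.342
```

>>> {"method": "carry_out", "body": {"commands": [[[0.05,0,0,0,0,0,15],[0.1,0,0,0,0,0,15],[0.13,0,0,0,0,0,15],[0.13,0,0,0,0,0,15],[0.13,0,0,0,0,0,15]]]}}

```text
t: 26.8
tcp_pos: [0.4972, 0.056, 0.0431]
tool_rot: [0.485, 0.515, -0.485, 0.515]
force: [-2.7, -0.7, 15.3]
finger_gap: 0.338
```

>>> {"method": "carry_out", "body": {"commands": [[[-0.04,0,0,0,0,0,45],[-0.04,0,0,0,0,0,70],[-0.04,0,0,0,0,0,85],[-1,0,0,0,0,0,85],[-2.5,0,0,0,0,0,85]]]}}

```text
t: 27.3
tcp_pos: [0.4954, 0.0561, 0.1021]
tool_rot: [0.483, 0.516, -0.486, 0.513]
force: [0.5, 0.7, 0.6]
finger_gap: 0.995
```

Run:
```python
from h import *
plan((.495,-.05,.17),3.4)
plan((.495,-.28,.17),3.4,((.495,-.05,.17),3.4))
s=snap('top','t3');s=snap('scene','s4')
cv2.imwrite('pics/s4c.png',cv2.resize(s['image'][140:340,100:380,::-1],None,fx=2.8,fy=2.8,interpolation=cv2.INTER_CUBIC))
```

```text
shift [-2.72 -0.29  4.23] turn [ 0.01 -0.01  0.07] mm 126
shift [ 0.   -0.55  9.18] turn [0. 0. 0.] mm 230
```

View pics/s4c.png

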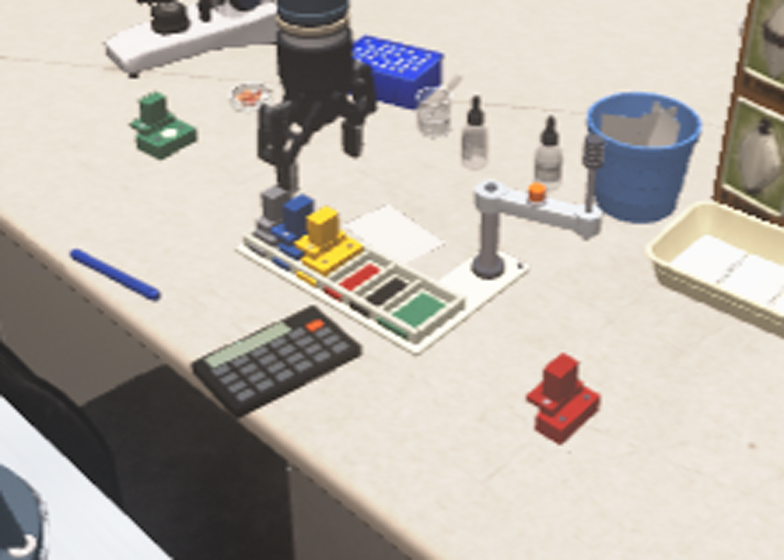

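>>> {"method": "carry_out", "body": {"commands": [[[-1,-0.03,0.4,0,0,0,85],[-2,-0.1,1.4,0,0,0,85],[-2.72,-0.17,2.5,0,0,0,85],[-2.72,-0.23,3.5,0,0,0,85],[-2.72,-0.29,4.23,0,0,0,85]]]}}

```text
t: 27.9
tcp_pos: [0.4966, -0.0514, 0.1717]
tool_rot: [0.485, 0.514, -0.485, 0.515]
force: [0.9, -0.1, 0.3]
finger_gap: 0.997
```

>>> {"method": "carry_out", "body": {"commands": [[[0,-0.11,1.8,0,0,0,85],[0,-0.22,3.7,0,0,0,85],[0,-0.33,5.6,0,0,0,85],[0,-0.44,7.5,0,0,0,85],[0,-0.55,9.2,0,0,0,85]]]}}

```text
t: 28.4
tcp_pos: [0.4959, -0.2826, 0.1706]
tool_rot: [0.485, 0.515, -0.485, 0.514]
force: [0.5, -0.1, -0.2]
finger_gap: 1.0
```

>>> {"method": "carry_out", "body": {"commands": [[[0,0,0,0,0,0,85],[0,0,0,0,0,0,85],[0,0,0,0,0,0,85],[0,0,0,0,0,0,85],[0,0,0,0,0,0,85]]]}}

```text
t: 28.9
tcp_pos: [0.4964, -0.2789, 0.1715]
tool_rot: [0.484, 0.516, -0.484, 0.515]
force: [0.3, -0.1, 0.0]
finger_gap: 0.994
```

Run:
```python
from h import *
w=snap('wrist','w21');st()
for stt,c,ct in comps(masks(w['image'])['red'],300): print(stt,c,onz(w,*c,.04))
```

```text
t 28.95 tcp [ 0.4965 -0.2791  0.1716] jaw 3.55 xaxis [-0.  0. -1.] F [0.5 0.5 0.1] gap 85.3 q [-0.71  0.53  1.63  0.    0.98 -0.77]
[ 230  156   54   37 1725] [256.46202899 174.32927536] [ 0.49787199 -0.2679983   0.04      ]
```

View pics/w21.png

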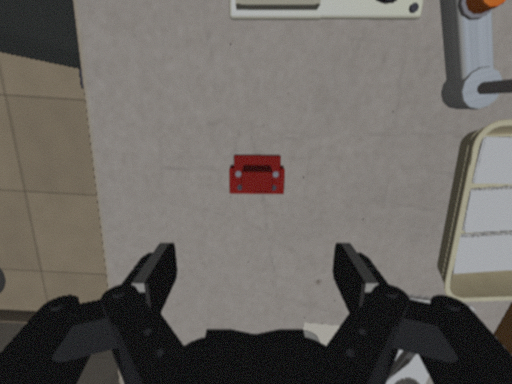

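Run:
```python
from h import *
plan((.498,-.2695,.10),3.4)
```

```text
shift [ 2.87  0.08 -0.38] turn [ 0.03 -0.    0.  ] mm 72
```

>>> {"method": "carry_out", "body": {"commands": [[[0.8,0.05,-0.4,0,0,0,85],[1.6,0.08,-0.4,0,0,0,85],[2.4,0.08,-0.4,0,0,0,85],[2.85,0.08,-0.4,0,0,0,85],[2.85,0.08,-0.4,0,0,0,85]]]}}

```text
t: 29.45
tcp_pos: [0.497, -0.2691, 0.0989]
tool_rot: [0.484, 0.516, -0.485, 0.514]
force: [-0.2, 1.1, 0.3]
finger_gap: 0.994
```

>>> {"method": "carry_out", "body": {"commands": [[[0,0,0,0,0,0,85],[0,0,0,0,0,0,85],[0,0,0,0,0,0,85],[0,0,0,0,0,0,85],[0,0,0,0,0,0,85]]]}}

```text
t: 29.95
tcp_pos: [0.4979, -0.2705, 0.1008]
tool_rot: [0.485, 0.514, -0.485, 0.515]
force: [-0.1, -0.2, 0.4]
finger_gap: 0.992
```

Run:
```python
from h import *
w=snap('wrist','w22');st()
cv2.imwrite('pics/w22c.png',cv2.resize(w['image'][150:270,185:325,::-1],None,fx=5,fy=5,interpolation=cv2.INTER_CUBIC))
```

```text
t 30.0 tcp [ 0.4979 -0.2704  0.1007] jaw 3.45 xaxis [ 0. -0. -1.] F [1.  0.2 0.4] gap 85.3 q [-0.69  0.63  1.69 -0.    0.82 -0.75]
```

View pics/w22c.png

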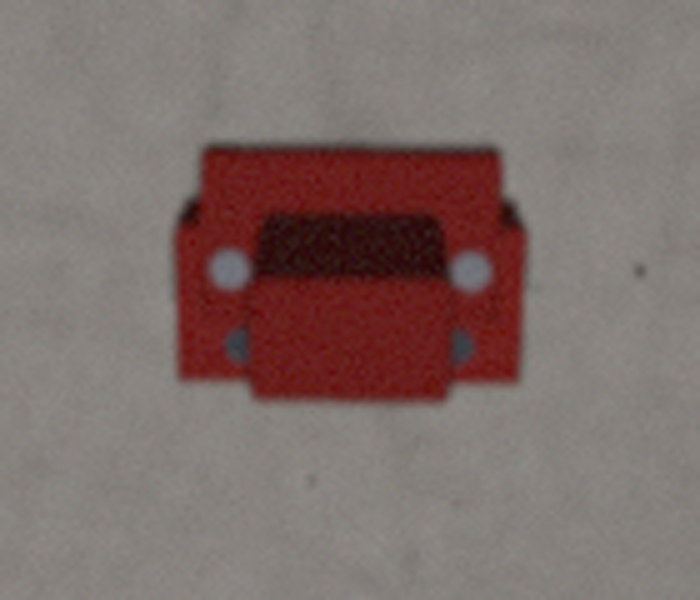

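Run:
```python
from h import *
w=dict(np.load('/tmp/wrist.npz'))
c=quad(w,[(248,279),(452,279),(450,400),(252,400)],185,150,5,.062)
plan((*c,.0345),3.4)
```

```text
len 0.0292 head 3.4
  len 0.0292 head 3.4
  len 0.019 head -86.0
  len 0.019 head -86.1
  ctr [ 0.4981 -0.2692]
shift [ 2.65  0.01 -0.05] turn [ 0.01  0.01 -0.01] mm 66
```

>>> {"method": "carry_out", "body": {"commands": [[[0.8,0,-0.05,0,0,0,85],[1.6,0,-0.05,0,0,0,85],[2.3,0,-0.05,0,0,0,85],[2.63,0,-0.05,0,0,0,85],[2.63,0,-0.05,0,0,0,85]]]}}

```text
t: 30.5
tcp_pos: [0.497, -0.2686, 0.0336]
tool_rot: [0.485, 0.516, -0.485, 0.514]
force: [1.1, 0.4, -0.1]
finger_gap: 0.995
```

>>> {"method": "carry_out", "body": {"commands": [[[0,0,0,0,0,0,60],[0,0,0,0,0,0,40],[0,0,0,0,0,0,15],[0,0,0,0,0,0,15],[0,0,0,0,0,0,15]]]}}

```text
t: 31.0
tcp_pos: [0.4981, -0.2693, 0.0354]
tool_rot: [0.485, 0.514, -0.485, 0.515]
force: [-0.3, 1.1, 5.1]
finger_gap: 0.34
```

Run:
```python
from h import *
manip.snapshot('wrist');st()
plan((.498,-.2695,.13),3.4)
plan((.4995,.0162,.13),3.4,((.498,-.2695,.13),3.4))
```

```text
t 31.05 tcp [ 0.4981 -0.2693  0.0354] jaw 3.45 xaxis [ 0.001 -0.001 -1.   ] F [-0.5  1.   6. ] gap 29.2 q [-0.69  0.74  1.72  0.    0.68 -0.75]
shift [-3.78 -0.    0.01] turn [ 0.01  0.01 -0.01] mm 95
shift [  0.     0.74 -11.4 ] turn [0. 0. 0.] mm 286
```

>>> {"method": "carry_out", "body": {"commands": [[[-0.6,0,0,0,0,0,15],[-1.5,0,0,0,0,0,15],[-2.6,0,-0.2,0,0,0,15],[-3.78,0,-0.8,0,0,0,15],[-3.78,0.1,-2.2,0,0,0,15]]]}}

```text
t: 31.55
tcp_pos: [0.4999, -0.2176, 0.1326]
tool_rot: [0.486, 0.51, -0.485, 0.518]
force: [1.5, 0.6, -1.4]
finger_gap: 0.342
```

>>> {"method": "carry_out", "body": {"commands": [[[0,0.12,-1.8,0,0,0,15],[0,0.25,-3.7,0,0,0,15],[0,0.37,-5.6,0,0,0,15],[0,0.5,-7.5,0,0,0,15],[0,0.62,-9.15,0,0,0,15]]]}}

```text
t: 32.05
tcp_pos: [0.4975, 0.0176, 0.1287]
tool_rot: [0.484, 0.515, -0.485, 0.514]
force: [0.2, 0.2, -2.5]
finger_gap: 0.344
```

>>> {"method": "carry_out", "body": {"commands": [[[0,0,0,0,0,0,15],[0,0,0,0,0,0,15],[0,0,0,0,0,0,15],[0,0,0,0,0,0,15],[0,0,0,0,0,0,15]]]}}

```text
t: 32.55
tcp_pos: [0.4987, 0.014, 0.129]
tool_rot: [0.485, 0.514, -0.485, 0.514]
force: [-1.0, 0.5, -1.8]
finger_gap: 0.345
```

Run:
```python
from h import *
manip.snapshot('wrist')
w=snap('wrist','w23');st();plan((.4996,.0149,.07),3.4)
cv2.imwrite('pics/w23c.png',cv2.resize(w['image'][140:290,195:315,::-1],None,fx=5,fy=4,interpolation=cv2.INTER_CUBIC))
```

```text
t 32.65 tcp [0.4986 0.0143 0.129 ] jaw 3.35 xaxis [-0. -0. -1.] F [ 0.1 -0.4 -1.8] gap 29.2 q [-0.2   0.52  1.84 -0.    0.78 -0.25]
shift [ 2.36  0.04 -0.02] turn [-0.01  0.    0.  ] mm 59
```

View pics/w23c.png

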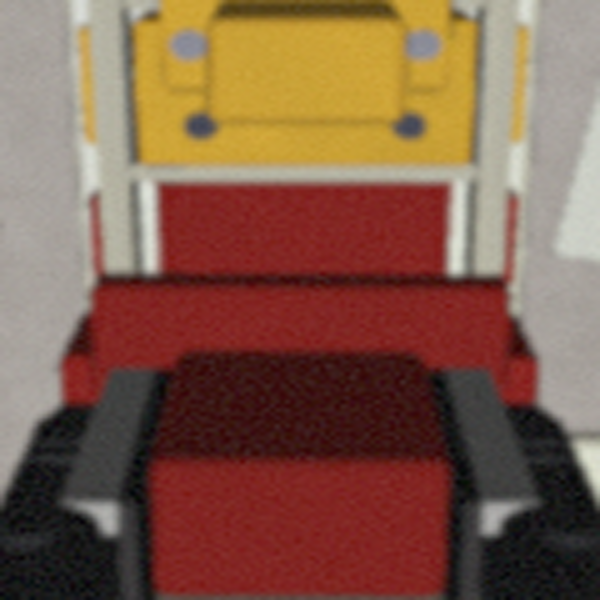

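>>> {"method": "carry_out", "body": {"commands": [[[0.6,0.02,-0.03,0,0,0,15],[1.3,0.02,-0.03,0,0,0,15],[2,0.02,-0.03,0,0,0,15],[2.6,0.02,-0.03,0,0,0,15],[2.8,0.02,-0.03,0,0,0,15]]]}}

```text
t: 33.15
tcp_pos: [0.4983, 0.0157, 0.0578]
tool_rot: [0.484, 0.515, -0.485, 0.514]
force: [0.2, 0.1, -1.0]
finger_gap: 0.342
```

>>> {"method": "carry_out", "body": {"commands": [[[0.1,0,0,0,0,0,15],[0.3,0,0,0,0,0,15],[0.5,0,0,0,0,0,15],[0.54,0,0,0,0,0,15],[0.54,0,0,0,0,0,15]]]}}

```text
t: 33.65
tcp_pos: [0.4991, 0.0161, 0.0456]
tool_rot: [0.485, 0.515, -0.485, 0.515]
force: [0.5, -0.9, -1.7]
finger_gap: 0.341
```

Run:
```python
from h import *
manip.snapshot('wrist');st()
```

```text
t 33.7 tcp [0.4991 0.0161 0.0457] jaw 3.45 xaxis [ 0. -0. -1.] F [-0.7  0.4 -2. ] gap 29.2 q [-0.19  0.68  1.89  0.    0.58 -0.25]
```

>>> {"method": "carry_out", "body": {"commands": [[[0.05,0,0,0,0,0,15],[0.1,0,0,0,0,0,15],[0.15,0,0,0,0,0,15],[0.15,0,0,0,0,0,15],[0.15,0,0,0,0,0,15]]]}}

```text
t: 34.2
tcp_pos: [0.4992, 0.0161, 0.0434]
tool_rot: [0.485, 0.514, -0.484, 0.515]
force: [-1.8, 1.1, 11.6]
finger_gap: 0.341
```

>>> {"method": "carry_out", "body": {"commands": [[[-0.04,0,0,0,0,0,45],[-0.04,0,0,0,0,0,70],[-0.04,0,0,0,0,0,85],[-1,0,0,0,0,0,85],[-2.5,0,0,0,0,0,85]]]}}

```text
t: 34.7
tcp_pos: [0.4973, 0.0163, 0.1029]
tool_rot: [0.484, 0.517, -0.486, 0.513]
force: [1.0, 0.4, -0.2]
finger_gap: 0.997
```

Run:
```python
from h import *
st()
plan((.51,.13,.18),3.4)
plan((.515,.36,.18),3.4,((.51,.13,.18),3.4))
```

```text
t 34.7 tcp [0.4973 0.0163 0.1029] jaw 3.44 xaxis [-0.006  0.001 -1.   ] F [ 1.   0.4 -0.2] gap 85.2 q [-0.19  0.57  1.86 -0.    0.72 -0.25]
shift [-3.08  0.76 -4.51] turn [ 0.01 -0.02  0.07] mm 138
shift [ 0.    0.75 -9.17] turn [0. 0. 0.] mm 230
```

>>> {"method": "carry_out", "body": {"commands": [[[-1,0,0,0,0,0,85],[-2,0.2,-1.2,0,0,0,85],[-3,0.4,-2.6,0,0,0,85],[-3,0.6,-3.6,0,0,0,85],[-3,0.76,-4.6,0,0,0,85]]]}}

```text
t: 35.2
tcp_pos: [0.5117, 0.1332, 0.1803]
tool_rot: [0.485, 0.514, -0.484, 0.515]
force: [0.2, 0.2, -0.2]
finger_gap: 0.994
```

>>> {"method": "carry_out", "body": {"commands": [[[0,0.15,-1.8,0,0,0,85],[0,0.3,-3.7,0,0,0,85],[0,0.45,-5.6,0,0,0,85],[0,0.6,-7.5,0,0,0,85],[0,0.75,-9.1,0,0,0,85]]]}}

```text
t: 35.7
tcp_pos: [0.5155, 0.3627, 0.1788]
tool_rot: [0.484, 0.515, -0.485, 0.515]
force: [0.7, -0.4, -0.6]
finger_gap: 0.996
```

>>> {"method": "carry_out", "body": {"commands": [[[0,0,0,0,0,0,85],[0,0,0,0,0,0,85],[0,0,0,0,0,0,85],[0,0,0,0,0,0,85],[0,0,0,0,0,0,85]]]}}

```text
t: 36.2
tcp_pos: [0.5163, 0.3588, 0.1794]
tool_rot: [0.485, 0.514, -0.485, 0.514]
force: [-0.5, 0.3, 1.0]
finger_gap: 0.995
```

Run:
```python
from h import *
w=snap('wrist','w24');st()
for stt,c,ct in comps(masks(w['image'])['green'],300): print(stt,c,onz(w,*c,.04))
```

```text
t 36.25 tcp [0.5164 0.359  0.1794] jaw 3.35 xaxis [-0. -0. -1.] F [0.3 0.1 0.5] gap 84.8 q [ 0.43  0.59  1.47 -0.    1.08  0.37]
[ 239  116   54   55 2260] [265.73672566 142.00575221] [0.5255117  0.40237701 0.04      ]
```

View pics/w24.png

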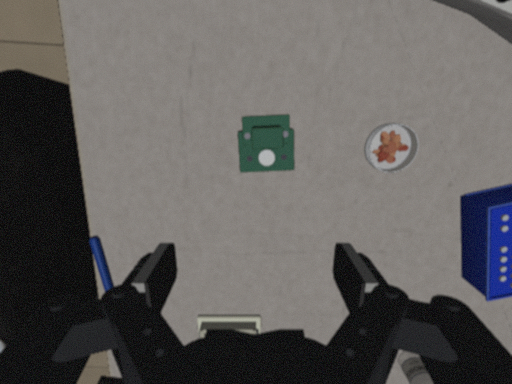

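Run:
```python
from h import *
w=dict(np.load('/tmp/wrist.npz'))
cv2.imwrite('pics/w24c.png',cv2.resize(w['image'][106:180,220:310,::-1],None,fx=8,fy=8,interpolation=cv2.INTER_CUBIC))
```

```text
(no output)
```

View pics/w24c.png

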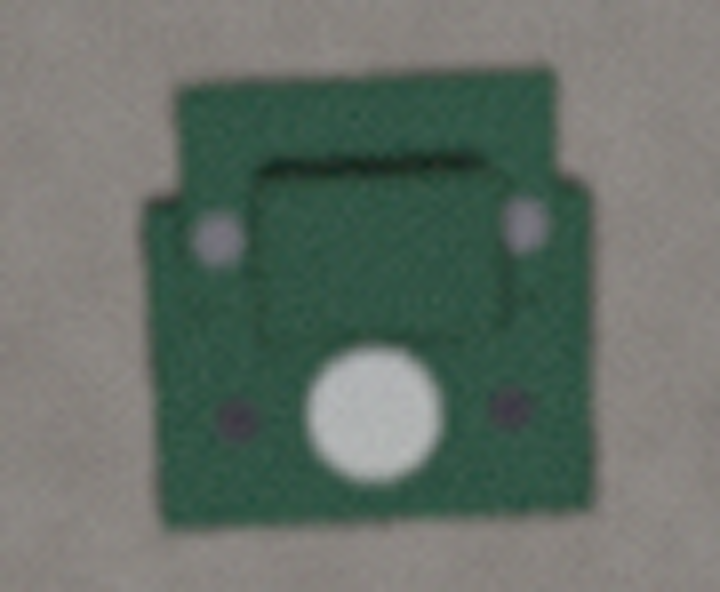

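Run:
```python
from h import *
w=dict(np.load('/tmp/wrist.npz'))
c=quad(w,[(255,178),(495,170),(503,335),(262,343)],220,106,8,.062)
g=lambda u,v,z:onz(w,220+u/8-.44,106+v/8-.44,z)[:2]
a,b=g(178,92,.03),g(555,72,.03);e,f=g(168,525,.02),g(592,508,.02)
for p,q in((a,b),(e,f)): d=q-p;print(np.linalg.norm(d),np.degrees(np.arctan2(d[1],d[0])))
th=np.radians(5.5);yh=np.array([-np.sin(th),np.cos(th)])
print('lip',(a+b)/2-yh*.020,'rear',(e+f)/2+yh*.042,'spot',g(374,412,.02), 'spot rel to rear',(g(374,412,.02)-(e+f)/2)@yh)
plan((*c,.10),5.6)
```

```text
len 0.0281 head 5.2
  len 0.0288 head 5.3
  len 0.0193 head -84.3
  len 0.0193 head -82.0
  ctr [0.5252 0.4092]
0.04889711800872406 6.302976300719754
0.06038602557022837 5.716194434703772
lip [0.52558779 0.40804887] rear [0.52621044 0.41012374] spot [0.52833499 0.38322748] spot rel to rear 0.015023932175017934
shift [ 3.18  0.47 -1.98] turn [-0.45  0.    0.  ] mm 94
```

>>> {"method": "carry_out", "body": {"commands": [[[0.8,0.2,-0.8,-0.2,0,0,85],[1.6,0.4,-1.6,-0.45,0,0,85],[2.4,0.46,-1.97,-0.45,0,0,85],[3.15,0.46,-1.97,-0.45,0,0,85],[3.15,0.46,-1.97,-0.45,0,0,85]]]}}

```text
t: 36.75
tcp_pos: [0.5228, 0.4087, 0.0976]
tool_rot: [0.472, 0.525, -0.477, 0.523]
force: [-0.3, -0.6, 0.3]
finger_gap: 0.996
```

>>> {"method": "carry_out", "body": {"commands": [[[0,0,0,0,0,0,85],[0,0,0,0,0,0,85],[0,0,0,0,0,0,85],[0,0,0,0,0,0,85],[0,0,0,0,0,0,85]]]}}

```text
t: 37.25
tcp_pos: [0.5249, 0.4101, 0.1013]
tool_rot: [0.475, 0.524, -0.474, 0.524]
force: [0.1, 0.6, -0.1]
finger_gap: 0.995
```

Run:
```python
from h import *
w=snap('wrist','w25');st()
cv2.imwrite('pics/w25c.png',cv2.resize(w['image'][150:270,185:325,::-1],None,fx=5,fy=5,interpolation=cv2.INTER_CUBIC))
```

```text
t 37.3 tcp [0.5248 0.4101 0.1011] jaw 5.7 xaxis [ 0.001  0.    -1.   ] F [0.1 0.4 0.6] gap 85.1 q [ 0.5   0.74  1.43 -0.    0.98  0.4 ]
```

View pics/w25c.png

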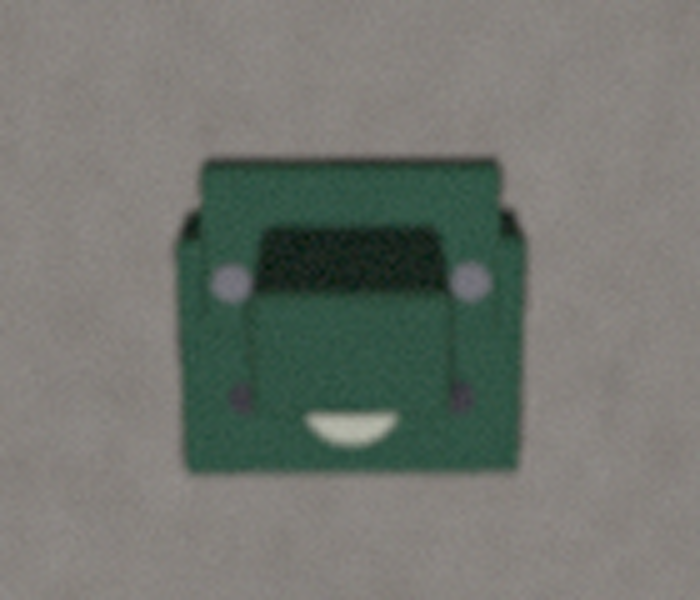

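Run:
```python
from h import *
w=dict(np.load('/tmp/wrist.npz'))
c=quad(w,[(249,293),(452,293),(450,412),(251,412)],185,150,5,.062)
plan((*c,.0345),5.7)
```

```text
len 0.0292 head 5.7
  len 0.0295 head 5.7
  len 0.0189 head -84.7
  len 0.0189 head -83.9
  ctr [0.5253 0.4092]
shift [2.66 0.01 0.04] turn [-0.   -0.   -0.01] mm 67
```

>>> {"method": "carry_out", "body": {"commands": [[[0.8,0,0.04,0,0,0,85],[1.6,0,0.04,0,0,0,85],[2.3,0,0.04,0,0,0,85],[2.63,0,0.04,0,0,0,85],[2.63,0,0.04,0,0,0,85]]]}}

```text
t: 37.8
tcp_pos: [0.5238, 0.4086, 0.0335]
tool_rot: [0.474, 0.525, -0.475, 0.524]
force: [0.2, 0.3, 1.4]
finger_gap: 0.998
```

>>> {"method": "carry_out", "body": {"commands": [[[0,0,0,0,0,0,60],[0,0,0,0,0,0,40],[0,0,0,0,0,0,15],[0,0,0,0,0,0,15],[0,0,0,0,0,0,15]]]}}

```text
t: 38.3
tcp_pos: [0.5255, 0.4096, 0.0358]
tool_rot: [0.475, 0.524, -0.474, 0.524]
force: [1.2, 0.2, 2.7]
finger_gap: 0.338
```

Run:
```python
from h import *
manip.snapshot('wrist');st()
plan((.525,.4092,.14),5.7)
plan((.518,.18,.14),3.4,((.525,.409,.14),5.7))
plan((.5042,-.0615,.14),3.4,((.518,.18,.14),3.4))
```

```text
t 38.35 tcp [0.5255 0.4096 0.0358] jaw 5.7 xaxis [ 0.002  0.001 -1.   ] F [ 0.4 -0.3  4.1] gap 29.1 q [0.49 0.82 1.45 0.   0.86 0.4 ]
shift [-4.17 -0.01  0.01] turn [ 0.   -0.01 -0.02] mm 104
shift [ 0.   -1.19  9.09] turn [0.46 0.   0.  ] mm 229
shift [ 0.   -1.12  9.61] turn [0. 0. 0.] mm 242
```

>>> {"method": "carry_out", "body": {"commands": [[[-0.6,0,0,0,0,0,15],[-1.5,0,0,0,0,0,15],[-2.6,0,0,0,0,0,15],[-3.6,0,0,0,0,0,15],[-4.17,0,0,0,0,0,15]]]}}

```text
t: 38.85
tcp_pos: [0.5252, 0.4094, 0.1417]
tool_rot: [0.475, 0.524, -0.474, 0.525]
force: [0.4, -0.0, -2.6]
finger_gap: 0.343
```

>>> {"method": "carry_out", "body": {"commands": [[[0,-0.2,1.6,0.1,0,0,15],[0,-0.45,3.5,0.2,0,0,15],[0,-0.7,5.4,0.3,0,0,15],[0,-0.95,7.3,0.4,0,0,15],[0,-1.2,9.1,0.46,0,0,15]]]}}

```text
t: 39.35
tcp_pos: [0.5165, 0.1779, 0.139]
tool_rot: [0.485, 0.515, -0.485, 0.514]
force: [1.2, -0.1, -2.7]
finger_gap: 0.342
```

>>> {"method": "carry_out", "body": {"commands": [[[0,-0.22,1.9,0,0,0,15],[0,-0.44,3.8,0,0,0,15],[0,-0.66,5.7,0,0,0,15],[0,-0.88,7.7,0,0,0,15],[0,-1.12,9.6,0,0,0,15]]]}}

```text
t: 39.85
tcp_pos: [0.503, -0.0634, 0.1391]
tool_rot: [0.485, 0.515, -0.485, 0.514]
force: [0.6, 0.5, -1.8]
finger_gap: 0.34
```

>>> {"method": "carry_out", "body": {"commands": [[[0,0,0,0,0,0,15],[0,0,0,0,0,0,15],[0,0,0,0,0,0,15],[0,0,0,0,0,0,15],[0,0,0,0,0,0,15]]]}}

```text
t: 40.35
tcp_pos: [0.5036, -0.06, 0.139]
tool_rot: [0.484, 0.515, -0.484, 0.515]
force: [0.2, -0.2, -2.0]
finger_gap: 0.344
```

Run:
```python
from h import *
manip.snapshot('wrist')
w=snap('wrist','w26');st();plan((.5036,-.0602,.13),3.4)
cv2.imwrite('pics/w26c.png',cv2.resize(w['image'][140:290,195:315,::-1],None,fx=5,fy=4,interpolation=cv2.INTER_CUBIC))
```

```text
t 40.45 tcp [ 0.5037 -0.0604  0.1391] jaw 3.52 xaxis [-0.  0. -1.] F [-0.7  0.  -2.2] gap 28.9 q [-0.34  0.51  1.81  0.    0.82 -0.4 ]
shift [ 0.36 -0.   -0.01] turn [ 0.02 -0.    0.  ] mm 9
```

View pics/w26c.png

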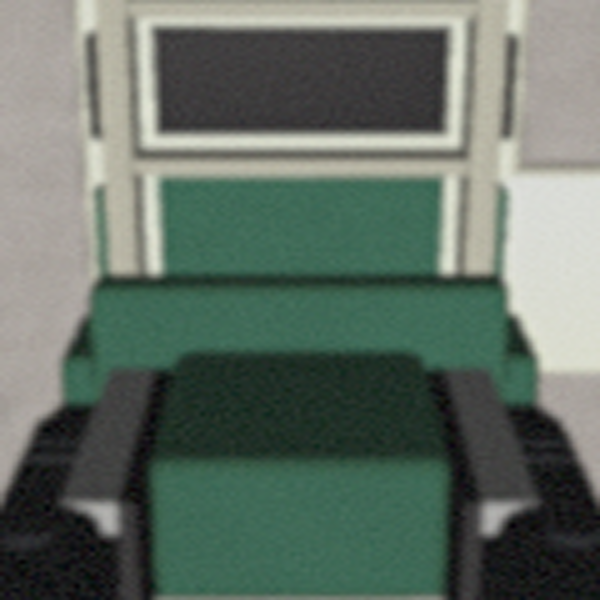

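Run:
```python
from h import *
w=dict(np.load('/tmp/wrist.npz'));s=manip.sense()
f=lambda u,v,z:intool(w,195+u/5-.4,140+v/4-.37,z,s).round(1)
b=s['tcp_pos'][2]-.0358
print('grip',f(152,463,b+.062),f(450,598,b+.062),'lip',f(92,285,b+.03),f(507,285,b+.03))
for v in (158,175,178): print(v,f(135,v,.022),f(465,v,.022))
m=masks(w['image'])['black'];mm=np.zeros_like(m);mm[143:176,222:290]=m[143:176,222:290]
for stt,c,ct in comps(mm,200): print(stt,c,intool(w,*c,.008,s))
print('front rim blk/red div',f(300,4,.022),f(300,15,.022))
```

```text
grip [-26.2 -14.5  -9.1] [-26.2  15.4  10.5] lip [  5.8 -24.5 -19.8] [  5.8  24.4 -19.9]
158 [117.1 -32.5  -9.6] [117.1  32.9  -9.6]
175 [117.1 -32.6  -5.2] [117.1  33.   -5.2]
178 [117.1 -32.7  -4.4] [117.1  33.1  -4.5]
front rim blk/red div [ 1.171e+02  1.000e-01 -4.730e+01] [ 1.171e+02  1.000e-01 -4.470e+01]
```

>>> {"method": "carry_out", "body": {"commands": [[[0.6,0,-0.02,0,0,0,15],[1.4,0,-0.02,0,0,0,15],[2.2,0,-0.02,0,0,0,15],[3,0,-0.02,0,0,0,15],[3.1,0,-0.02,0,0,0,15]]]}}

```text
t: 40.95
tcp_pos: [0.5024, -0.06, 0.0597]
tool_rot: [0.484, 0.516, -0.485, 0.513]
force: [-0.6, 0.6, -1.4]
finger_gap: 0.341
```

Run:
```python
from h import *
manip.snapshot('wrist')
manip.snapshot('wrist')
w=snap('wrist','w27');st()
cv2.imwrite('pics/w27c.png',cv2.resize(w['image'][140:290,195:315,::-1],None,fx=5,fy=4,interpolation=cv2.INTER_CUBIC))
```

```text
t 41.1 tcp [ 0.5041 -0.0608  0.0619] jaw 3.44 xaxis [ 0. -0. -1.] F [-0.9  0.3 -2. ] gap 29.2 q [-0.34  0.65  1.86 -0.    0.63 -0.4 ]
```

View pics/w27c.png

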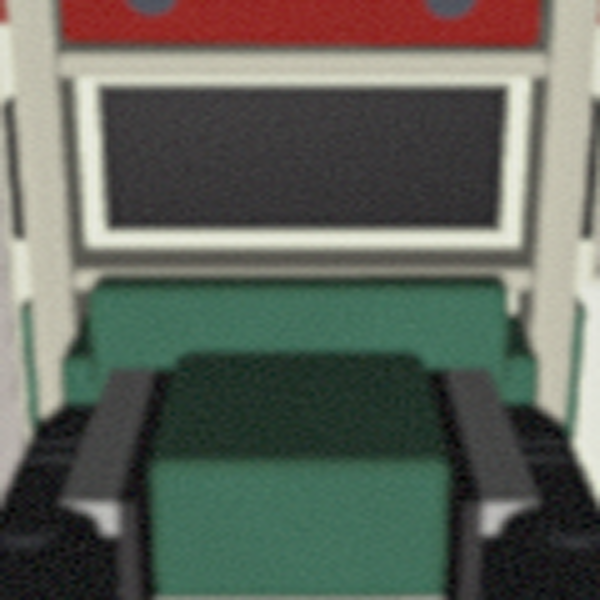

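Run:
```python
from h import *
w=dict(np.load('/tmp/wrist.npz'));s=manip.sense()
f=lambda u,v,z:intool(w,195+u/5-.4,140+v/4-.37,z,s).round(1)
b=s['tcp_pos'][2]-.0358
print(f(72,265,.022),f(536,265,.022),'black front edges',f(80,75,.022),f(60,48,.022), 'patch',f(103,85,.008),f(505,228,.008),'div',f(72,272,.022), f(60,360,b+.02),f(537,360,b+.02))
```

```text
[ 39.9 -33.2 -10.5] [ 39.9  33.4 -10.6] black front edges [ 39.9 -30.4 -44.9] [ 39.9 -32.9 -49.5] patch [ 53.9 -29.4 -40.5] [ 53.9  30.8 -12.9] div [ 39.9 -33.3  -9.2] [ 15.8 -31.3  -3.3] [15.8 29.9 -3.3]
```

>>> {"method": "carry_out", "body": {"commands": [[[0.2,0.02,0,0,0,0,15],[0.4,0.02,0,0,0,0,15],[0.55,0.02,0,0,0,0,15],[0.62,0.02,0,0,0,0,15],[0.62,0.02,0,0,0,0,15]]]}}

```text
t: 41.6
tcp_pos: [0.504, -0.061, 0.0458]
tool_rot: [0.485, 0.515, -0.485, 0.514]
force: [-0.2, 0.5, -1.6]
finger_gap: 0.34
```

>>> {"method": "carry_out", "body": {"commands": [[[0.05,0,0,0,0,0,15],[0.1,0,0,0,0,0,15],[0.15,0,0,0,0,0,15],[0.17,0,0,0,0,0,15],[0.17,0,0,0,0,0,15]]]}}

```text
t: 42.1
tcp_pos: [0.5044, -0.061, 0.0437]
tool_rot: [0.485, 0.514, -0.485, 0.515]
force: [-2.8, 0.3, 14.6]
finger_gap: 0.341
```

>>> {"method": "carry_out", "body": {"commands": [[[-0.04,0,0,0,0,0,45],[-0.04,0,0,0,0,0,70],[-0.04,0,0,0,0,0,85],[-1,0,0,0,0,0,85],[-2.5,0,0,0,0,0,85]]]}}

```text
t: 42.6
tcp_pos: [0.5025, -0.0605, 0.1028]
tool_rot: [0.484, 0.517, -0.486, 0.513]
force: [0.9, 0.7, -0.0]
finger_gap: 0.993
```

>>> {"method": "carry_out", "body": {"commands": [[[-1,0,0,0,0,0,85],[-2,0,0,0,0,0,85],[-3,0,0,0,0,0,85],[-4,0,0,0,0,0,85],[-4.5,0,0,0,0,0,85]]]}}

```text
t: 43.1
tcp_pos: [0.505, -0.0612, 0.2187]
tool_rot: [0.485, 0.514, -0.484, 0.516]
force: [-0.1, 0.1, -0.5]
finger_gap: 0.995
```

Run:
```python
from h import *
for i in range(4): manip.snapshot('wrist')
w=snap('wrist','w28');st()
s=snap('scene','s5');cv2.imwrite('pics/s5c.png',cv2.resize(s['image'][160:280,170:330,::-1],None,fx=4.9,fy=4.9,interpolation=cv2.INTER_CUBIC))
t=snap('top','t4')
cv2.imwrite('pics/t4c.png',cv2.resize(t['image'][150:290,170:350,::-1],None,fx=4,fy=4,interpolation=cv2.INTER_CUBIC))
```

```text
t 43.35 tcp [ 0.5035 -0.0607  0.2159] jaw 3.4 xaxis [-0.002  0.001 -1.   ] F [-0.5 -0.7  0.6] gap 84.9 q [-0.34  0.39  1.74 -0.    1.01 -0.4 ]
```

View pics/w28.png

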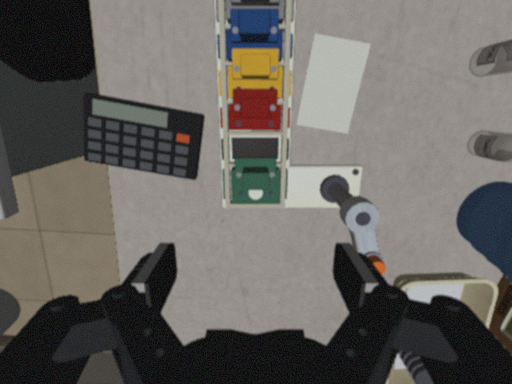

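View pics/s5c.png

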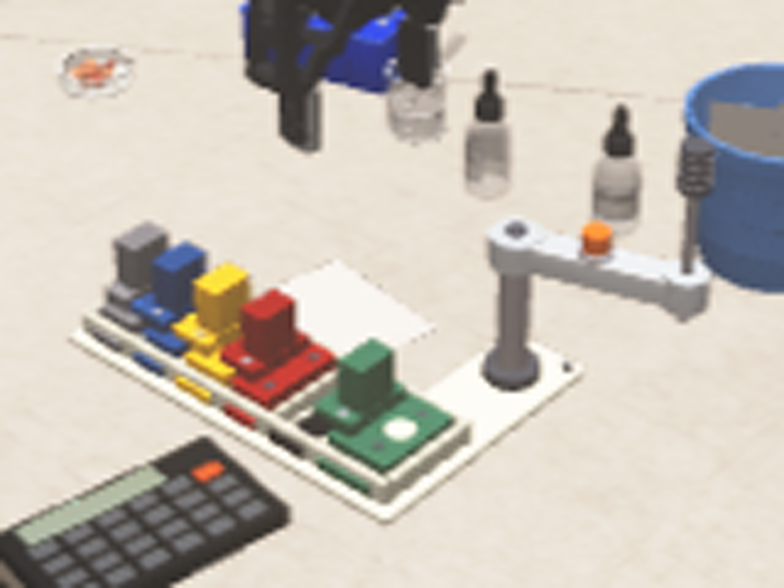

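View pics/t4c.png

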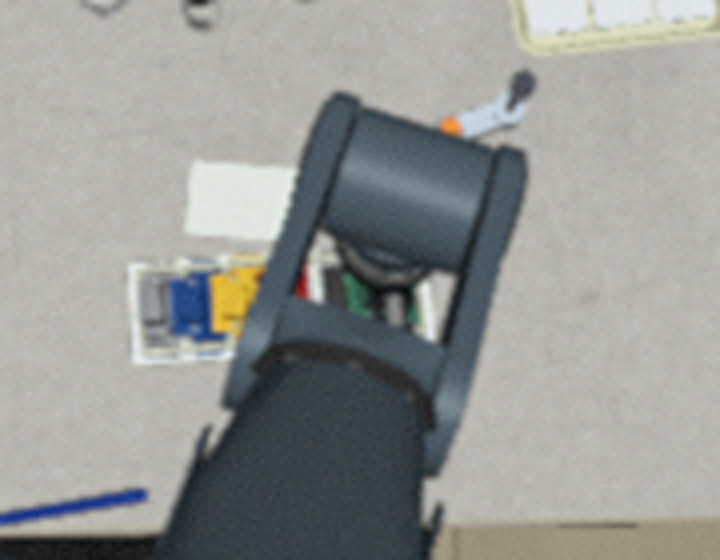

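Run:
```python
from h import *
s=dict(np.load('/tmp/scene.npz'))
w=dict(np.load('/tmp/wrist.npz'))
print('hub',onz(w,362,214,.112),'cap',onz(w,377,266,.128))
v=cv2.resize(s['image'][160:280,170:330,::-1],None,fx=4.9,fy=4.9,interpolation=cv2.INTER_CUBIC)
mids=dict(grey=(.4925,.1256),blue=(.4943,.0926),yellow=(.4972,.0558),red=(.4992,.0161),green=(.5044,-.061))
th=np.radians(3.4);yh=np.array([-np.sin(th),np.cos(th)]);xh=np.array([np.cos(th),np.sin(th)])
for k,m in mids.items():
    p=[((proj(s,[*(np.array(m)+xh*a+yh*b),.07])-[170,160]+.5)*4.9-.5).astype(int) for a,b in((-.015,-.01),(.015,-.01),(.015,.01),(-.015,.01))]
    cv2.polylines(v,[np.array(p)],True,(255,0,255),1)
cv2.imwrite('pics/ov3.png',v[180:560,40:500])
plan((.60,-.14,.27),3.4)
```

```text
hub [ 0.61065827 -0.07712395  0.112     ] cap [ 0.62804909 -0.12454242  0.128     ]
shift [-2.19  3.66  3.39] turn [-0.   -0.01  0.03] mm 136
```

View pics/ov3.png

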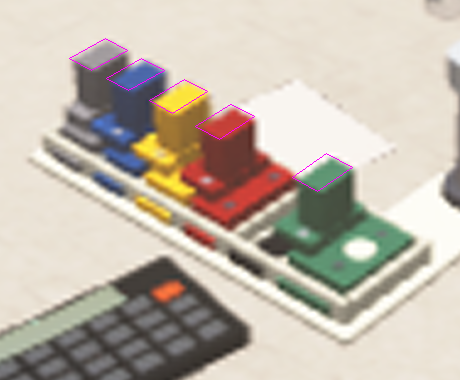

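>>> {"method": "carry_out", "body": {"commands": [[[-0.8,0.3,0.2,0,0,0,85],[-1.6,1,0.8,0,0,0,85],[-2.2,2,1.6,0,0,0,85],[-2.2,3,2.6,0,0,0,85],[-2.2,3.66,3.4,0,0,0,85]]]}}

```text
t: 43.95
tcp_pos: [0.6022, -0.1416, 0.2713]
tool_rot: [0.485, 0.514, -0.485, 0.515]
force: [-0.6, 0.3, 0.1]
finger_gap: 0.999
```

>>> {"method": "carry_out", "body": {"commands": [[[0,0,0,0,0,0,85],[0,0,0,0,0,0,85],[0,0,0,0,0,0,85],[0,0,0,0,0,0,85],[0,0,0,0,0,0,85]]]}}

```text
t: 44.45
tcp_pos: [0.6, -0.1396, 0.2719]
tool_rot: [0.485, 0.515, -0.485, 0.515]
force: [-0.1, 0.4, -0.4]
finger_gap: 0.994
```

Run:
```python
from h import *
w=snap('wrist','w29');st()
```

```text
t 44.5 tcp [ 0.6002 -0.1397  0.272 ] jaw 3.44 xaxis [-0.  0. -1.] F [ 0.4 -0.2 -0.4] gap 85.3 q [-0.41  0.47  1.41  0.    1.26 -0.47]
```

View pics/w29.png

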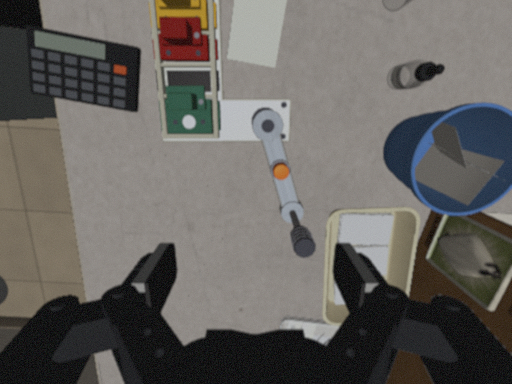

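Run:
```python
from h import *
w=dict(np.load('/tmp/wrist.npz'))
cv2.imwrite('pics/w29c.png',cv2.resize(w['image'][100:265,235:330,::-1],None,fx=3.6,fy=3.6,interpolation=cv2.INTER_CUBIC))
```

```text
(no output)
```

View pics/w29c.png

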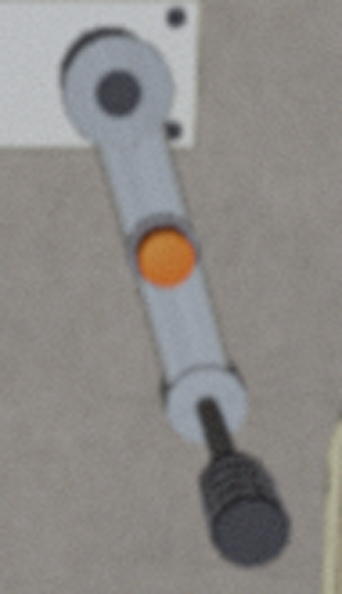

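Run:
```python
from h import *
w=dict(np.load('/tmp/wrist.npz'))
g=lambda u,v,z:onz(w,235+u/3.6-.36,100+v/3.6-.36,z)
h=g(119,92,.112);c=g(167,260,.128);k=g(251,528,.202)
print(h,c,k,np.linalg.norm((c-h)[:2]),np.linalg.norm((k-h)[:2]))
for p in(c,k): d=p-h;print(np.degrees(np.arctan2(d[1],d[0])))
a=g(211,528,.202);b=g(290,528,.202);print('knob dia',np.linalg.norm(a-b))
sp=onz(w,189,121,.028);print('spot',sp)
th=np.radians(3.4)
print('stop pos',h[:2]-.105*np.array([np.cos(th),np.sin(th)]))
```

```text
[ 0.61090779 -0.08035159  0.112     ] [ 0.62820539 -0.12748804  0.128     ] [ 0.64627428 -0.17604449  0.202     ] 0.05021007782257025 0.10201921753513715
-69.84843792473778
-69.71653441171242
knob dia 0.019319241348794994
spot [ 0.50657533 -0.08670335  0.028     ]
stop pos [ 0.50609261 -0.08657876]
```

Run:
```python
from h import *
plan((.6467,-.1775,.24),20.2);plan((.6467,-.1775,.172),20.2,((.6467,-.1775,.24),20.2))
```

```text
shift [1.28 1.77 1.62] turn [-3.35 -0.    0.  ] mm 68
shift [2.72 0.   0.  ] turn [0. 0. 0.] mm 68
```

>>> {"method": "carry_out", "body": {"commands": [[[0,0.7,0.6,-1,0,0,60],[0.3,1.4,1.2,-2,0,0,60],[0.8,1.77,1.62,-3.35,0,0,60],[1.28,1.77,1.62,-3.35,0,0,60],[1.28,1.77,1.62,-3.35,0,0,60]]]}}

```text
t: 45.0
tcp_pos: [0.6452, -0.1771, 0.2373]
tool_rot: [0.405, 0.581, -0.406, 0.577]
force: [-0.5, 1.3, -1.4]
finger_gap: 0.704
```

>>> {"method": "carry_out", "body": {"commands": [[[0,0,0,0,0,0,60],[0,0,0,0,0,0,60],[0,0,0,0,0,0,60],[0,0,0,0,0,0,60],[0,0,0,0,0,0,60]]]}}

```text
t: 45.5
tcp_pos: [0.6472, -0.1781, 0.2403]
tool_rot: [0.405, 0.579, -0.405, 0.58]
force: [-0.4, -0.8, 0.2]
finger_gap: 0.706
```

Run:
```python
from h import *
w=snap('wrist','w30');st();plan((.6467,-.1775,.172),20.2)
cv2.imwrite('pics/w30c.png',cv2.resize(w['image'][80:300,185:325,::-1],None,fx=2.7,fy=2.7,interpolation=cv2.INTER_CUBIC))
```

```text
t 45.55 tcp [ 0.6472 -0.1782  0.2402] jaw 20.15 xaxis [ 0.001 -0.    -1.   ] F [ 0.3 -0.3  0.2] gap 60.4 q [-0.43  0.58  1.3  -0.    1.26 -0.79]
shift [ 2.73 -0.01 -0.03] turn [-0.01  0.   -0.  ] mm 68
```

View pics/w30c.png

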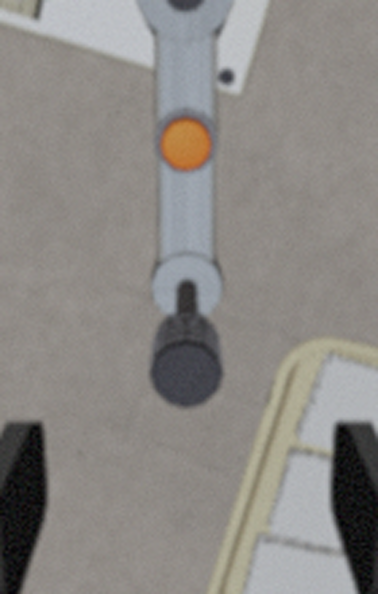

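Run:
```python
from h import *
w=dict(np.load('/tmp/wrist.npz'));s=manip.sense()
print(onz(w,253.9,217.8,.202),intool(w,253.9,217.8,.202,s),intool(w,185+152/2.7,217.8,.202,s)-intool(w,185+222/2.7,217.8,.202,s))
```

```text
[ 0.64662351 -0.17694073  0.202     ] [38.20101607 -0.12774075 -1.34529109] [-7.24583751e-03 -1.87831373e+01 -8.38729513e-05]
```

>>> {"method": "carry_out", "body": {"commands": [[[0.8,0,-0.03,0,0,0,60],[1.6,0,-0.03,0,0,0,60],[2.4,0,-0.03,0,0,0,60],[2.7,0,-0.03,0,0,0,60],[2.7,0,-0.03,0,0,0,60]]]}}

```text
t: 46.05
tcp_pos: [0.6462, -0.1772, 0.171]
tool_rot: [0.405, 0.581, -0.405, 0.579]
force: [0.1, 0.2, -0.6]
finger_gap: 0.701
```

>>> {"method": "carry_out", "body": {"commands": [[[0,0,0,0,0,0,40],[0,0,0,0,0,0,25],[0,0,0,0,0,0,10],[0,0,0,0,0,0,10],[0,0,0,0,0,0,10]]], "force": 25}}

```text
t: 46.55
tcp_pos: [0.6475, -0.1779, 0.1734]
tool_rot: [0.405, 0.579, -0.405, 0.581]
force: [0.6, 0.1, 2.1]
finger_gap: 0.225
```

Run:
```python
from h import *
w=snap('wrist','w31');st()
```

```text
t 46.6 tcp [ 0.6475 -0.1779  0.1732] jaw 20.15 xaxis [ 0.002 -0.001 -1.   ] F [ 1.  -0.4  1.7] gap 19.3 q [-0.43  0.65  1.36 -0.    1.12 -0.79]
```

View pics/w31.png

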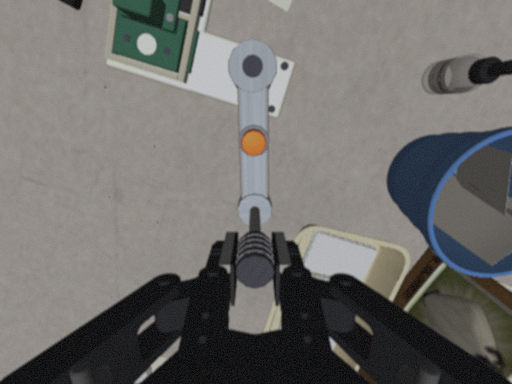

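>>> {"method": "carry_out", "body": {"commands": [[[0,-0.364,-0.016,1,0,0,10],[0,-0.724,-0.063,2,0,0,10],[0,-1.08,-0.142,3,0,0,10],[0,-1.427,-0.252,4,0,0,10],[0,-1.763,-0.391,5,0,0,10]]]}}

```text
t: 47.1
tcp_pos: [0.6029, -0.1845, 0.1729]
tool_rot: [0.522, 0.476, -0.521, 0.479]
force: [1.3, -1.1, 1.3]
finger_gap: 0.225
```

Run:
```python
from h import *
s=st();d=s['tcp_pos'][:2]-[.6109,-.0804];print(np.hypot(*d),np.degrees(np.arctan2(d[1],d[0])),s['ft_torque'])
```

```text
t 47.1 tcp [ 0.6029 -0.1845  0.1729] jaw -5.06 xaxis [ 0.003 -0.002 -1.   ] F [ 1.3 -1.1  1.3] gap 19.2 q [-0.47  0.6   1.48 -0.    1.06 -0.39]
0.10437382984514387 -94.384362349562 [-0.20946109 -0.11520482  0.01604954]
```

Moving smoothly with low force. Continue.

>>> {"method": "carry_out", "body": {"commands": [[[0,-0.364,-0.016,1,0,0,10],[0,-0.724,-0.063,2,0,0,10],[0,-1.08,-0.142,3,0,0,10],[0,-1.427,-0.252,4,0,0,10],[0,-1.763,-0.391,5,0,0,10]]]}}

```text
t: 47.6
tcp_pos: [0.5597, -0.1714, 0.1729]
tool_rot: [0.613, 0.352, -0.612, 0.355]
force: [1.4, -3.4, 0.9]
finger_gap: 0.222
```

>>> {"method": "carry_out", "body": {"commands": [[[0,-0.364,-0.016,1,0,0,10],[0,-0.724,-0.063,2,0,0,10],[0,-1.08,-0.142,3,0,0,10],[0,-1.427,-0.252,4,0,0,10],[0,-1.763,-0.391,5,0,0,10]]]}}

```text
t: 48.1
tcp_pos: [0.5259, -0.141, 0.1729]
tool_rot: [0.675, 0.211, -0.674, 0.213]
force: [-1.5, -4.0, 1.8]
finger_gap: 0.225
```

Run:
```python
from h import *
s=st();d=s['tcp_pos'][:2]-[.6109,-.0804];print(np.hypot(*d),np.degrees(np.arctan2(d[1],d[0])),s['ft_torque'])
```

```text
t 48.1 tcp [ 0.5259 -0.141   0.1729] jaw -55.07 xaxis [ 0.001 -0.003 -1.   ] F [-1.5 -4.   1.8] gap 19.2 q [-0.47  0.5   1.7  -0.    0.95  0.5 ]
0.10439292100761983 -144.49377689203362 [-0.49046907  0.12816113 -0.13225805]
```

>>> {"method": "carry_out", "body": {"commands": [[[0,-0.364,-0.016,1,0,0,10],[0,-0.724,-0.063,2,0,0,10],[0,-1.08,-0.142,3,0,0,10],[0,-1.427,-0.252,4,0,0,10],[0,-1.763,-0.391,5,0,0,10]]]}}

```text
t: 48.6
tcp_pos: [0.5084, -0.099, 0.1728]
tool_rot: [0.705, 0.06, -0.704, 0.062]
force: [-0.2, -5.1, 1.5]
finger_gap: 0.225
```

>>> {"method": "carry_out", "body": {"commands": [[[0,-0.145,-0.003,0.4,0,0,10],[0,-0.29,-0.01,0.8,0,0,10],[0,-0.436,-0.023,1.2,0,0,10],[0,-0.5,-0.03,1.4,0,0,10],[0,-0.5,-0.03,1.4,0,0,10]]]}}

```text
t: 49.1
tcp_pos: [0.507, -0.0872, 0.1727]
tool_rot: [0.707, 0.018, -0.707, 0.021]
force: [-1.4, -6.5, 2.3]
finger_gap: 0.223
```

Run:
```python
from h import *
w=snap('wrist','w32')
s=st();d=s['tcp_pos'][:2]-[.6109,-.0804];print(np.hypot(*d),np.degrees(np.arctan2(d[1],d[0])),s['ft_torque'])
```

```text
t 49.15 tcp [ 0.507  -0.0872  0.1727] jaw -86.8 xaxis [ 0.    -0.003 -1.   ] F [-1.9 -5.8  2.6] gap 19.1 q [-0.39  0.46  1.77 -0.    0.91  1.13]
0.10412278448769156 -176.25252559476928 [-0.94964195  0.24657179 -0.12384726]
```

View pics/w32.png

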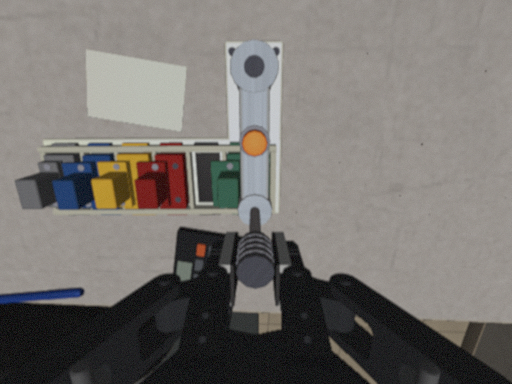

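>>> {"method": "carry_out", "body": {"commands": [[[0,-0.05,0,0.1,0,0,10],[0,-0.1,0,0.2,0,0,10],[0,-0.15,0,0.3,0,0,10],[0,-0.15,0,0.3,0,0,10],[0,-0.15,0,0.3,0,0,10]]]}}

```text
t: 49.65
tcp_pos: [0.5071, -0.087, 0.1727]
tool_rot: [0.707, 0.008, -0.707, 0.015]
force: [-3.1, -16.9, 0.2]
finger_gap: 0.225
```

Run:
```python
from h import *
w=snap('wrist')
s=st();d=s['tcp_pos'][:2]-[.6109,-.0804];print(np.hypot(*d),np.degrees(np.arctan2(d[1],d[0])),s['ft_torque'])
```

```text
t 49.7 tcp [ 0.5071 -0.087   0.1727] jaw -88.12 xaxis [ 0.001 -0.01  -1.   ] F [ -3.2 -16.4   0.5] gap 19.0 q [-0.38  0.46  1.77 -0.01  0.9   1.16]
0.10403255575183991 -176.38428032091267 [-2.38378139  0.52090477  0.29716375]
```

>>> {"method": "carry_out", "body": {"commands": [[[0,0.12,0,-0.2,0,0,10],[0.3,0.12,0,-0.2,0,0,10],[0.6,0.12,0,-0.2,0,0,10],[0.9,0.12,0,-0.2,0,0,10],[1.2,0.12,0,-0.2,0,0,10]]], "force": 40}}

```text
t: 50.2
tcp_pos: [0.507, -0.0872, 0.1426]
tool_rot: [0.707, 0.015, -0.707, 0.018]
force: [-2.5, -8.8, 3.1]
finger_gap: 0.214
```

>>> {"method": "carry_out", "body": {"commands": [[[0.2,0,0,0,0,0,10],[0.4,0,0,0,0,0,10],[0.6,0,0,0,0,0,10],[0.72,0,0,0,0,0,10],[0.72,0,0,0,0,0,10]]]}}

```text
t: 50.7
tcp_pos: [0.507, -0.0872, 0.1241]
tool_rot: [0.707, 0.016, -0.707, 0.018]
force: [-1.2, -8.9, -3.9]
finger_gap: 0.219
```

Run:
```python
from h import *
s=st();w=snap('wrist','w33');s=snap('scene');cv2.imwrite('pics/s6.png',cv2.resize(s['image'][180:280,220:340,::-1],None,fx=6,fy=6,interpolation=cv2.INTER_CUBIC))
```

```text
t 50.7 tcp [ 0.507  -0.0872  0.1241] jaw -87.26 xaxis [ 0.    -0.004 -1.   ] F [-1.2 -8.9 -3.9] gap 18.7 q [-0.39  0.54  1.81 -0.    0.79  1.14]
```

View pics/s6.png

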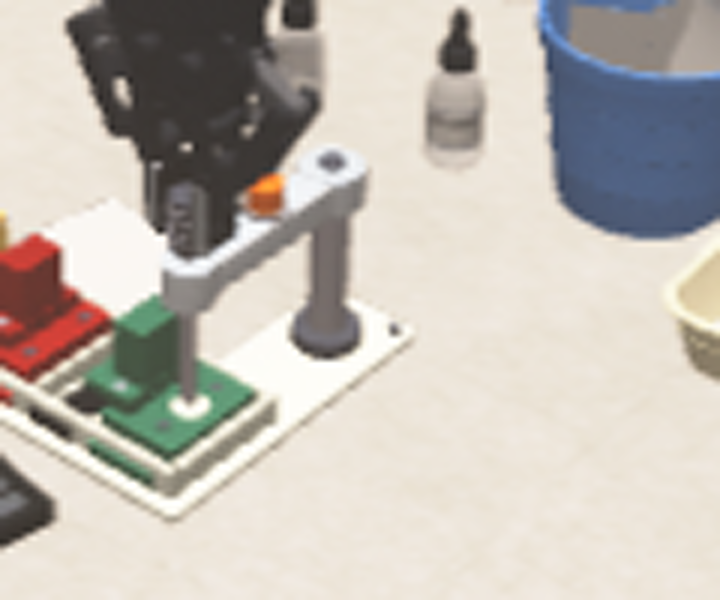

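>>> {"method": "carry_out", "body": {"commands": [[[0.05,0,0,0,0,0,10],[0.1,0,0,0,0,0,10],[0.15,0,0,0,0,0,10],[0.17,0,0,0,0,0,10],[0.17,0,0,0,0,0,10]]]}}

```text
t: 51.3
tcp_pos: [0.5071, -0.0872, 0.1218]
tool_rot: [0.707, 0.015, -0.707, 0.019]
force: [-5.9, -7.7, 12.0]
finger_gap: 0.215
```

>>> {"method": "carry_out", "body": {"commands": [[[0.03,0,0,0,0,0,10],[0.05,0,0,0,0,0,10],[0.05,0,0,0,0,0,10],[0.05,0,0,0,0,0,10],[0.05,0,0,0,0,0,10]]]}}

```text
t: 51.8
tcp_pos: [0.5071, -0.0872, 0.1216]
tool_rot: [0.707, 0.015, -0.706, 0.019]
force: [-6.4, -7.8, 19.7]
finger_gap: 0.215
```

Run:
```python
from h import *
s=snap('scene','s7');cv2.imwrite('pics/s7c.png',cv2.resize(s['image'][195:265,230:300,::-1],None,fx=8,fy=8,interpolation=cv2.INTER_CUBIC))
sp=np.array([.5063,-.0867,.028]);print(proj(s,sp),proj(s,sp+[0,0,.003]),proj(s,sp+[0,0,.06]))
print('spot zoom',(proj(s,sp)-[230,195]+.5)*8-.5)
```

```text
[250.52703335 246.94704057] [250.52834182 246.11156761] [250.55382923 229.83755613]
spot zoom [167.71626682 419.07632456]
```

View pics/s7c.png

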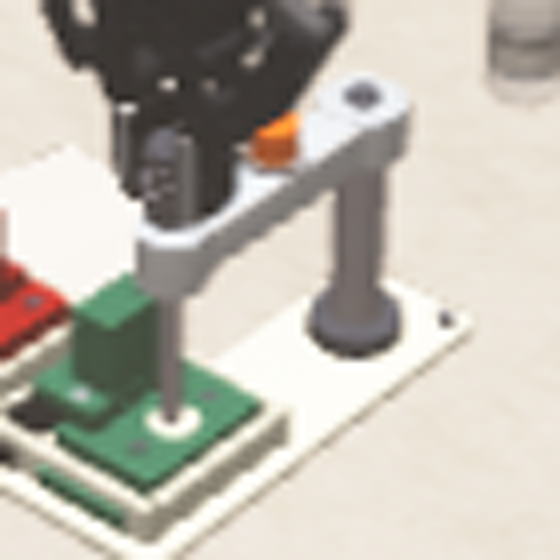

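>>> {"method": "carry_out", "body": {"commands": [[[-0.06,0.05,0,0,0,0,10],[-0.06,0.1,0,0,0,0,45],[-0.06,0.1,0,0,0,0,60],[-0.06,0.1,0,0,0,0,60],[-0.06,0.1,0,0,0,0,60]]]}}

```text
t: 52.35
tcp_pos: [0.5067, -0.0869, 0.1199]
tool_rot: [-0.707, -0.017, 0.707, -0.016]
force: [-0.1, -0.2, 0.6]
finger_gap: 0.7
```

>>> {"method": "carry_out", "body": {"commands": [[[-0.5,0,0,0,0,0,60],[-1.2,0,0,0,0,0,60],[-2,0,0,0,0,0,60],[-2,0,0,0,0,0,0],[-2,0,0,0,0,0,0]]]}}

```text
t: 52.85
tcp_pos: [0.5068, -0.0871, 0.1701]
tool_rot: [0.707, 0.016, -0.707, 0.016]
force: [-0.4, 0.1, -0.4]
finger_gap: 0.369
```

>>> {"method": "carry_out", "body": {"commands": [[[0,0,0,0,0,0,0],[0,0,0,0,0,0,0],[0,0,0,0,0,0,0],[0,0,0,0,0,0,0],[0,0,0,0,0,0,0]]]}}

```text
t: 53.35
tcp_pos: [0.5067, -0.0872, 0.17]
tool_rot: [-0.707, -0.016, 0.707, -0.016]
force: [-0.6, 0.2, 0.1]
finger_gap: -0.002
```

Run:
```python
from h import *
w=snap('wrist','w34');st()
s=snap('scene','s8');cv2.imwrite('pics/s8c.png',cv2.resize(s['image'][195:265,230:300,::-1],None,fx=8,fy=8,interpolation=cv2.INTER_CUBIC))
```

```text
t 53.4 tcp [ 0.5068 -0.0873  0.1701] jaw -87.35 xaxis [-0.  0. -1.] F [ 0.2 -0.5 -0.3] gap 0.1 q [-0.39  0.47  1.77  0.    0.9   1.14]
```

View pics/w34.png

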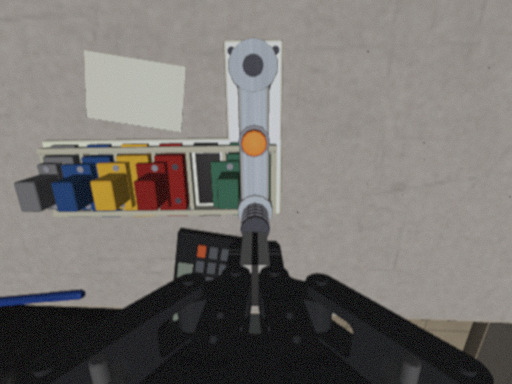

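View pics/s8c.png

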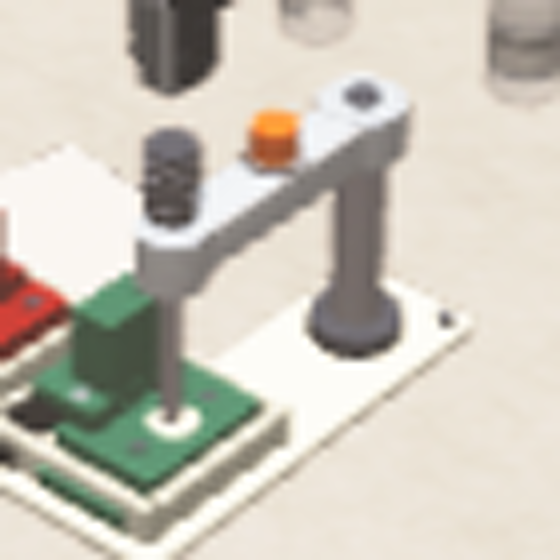

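>>> {"method": "carry_out", "body": {"commands": [[[0.2,0,0,0,0,0,0],[0.4,0,0,0,0,0,0],[0.6,0,0,0,0,0,0],[0.68,0,0,0,0,0,0],[0.68,0,0,0,0,0,0]]]}}

```text
t: 53.95
tcp_pos: [0.5065, -0.0871, 0.1527]
tool_rot: [-0.707, -0.017, 0.707, -0.016]
force: [-0.9, -0.2, -0.4]
finger_gap: 0.003
```

>>> {"method": "carry_out", "body": {"commands": [[[0.03,0,0,0,0,0,0],[0.06,0,0,0,0,0,0],[0.08,0,0,0,0,0,0],[0.08,0,0,0,0,0,0],[0.08,0,0,0,0,0,0]]]}}

```text
t: 54.45
tcp_pos: [0.5069, -0.0873, 0.1514]
tool_rot: [0.707, 0.016, -0.707, 0.016]
force: [-0.1, 0.1, 0.0]
finger_gap: 0.0
```

>>> {"method": "carry_out", "body": {"commands": [[[0.03,0,0,0,0,0,0],[0.06,0,0,0,0,0,0],[0.08,0,0,0,0,0,0],[0.08,0,0,0,0,0,0],[0.08,0,0,0,0,0,0]]]}}

```text
t: 54.95
tcp_pos: [0.5068, -0.0873, 0.1493]
tool_rot: [-0.707, -0.016, 0.707, -0.016]
force: [-0.7, -0.4, 0.9]
finger_gap: -0.0
```

>>> {"method": "carry_out", "body": {"commands": [[[0.02,0,0,0,0,0,0],[0.04,0,0,0,0,0,0],[0.06,0,0,0,0,0,0],[0.06,0,0,0,0,0,0],[0.06,0,0,0,0,0,0]]]}}

```text
t: 55.45
tcp_pos: [0.5068, -0.0873, 0.1478]
tool_rot: [-0.707, -0.016, 0.707, -0.016]
force: [0.2, -0.3, -0.7]
finger_gap: 0.001
```

>>> {"method": "carry_out", "body": {"commands": [[[0.02,0,0,0,0,0,0],[0.04,0,0,0,0,0,0],[0.06,0,0,0,0,0,0],[0.06,0,0,0,0,0,0],[0.06,0,0,0,0,0,0]]]}}

```text
t: 55.95
tcp_pos: [0.5069, -0.0874, 0.1474]
tool_rot: [0.707, 0.016, -0.707, 0.017]
force: [-1.5, 1.1, 7.7]
finger_gap: -0.0
```

>>> {"method": "carry_out", "body": {"commands": [[[0.02,0,0,0,0,0,0],[0.04,0,0,0,0,0,0],[0.04,0,0,0,0,0,0],[0.04,0,0,0,0,0,0],[0.04,0,0,0,0,0,0]]]}}

```text
t: 56.45
tcp_pos: [0.507, -0.0874, 0.1472]
tool_rot: [0.707, 0.016, -0.707, 0.017]
force: [-2.5, 1.4, 13.7]
finger_gap: -0.002
```

Run:
```python
from h import *
plan((.507,-.0873,.19),-87.3)
plan((.561,-.0838,.15),-87.0,((.507,-.0873,.19),-87.3))
```

```text
shift [-1.71 -0.   -0.  ] turn [-0.01 -0.01 -0.01] mm 43
shift [ 1.6  -0.04 -2.16] turn [-0.06  0.    0.  ] mm 67
```

>>> {"method": "carry_out", "body": {"commands": [[[-0.4,0,0,0,0,0,0],[-0.8,0,0,0,0,0,0],[-1.2,0,0,0,0,0,0],[-1.7,0,0,0,0,0,0],[-1.7,0,0,0,0,0,0]]]}}

```text
t: 56.95
tcp_pos: [0.5081, -0.0878, 0.1896]
tool_rot: [0.708, 0.016, -0.706, 0.017]
force: [-0.4, -0.8, -0.2]
finger_gap: 0.001
```

>>> {"method": "carry_out", "body": {"commands": [[[0,0,-0.5,0,0,0,0],[0,-0.02,-1.2,0,0,0,0],[0,-0.04,-2.16,0,0,0,0],[0,-0.04,-2.16,0,0,0,0],[0,-0.04,-2.16,0,0,0,0]]]}}

```text
t: 57.45
tcp_pos: [0.5607, -0.0835, 0.1869]
tool_rot: [-0.706, -0.017, 0.708, -0.016]
force: [-0.8, -0.1, -0.3]
finger_gap: -0.002
```

>>> {"method": "carry_out", "body": {"commands": [[[0,0,0,0,0,0,0],[0,0,0,0,0,0,0],[0,0,0,0,0,0,0],[0,0,0,0,0,0,0],[0,0,0,0,0,0,0]]]}}

```text
t: 57.95
tcp_pos: [0.5606, -0.0838, 0.188]
tool_rot: [0.707, 0.016, -0.707, 0.016]
force: [-0.3, 0.1, 0.8]
finger_gap: -0.0
```

Run:
```python
from h import *
w=snap('wrist','w35');st()
m=cv2.cvtColor(w['image'],cv2.COLOR_RGB2HSV).astype(int)
mm=(m[...,0]>3)&(m[...,0]<20)&(m[...,1]>150)&(m[...,2]>120)
for stt,c,ct in comps(mm,60): print(stt,c,onz(w,*c,.128))
plan((.561,-.0835,.14),-87.0)
```

```text
t 58.0 tcp [ 0.5606 -0.0839  0.1879] jaw -87.36 xaxis [ 0. -0. -1.] F [ 0.3 -0.1  0.2] gap -0.1 q [-0.35  0.5   1.62 -0.    1.01  1.18]
[245 199  21  19 308] [254.97077922 207.57792208] [ 0.5609798  -0.08354983  0.128     ]
shift [ 1.92 -0.01 -0.02] turn [-0.07 -0.   -0.  ] mm 48
```

View pics/w35.png

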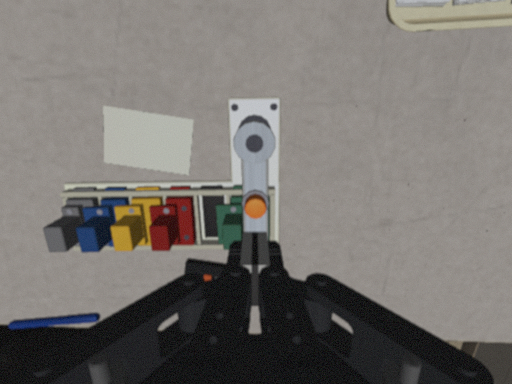

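>>> {"method": "carry_out", "body": {"commands": [[[0.5,0,-0.02,0,0,0,0],[1,0,-0.02,0,0,0,0],[1.5,0,-0.02,0,0,0,0],[1.92,0,-0.02,0,0,0,0],[1.92,0,-0.02,0,0,0,0]]]}}

```text
t: 58.5
tcp_pos: [0.5597, -0.0833, 0.1374]
tool_rot: [-0.705, -0.017, 0.709, -0.016]
force: [-0.3, -0.4, 0.6]
finger_gap: 0.001
```

>>> {"method": "carry_out", "body": {"commands": [[[0.2,0,0,0,0,0,0],[0.4,0,0,0,0,0,0],[0.55,0,0,0,0,0,0],[0.65,0,0,0,0,0,0],[0.65,0,0,0,0,0,0]]]}}

```text
t: 59.0
tcp_pos: [0.5614, -0.0838, 0.1236]
tool_rot: [0.707, 0.016, -0.707, 0.016]
force: [0.7, 0.1, 0.6]
finger_gap: -0.005
```

>>> {"method": "carry_out", "body": {"commands": [[[0.06,0,0,0,0,0,0],[0.12,0,0,0,0,0,0],[0.16,0,0,0,0,0,0],[0.16,0,0,0,0,0,0],[0.16,0,0,0,0,0,0]]]}}

```text
t: 59.5
tcp_pos: [0.5615, -0.0838, 0.12]
tool_rot: [0.707, 0.016, -0.707, 0.016]
force: [-1.6, -0.8, 5.1]
finger_gap: -0.002
```

>>> {"method": "carry_out", "body": {"commands": [[[0.06,0,0,0,0,0,0],[0.12,0,0,0,0,0,0],[0.12,0,0,0,0,0,0],[0.12,0,0,0,0,0,0],[0.12,0,0,0,0,0,0]]]}}

```text
t: 60.0
tcp_pos: [0.5616, -0.0839, 0.1198]
tool_rot: [0.708, 0.016, -0.706, 0.017]
force: [-5.0, 1.7, 21.6]
finger_gap: 0.004
```

Run:
```python
from h import *
st();s=snap('scene','s9');cv2.imwrite('pics/s9c.png',cv2.resize(s['image'][195:265,230:300,::-1],None,fx=8,fy=8,interpolation=cv2.INTER_CUBIC))
```

```text
t 60.0 tcp [ 0.5616 -0.0839  0.1198] jaw -87.33 xaxis [ 0.002 -0.001 -1.   ] F [-5.   1.7 21.6] gap 0.4 q [-0.34  0.6   1.68 -0.    0.86  1.18]
```

View pics/s9c.png

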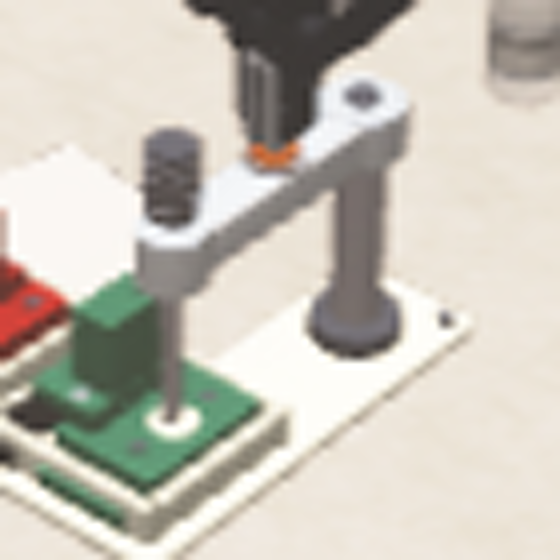

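>>> {"method": "carry_out", "body": {"commands": [[[-0.5,0,0,0,0,0,0],[-1.2,0,0,0,0,0,0],[-2.2,0,0,0,0,0,0],[-3.5,0,0,0,0,0,0],[-5,0,0,0,0,0,0]]]}}

```text
t: 60.55
tcp_pos: [0.5603, -0.0834, 0.2414]
tool_rot: [-0.706, -0.017, 0.708, -0.016]
force: [0.3, -0.8, -0.4]
finger_gap: 0.0
```

>>> {"method": "carry_out", "body": {"commands": [[[-1,1,0,0,0,0,0],[-1,2.5,0,0,0,0,0],[-1,4,0,0,0,0,0],[-1,5.5,0,0,0,0,0],[-1,7,0,0,0,0,0]]]}}

```text
t: 61.05
tcp_pos: [0.5691, -0.2598, 0.2662]
tool_rot: [-0.707, -0.017, 0.707, -0.016]
force: [0.6, -0.7, -0.2]
finger_gap: 0.0
```

>>> {"method": "carry_out", "body": {"commands": [[[0,0,0,0,0,0,0],[0,0,0,0,0,0,0],[0,0,0,0,0,0,0],[0,0,0,0,0,0,0],[0,0,0,0,0,0,0]]]}}

```text
t: 61.55
tcp_pos: [0.5694, -0.2573, 0.2666]
tool_rot: [-0.707, -0.017, 0.707, -0.017]
force: [-0.3, 0.6, -0.4]
finger_gap: 0.001
```

Run:
```python
from h import *
st();s=snap('scene','s10');cv2.imwrite('pics/s10c.png',cv2.resize(s['image'][170:270,170:310,::-1],None,fx=5.6,fy=5.6,interpolation=cv2.INTER_CUBIC))
t=snap('top','t10');cv2.imwrite('pics/t10c.png',cv2.resize(t['image'][130:270,180:300,::-1],None,fx=4.2,fy=4.2,interpolation=cv2.INTER_CUBIC))
```

```text
t 61.55 tcp [ 0.5694 -0.2573  0.2666] jaw -87.26 xaxis [-0.  0. -1.] F [-0.3  0.6 -0.4] gap 0.1 q [-0.6   0.49  1.39  0.    1.26  0.92]
```

View pics/s10c.png

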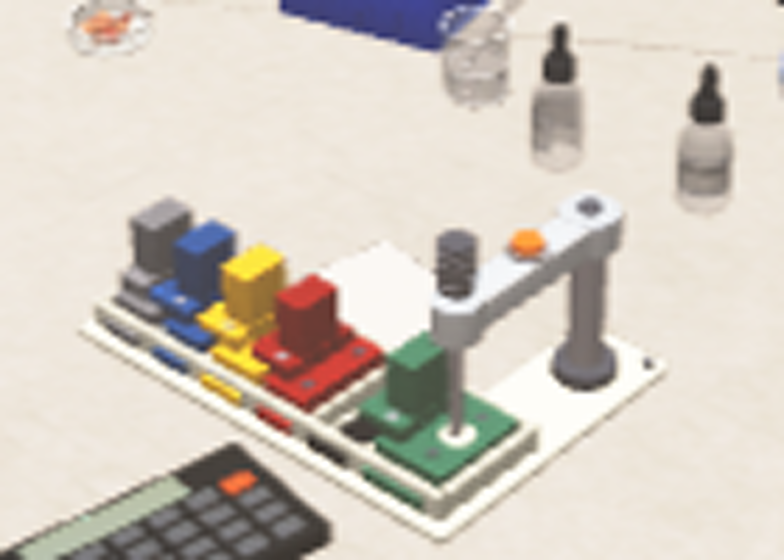

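View pics/t10c.png

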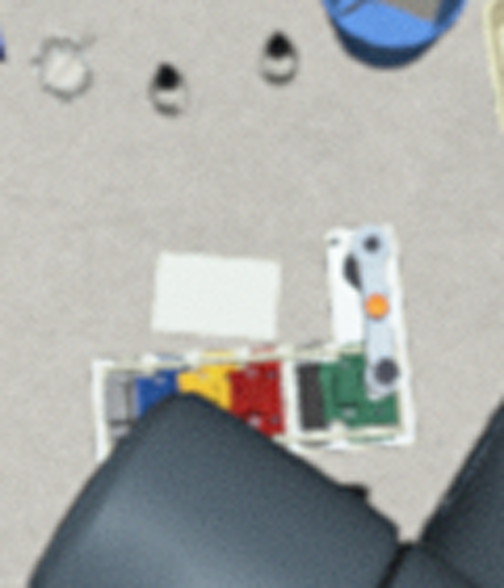

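Run:
```python
from h import *
plan((.53,-.10,.24),-45)
plan((.505,.06,.22),-5,((.53,-.1,.24),-45))
plan((.4925,.1256,.12),3.4,((.505,.06,.22),-5))
```

```text
shift [ 1.07 -6.38  1.28] turn [-8.46 -0.   -0.  ] mm 165
shift [ 0.8  -5.23 -3.82] turn [-8.  0.  0.] mm 163
shift [ 4.   -0.73 -2.57] turn [-1.68  0.    0.  ] mm 120
```

>>> {"method": "carry_out", "body": {"commands": [[[0.2,-1.3,0.2,-1.7,0,0,0],[0.4,-2.6,0.5,-3.4,0,0,0],[0.6,-3.9,0.8,-5.1,0,0,0],[0.8,-5.2,1,-6.8,0,0,0],[1,-6.38,1.28,-8.46,0,0,0]]]}}

```text
t: 62.15
tcp_pos: [0.5297, -0.099, 0.2417]
tool_rot: [0.653, 0.272, -0.652, 0.273]
force: [-0.0, -0.7, -0.9]
finger_gap: -0.0
```

>>> {"method": "carry_out", "body": {"commands": [[[0,-1,-0.8,-1.6,0,0,0],[0.2,-2.1,-1.5,-3.2,0,0,0],[0.4,-3.2,-2.3,-4.8,0,0,0],[0.6,-4.3,-3.1,-6.4,0,0,0],[0.8,-5.23,-3.82,-8,0,0,0]]]}}

```text
t: 62.65
tcp_pos: [0.5046, 0.0612, 0.2217]
tool_rot: [0.52, 0.479, -0.52, 0.479]
force: [0.0, -0.1, -0.7]
finger_gap: 0.0
```

>>> {"method": "carry_out", "body": {"commands": [[[0.8,-0.3,-1.2,-0.8,0,0,0],[1.6,-0.73,-2.57,-1.68,0,0,0],[2.6,-0.73,-2.57,-1.68,0,0,0],[3.4,-0.73,-2.57,-1.68,0,0,0],[4,-0.73,-2.57,-1.68,0,0,0]]]}}

```text
t: 63.15
tcp_pos: [0.4921, 0.1258, 0.1206]
tool_rot: [0.485, 0.515, -0.485, 0.515]
force: [0.3, -0.1, -0.3]
finger_gap: -0.003
```

>>> {"method": "carry_out", "body": {"commands": [[[0,0,0,0,0,0,0],[0,0,0,0,0,0,0],[0,0,0,0,0,0,0],[0,0,0,0,0,0,0],[0,0,0,0,0,0,0]]]}}

```text
t: 63.65
tcp_pos: [0.4932, 0.1248, 0.1224]
tool_rot: [0.486, 0.514, -0.485, 0.515]
force: [0.8, -0.2, 0.6]
finger_gap: 0.002
```

Run:
```python
from h import *
w=snap('wrist','w40');st();plan((.4925,.1258,.076),3.4)
```

```text
t 63.7 tcp [0.4931 0.1248 0.1222] jaw 3.34 xaxis [ 0.001  0.    -1.   ] F [-0.1 -0.2  0.1] gap 0.4 q [ 0.03  0.54  1.82  0.    0.78 -0.03]
shift [ 1.85 -0.02 -0.04] turn [-0.01  0.   -0.02] mm 46
```

View pics/w40.png

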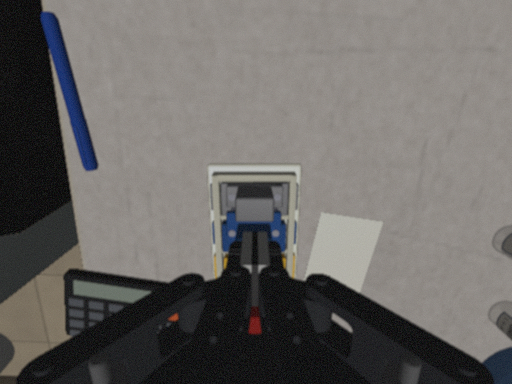

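>>> {"method": "carry_out", "body": {"commands": [[[0.5,0,-0.04,0,0,0,0],[1,0,-0.04,0,0,0,0],[1.5,0,-0.04,0,0,0,0],[1.85,0,-0.04,0,0,0,0],[1.85,0,-0.04,0,0,0,0]]]}}

```text
t: 64.2
tcp_pos: [0.4918, 0.1258, 0.0742]
tool_rot: [0.485, 0.515, -0.486, 0.514]
force: [1.0, 1.0, -0.6]
finger_gap: 0.004
```

>>> {"method": "carry_out", "body": {"commands": [[[0.05,0,0,0,0,0,0],[0.1,0,0,0,0,0,0],[0.16,0,0,0,0,0,0],[0.16,0,0,0,0,0,0],[0.16,0,0,0,0,0,0]]]}}

```text
t: 64.7
tcp_pos: [0.4927, 0.1259, 0.0715]
tool_rot: [0.485, 0.514, -0.485, 0.514]
force: [0.6, -0.5, 1.0]
finger_gap: -0.002
```

>>> {"method": "carry_out", "body": {"commands": [[[0.03,0,0,0,0,0,0],[0.06,0,0,0,0,0,0],[0.08,0,0,0,0,0,0],[0.08,0,0,0,0,0,0],[0.08,0,0,0,0,0,0]]]}}

```text
t: 65.2
tcp_pos: [0.4927, 0.1259, 0.0701]
tool_rot: [0.485, 0.514, -0.485, 0.515]
force: [-1.5, 0.2, 6.3]
finger_gap: -0.001
```

>>> {"method": "carry_out", "body": {"commands": [[[-0.3,0,0,0,0,0,0],[-1,0,0,0,0,0,0],[-2,0,0,0,0,0,0],[-3.5,0,0,0,0,0,0],[-5,0,0,0,0,0,0]]]}}

```text
t: 65.7
tcp_pos: [0.492, 0.1258, 0.1954]
tool_rot: [0.485, 0.515, -0.486, 0.514]
force: [-0.3, -0.0, -0.1]
finger_gap: 0.003
```

>>> {"method": "carry_out", "body": {"commands": [[[0,0,-1,0,0,0,0],[0,0,-2.5,0,0,0,0],[0,0,-4,0,0,0,0],[0,0,-5,0,0,0,0],[0,0,-5,0,0,0,0]]]}}

```text
t: 66.2
tcp_pos: [0.4849, 0.2535, 0.1947]
tool_rot: [0.485, 0.515, -0.484, 0.515]
force: [-0.3, -0.2, -0.6]
finger_gap: 0.001
```

Run:
```python
from h import *
st();s=snap('scene','s11');cv2.imwrite('pics/s11c.png',cv2.resize(s['image'][170:270,170:310,::-1],None,fx=5.6,fy=5.6,interpolation=cv2.INTER_CUBIC))
```

```text
t 66.2 tcp [0.4849 0.2535 0.1947] jaw 3.57 xaxis [ 0.001  0.001 -1.   ] F [-0.3 -0.2 -0.6] gap 0.1 q [0.28 0.47 1.67 0.   1.   0.21]
```

View pics/s11c.png

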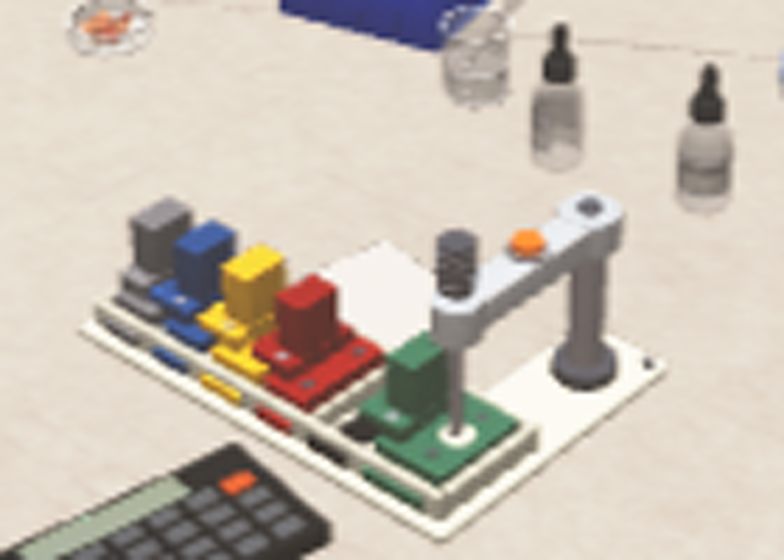

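The scene view shows all five blocks upright in their bays, the probe on the white spot, the cap down, and both bottles standing.

```bash
python3 -c "
from station import manip
print(manip.sign_off())"
```

```text
the job is handed in; nothing more can be done
None
```

The job is handed in at about 66 s. All five blocks are packed, the gauge is down on the green block's spot, and the lock is pressed.

- **Packing:** I lifted the red block out and set it aside. Then I seated grey, blue, yellow, red and green in that order. No black block was there, so its bay is empty.
- **Gauge:** I swung the arm in by its knob until it met its stop. I lowered the probe onto the white spot and then pressed the orange cap until it stopped hard.

**Last checks**
- Blue, yellow, red and green met the bay floor within 1 mm of the expected height. Grey met it 1.5 mm high while held. A later touch on its top read 70.1 mm against 70 mm, so it is home.
- The probe resisted firmly at 14 N, with the knob top at 147 mm against 148 mm expected. Its travel, measured by the gripper, was about 51 mm rather than the stated 54 mm or so. A second press on the knob top, with the fingers shut, confirmed it is resting on the block.
- The cap stopped at 120 mm under 22 N, which matches fully down.
- The last picture shows all blocks upright, the probe on the spot, both bottles standing and the robot clear of everything.

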